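# Set the model stand for the shoot

### The job

Clear the model stand for a shoot: lift the paint pot off it by its handle and set it down upright, with its whole base on the round cork mat beside. Then stand every toppled wooden figure on its feet on the stand, clear of the edges, and only when all of them are standing push the lamp switch lever fully over to on. Leave the tin of brushes and the bottle where they are.

Things in the scene. Friction and masses are not known exactly. Their poses are not given: they have to be found in the camera images.
- pot: open steel paint pot, 90 mm across and 70 mm high, 0.45 kg, empty, with a rigid square arched handle standing over it; starts upright on the stand. Origin at the centre of its underside, z up; the handle's arch spans the pot along y.
- pot_handle (a point): middle of the pot handle's wooden top bar, 135 mm above the pot's underside; the bar is 98 mm long (pot y), 14 mm wide (pot x) and 8 mm high, with free space of 60 mm below it to the rim
- stand: fixed low plywood model stand, a flat platform 150 mm (x) by 370 mm (y), its top 30 mm above the bench. Origin on the bench under its centre; z up. Its near long side faces the robot (-x).
- mat: fixed round cork mat, 156 mm across, 5 mm thick, left or right of the stand. Origin under its centre on the bench.
- switch (a joint): lamp switch lever angle: about 0 is off (leaning to the -x side of its base), 1.0 is fully over to the +x side, which is on. It stays where it is left.
- switch_tip (a point): the tip of the switch lever (80 mm black lever)
- switch_base: fixed grey block that carries the lamp switch lever, on the other side of the stand from the mat; the lever swings from its -x side to its +x side, about its y axis. Origin at the centre of its underside.
- tin: bystander: blue tin of brushes, 84 mm across, 100 mm high, brushes to 175 mm. Origin under its centre.
- bottle: bystander: grey plastic bottle with a white cap, 66 mm across, 150 mm high. Origin under its centre.
- figure1: carved wooden toy figure, 130 mm tall: a coat-and-legs block 36 mm deep (x) by 44 mm wide (y) by 98 mm high with square flat feet, and a 36 mm ball head on top with one dark eye. It starts lying on its back, head roughly towards the robot. Origin at the centre of the soles; z runs from soles to head, -x is the face side. May be absent (None) in a run.
- figure2: carved wooden toy figure, 110 mm tall: a coat-and-legs block 36 mm deep (x) by 44 mm wide (y) by 78 mm high with square flat feet, and a 36 mm ball head on top with one dark eye. It starts lying on its face, head roughly towards the robot. Origin at the centre of the soles; z runs from soles to head, -x is the face side. May be absent (None) in a run.
- figure3: carved wooden toy figure, 130 mm tall: a coat-and-legs block 36 mm deep (x) by 44 mm wide (y) by 98 mm high with square flat feet, and a 36 mm ball head on top with one dark eye. It starts lying on its side, head roughly towards the robot. Origin at the centre of the soles; z runs from soles to head, -x is the face side. May be absent (None) in a run.
- figure4: carved wooden toy figure, 110 mm tall: a coat-and-legs block 36 mm deep (x) by 44 mm wide (y) by 78 mm high with square flat feet, and a 36 mm ball head on top with one dark eye. It starts lying on its back, head roughly towards the robot. Origin at the centre of the soles; z runs from soles to head, -x is the face side. May be absent (None) in a run.

How it is judged:
By the outcome, as a careful person would: the job done as asked, in the order asked, and still so for the second after the job is handed in, with the robot touching nothing.
Of figure1, figure2, figure3, figure4 only 3 to 4 are there at a start; the rules pass over those that are not, and their reading is None.
At some moment in a run one of figure1, figure2, figure3, figure4 may be knocked a few centimetres aside while the robot is not near it.
Once in a run the grip may slacken for a moment while it holds something.
It also fails if it takes over 210 s, if anything falls off the work surface, if the arm or the gripper's body presses on something with over 40 N, if the wrist force passes 120 N, or if a joint passes its speed limit or range.

### The arm

A 6-joint arm with a two-finger parallel gripper is mounted at the origin on the work surface. World frame = base frame: x ahead of the robot, y to its left, z up, the work surface at z = 0. Lengths are in m, angles in rad, forces in N, time in s.
With the tool pointing down it reaches from about 0.3 to 0.875 m from the base axis. Payload 6.4 kg.
Tool frame: the origin (TCP) lies at the very end of the fingers, on their centre line; the grasp point (between the pads) lies 19 mm behind it; z points along the fingers, y is the direction in which the jaws open and shut (so a half turn about z gives the same grasp; the last joint's range is limited). The gripper opens to 85 mm and grips with 20 to 120 N. Pads are 22 mm wide; open, the fingers measure 114 mm over their backs; the gripper's body (76 mm by 85 mm) begins 54 mm behind the grasp point. The pads swing forward as they close: fully open they stand 13 mm farther back than shut.
Start: joints at [-1.55, 0.181, 1.607, -0, 1.354, -0.206], TCP at [0.129, -0.56, 0.231] pointing down, gripper open.
Joint ranges: [-2.99, 2.99], [-0.89, 2.07], [0.3, 2.58], [-1.14, 4.28], [0, 2.63], [-3.12, 3.12]. Speed limits (rad/s): [2.57, 2.57, 3.01, 3.14, 3.14, 3.14].

### API

Orientations are given as a unit quaternion [w, x, y, z].
In Python, from bench import telemetry, imaging, ctrl gives the robot as it stands.
- The arm moves only by the shell command python3 -m pendant 'ROWS' [OPENING]. ROWS is JSON, a list that holds one entry, the list of rows, each a list of 6 numbers: the shift along the tool's x, y, z in units of 200 mm (1.0 is 200 mm), then the turn, a rotation vector about the tool's x, y, z in units of pi rad (1.0 is pi rad). In form: [[[tx, ty, tz, rx, ry, rz], ...]]. A call has 1 to 12 rows; each row shifts and turns the pose as measured when the row begins, along the tool's axes as they then stand; what a row does not reach is not made up. A row lasts 1/8 s, in which the tool goes at most 62.5 mm and 10.7 degrees, less where a joint would pass 70% of its speed; a pose out of reach is approached as far as the arm can. A call with a number of a shift or a turn outside -1 to 1 is refused whole. A call with a gripper value outside its range is refused whole. OPENING is the closure, from 0 (fully open) to 1 (shut), set as the call begins (- or left out, the last holds). The fingers move at their own pace and stop on an object; the grip force is fixed at half the most. Time passes only in rows, so rows that do not move let the fingers close. It gives the time, the measured TCP pose, the force and the opening at its end, in the units of the state.
- telemetry.get_obs(): the state, without advancing time (a new reading comes with each control period).
- imaging.camera(name): name is "side" or "top" or "wrist"; returns a dict with "pixels" (384x512x3 uint8, blue, green, red), "vfov" (degrees; the focal length in pixels is half the picture's height over the tangent of half this angle, whatever the lens; pixels are square), "cx", "cy" (the principal point, pixels), "R" (3x3) and "t" (3): a world point X has camera coordinates R X + t. Camera axes: x right, y down, z forward; pixel columns grow to the right and rows downward; lengths in m; the calibration is good to about 2 mm. The wrist camera is an equidistant fisheye: a pixel r from the principal point sees the ray r / f radians off the axis. A picture is of the moment at which its call begins. There is no depth.
- ctrl.hand_in(): hands the job in, once; it reports no verdict.
The state is a dict: "time_s": time; "q": joint angles; "dq": joint speeds; "joint_efforts": joint torques, N m; "eef_pos": TCP position; "eef_rot": TCP orientation; "wrist_force": force on the tool from outside, world axes, zero at the start; "torque": the same for the moment, N m; "opening": opening from 0.0 (shut) to 1.0 (fully open).
Only numpy, scipy, OpenCV 4.12 (cv2) and the standard library are available. Lean on these libraries where they do the work, as an engineer would, in place of code of your own. Each camera call takes 0.05 s, during which the arm holds its last target.

## Working session

There is one attempt and no reset: what is moved stays moved. The work goes in short steps, Python scripts to look and compute and a shell command to move; the robot and the scene stay as the last step left them, time stands still between calls to the robot, and variables do not carry over. Pictures are saved under pics/ and viewed, and the job is handed in when it is done.

```bash
ls; mkdir -p pics; python3 - <<'E'
from bench import telemetry, imaging, ctrl
import cv2
print(telemetry.get_obs())
for n in ("side","top","wrist"):
    c=imaging.camera(n); cv2.imwrite(f"pics/{n}0.png",c["pixels"]); print(n,c["vfov"],c["cx"],c["cy"],c["R"],c["t"])
E
```

```text
pics
{'time_s': 0.0, 'q': array([-1.55031811e+00,  1.81540985e-01,  1.60798767e+00, -2.49970303e-05,
        1.35381269e+00, -2.06302091e-01]), 'dq': array([ 8.10905332e-04,  7.10298273e-04,  7.37588861e-04, -6.71189627e-05,
        5.99646465e-04, -1.57938279e-03]), 'joint_efforts': array([-1.48331787e-04, -4.44871724e+01, -3.51332724e+01, -2.94391566e-04,
        9.18369245e-03, -1.20132111e-05]), 'eef_pos': array([ 0.1292805 , -0.55971579,  0.23039402]), 'eef_rot': array([-8.71704680e-04,  9.93577536e-01,  1.13149967e-01,  6.89696900e-05]), 'wrist_force': array([-0.10406764,  0.87070905, -0.46537345]), 'torque': array([-0.06647111,  0.03030392, -0.01305635]), 'opening': 0.9991988369998166}
side 44.672494686640086 260.5273250579201 192.8720611000673 [[-0.9907925  -0.13404221  0.01905013]
 [-0.1034539   0.65878927 -0.7451805 ]
 [ 0.08733562 -0.74029006 -0.66659066]] [0.5501577  0.13393797 1.46448228]
top 54.89094628900489 259.1562506659131 193.96851325078333 [[-0.01799885 -0.9997719   0.01149755]
 [-0.99071627  0.01628368 -0.1349671 ]
 [ 0.13474909 -0.01382006 -0.99078337]] [-6.56902832e-05  5.61229559e-01  1.25743635e+00]
wrist 65.70646984690485 253.92073093962435 191.55092564846905 [[ 0.22466552 -0.97443537 -0.00105851]
 [-0.93147079 -0.21507837  0.29343392]
 [-0.28616005 -0.06493851 -0.95597877]] [-0.57328402 -0.03886841  0.37999611]
```

View pics/top0.png

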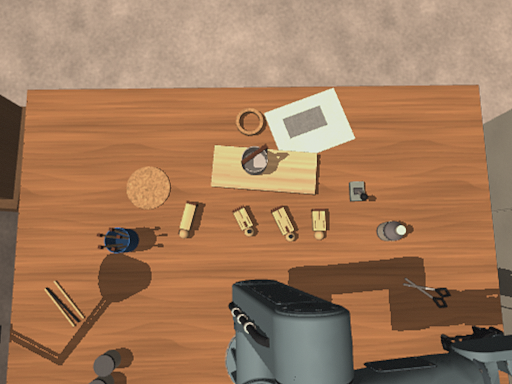

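View pics/side0.png

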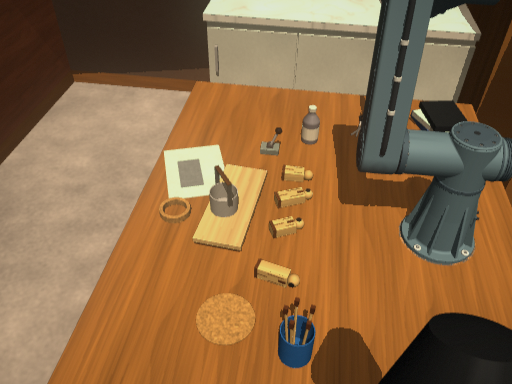

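View pics/wrist0.png

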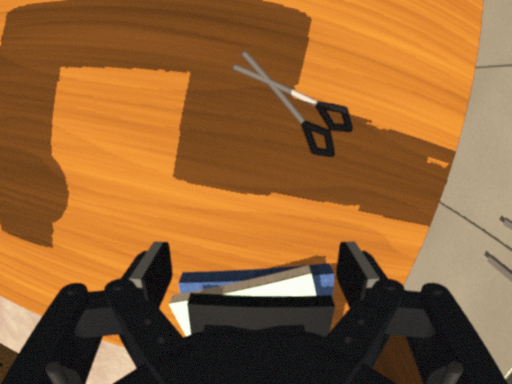

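The overview shows the pot on the stand at top (257,160), the mat at (149,187), and four figures at about (188,218), (245,220), (285,223) and (319,223). The switch is at (359,192). I'll enlarge these next.

```bash
cat > h.py <<'E'
from bench import telemetry, imaging, ctrl
import cv2, numpy as np
from scipy.spatial.transform import Rotation as Ro
def cam(n): 
    c=imaging.camera(n); c["f"]=192/np.tan(np.radians(c["vfov"])/2); c["n"]=n; return c
def pix2w(c,u,v,z):
    d=np.array([(u-c["cx"])/c["f"],(v-c["cy"])/c["f"]])
    if c["n"]=="wrist":
        r=np.hypot(*d); ray=np.array([*(d/r*np.sin(r)),np.cos(r)]) if r>1e-9 else np.array([0,0,1.])
    else: ray=np.array([*d,1.])
    C=-c["R"].T@c["t"]; w=c["R"].T@ray
    return C+w*(z-C[2])/w[2]
def w2pix(c,X):
    p=c["R"]@np.array(X)+c["t"]
    if c["n"]=="wrist":
        th=np.arctan2(np.hypot(p[0],p[1]),p[2]); k=th/np.hypot(p[0],p[1])
        return c["cx"]+c["f"]*k*p[0],c["cy"]+c["f"]*k*p[1]
    return c["cx"]+c["f"]*p[0]/p[2],c["cy"]+c["f"]*p[1]/p[2]
def crop(c,u0,v0,w,h,s,name):
    im=cv2.resize(c["pixels"][v0:v0+h,u0:u0+w],None,fx=s,fy=s,interpolation=cv2.INTER_CUBIC); cv2.imwrite("pics/"+name,im)
def pose():
    o=telemetry.get_obs(); q=o["eef_rot"]; return np.array(o["eef_pos"]),Ro.from_quat([q[1],q[2],q[3],q[0]]),o
def down(yaw):  # tool z down, tool y (jaw axis) at world angle yaw
    y=np.array([np.cos(yaw),np.sin(yaw),0]); z=np.array([0,0,-1.]); x=np.cross(y,z)
    return Ro.from_matrix(np.stack([x,y,z],1))
def plan(p,R=None,p0=None,R0=None):
    """total tool-frame shift (units) and turn (units) from the present pose"""
    P,Rc,_=pose()
    if p0 is not None: P=np.array(p0)
    if R0 is not None: Rc=R0
    if R is None: R=Rc
    s=Rc.inv().apply(np.array(p)-P)/0.2; t=(Rc.inv()*R).as_rotvec()/np.pi
    print("shift",s.round(4),"turn",t.round(4)," len mm",np.linalg.norm(s)*200//1,"deg",np.degrees(np.linalg.norm(t)*np.pi).round(1))
    return s,t
E
python3 - <<'E'
from h import *
c=cam("top"); crop(c,120,130,290,130,2.75,"a1.png")
for s in ("side",):
    d=cam(s); crop(d,180,100,150,250,2.4,"a2.png")
E
```

```text
(no output)
```

View pics/a1.png

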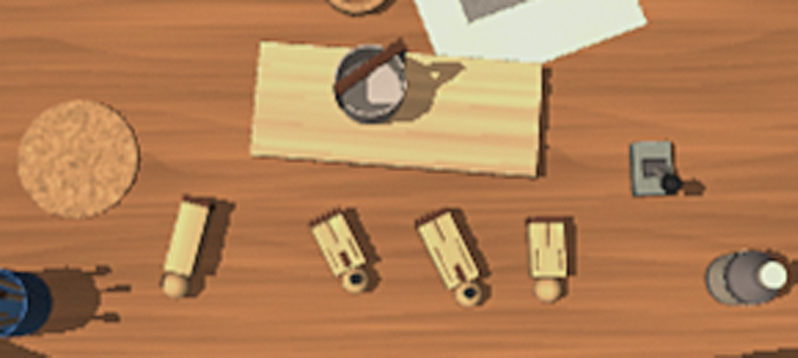

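View pics/a2.png

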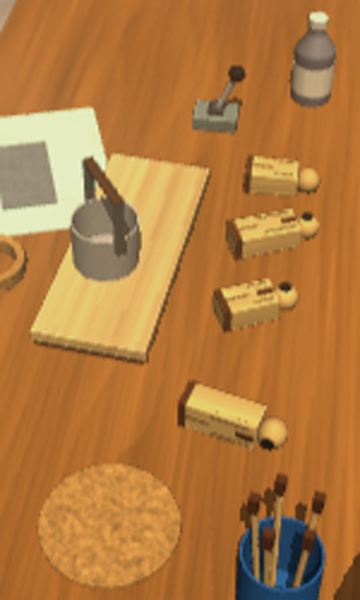

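```bash
python3 - <<'E'
from h import *
c=cam("top"); d=cam("side")
T=lambda u,v,z:pix2w(c,120+u/2.75,130+v/2.75,z).round(4)
S=lambda u,v,z:pix2w(d,180+u/2.4,100+v/2.4,z).round(4)
print("stand",[T(*p,.03) for p in((262,42),(544,62),(537,176),(250,155))], )
print("standS",[S(*p,.03) for p in((118,153),(210,168),(147,354),(33,335))])
print("mat",T(78,158,.005),S(109,525,.005))
print("pot rim",T(371,83,.100),S(105,225,.1)); print("bar",T(338,88,.165),T(404,46,.165), S(90,162,.165),S(122,248,.165))
for n,(f,h,zb) in dict(f3=((196,203),(174,284),.022),f4=((326,217),(356,279),.018),f1=((437,218),(469,292),.018),f2=((548,222),(547,289),.018)).items():
    a=T(*f,2*zb);b=T(*h,zb); print(n,"feet top edge",a,"head",b,"L",np.linalg.norm((a-b)[:2]), "yaw",np.degrees(np.arctan2(*(a-b)[1::-1])))
print("head S f3",S(272,433,.022),"f4",S(288,296,.018),"f1",S(309,224,.018),"f2",S(309,180,.018))
print("switch",T(652,170,.0),"tip",T(672,184,.08),S(235,73,.08))
E
```

```text
stand [array([0.741 , 0.1443, 0.03  ]), array([ 0.7087, -0.223 ,  0.03  ]), array([ 0.5589, -0.2081,  0.03  ]), array([0.5921, 0.16  , 0.03  ])]
standS [array([ 0.6981, -0.2174,  0.03  ]), array([ 0.5587, -0.2038,  0.03  ]), array([0.5904, 0.1669, 0.03  ]), array([0.7354, 0.1573, 0.03  ])]
mat [0.5958 0.3872 0.005 ] [0.5945 0.3949 0.005 ]
pot rim [0.6681 0.0034 0.1   ] [0.6692 0.019  0.1   ]
bar [0.6478 0.0421 0.165 ] [ 0.6967 -0.0356  0.165 ] [ 0.6952 -0.0257  0.165 ] [0.6257 0.1263 0.165 ]
f3 feet top edge [0.5297 0.2264 0.044 ] head [0.4293 0.2573 0.022 ] L 0.10504746546204714 yaw -17.10673903200167
f4 feet top edge [0.51   0.0631 0.036 ] head [0.4317 0.0264 0.018 ] L 0.08647415798954047 yaw 25.112960085598345
f1 feet top edge [ 0.5064 -0.0778  0.036 ] head [ 0.4126 -0.1174  0.018 ] L 0.10181650160951312 yaw 22.888247567315936
f2 feet top edge [ 0.4989 -0.2188  0.036 ] head [ 0.4147 -0.2172  0.018 ] L 0.08421520052817068 yaw -1.0886248872343238
head S f3 [0.429  0.2576 0.022 ] f4 [0.4265 0.0293 0.018 ] f1 [ 0.4074 -0.1166  0.018 ] f2 [ 0.413  -0.2137  0.018 ]
switch [ 0.5683 -0.3651  0.    ] tip [ 0.5395 -0.3664  0.08  ] [ 0.5429 -0.3806  0.08  ]
```

```bash
cat >> h.py <<'E'
def rows(p,R=None,n=None,dp=0.05,da=8.,S=None):
    """rows from the present pose (or S=(p,R)) to p,R in n equal steps"""
    P,Rc,_=pose()
    if S: P,Rc=np.array(S[0]),S[1]
    if R is None: R=Rc
    p=np.array(p,float); rv=(Rc.inv()*R).as_rotvec()
    k=n or int(max(np.ceil(np.linalg.norm(p-P)/dp),np.ceil(np.degrees(np.linalg.norm(rv))/da),1))
    out=[]; pc,rc=P.copy(),Rc
    for i in range(1,k+1):
        pt=P+(p-P)*i/k; rt=Rc*Ro.from_rotvec(rv*i/k)
        s=(rc.inv().apply(pt-pc)/.2).round(3); t=((rc.inv()*rt).as_rotvec()/np.pi).round(4)
        out.append([*s.tolist(),*t.tolist()]); pc=pc+rc.apply(s*.2); rc=rc*Ro.from_rotvec(t*np.pi)
    print(k,"rows, deg",np.degrees(np.linalg.norm(rv)).round(1)); 
    for o in out: print(str(o).replace(" ",""))
def st():
    P,R,o=pose(); M=R.as_matrix()
    print("t",round(o["time_s"],2),"p",P.round(4),"yaw(jaw)",np.degrees(np.arctan2(M[1,1],M[0,1])).round(2),"z",M[:,2].round(3),"q",o["q"].round(3),"F",o["wrist_force"].round(1),"op",round(o["opening"],3))
E
python3 - <<'E'
from h import *
st(); rows([.672,.0035,.24],n=14)
E
```

```text
t 0.35 p [ 0.1293 -0.5602  0.2311] yaw(jaw) -77.01 z [ 0.  0. -1.] q [-1.55   0.181  1.607  0.     1.354 -0.206] F [ 0.1 -0.7  0.1] op 0.994
14 rows, deg 0.0
[0.234,-0.153,-0.003,0.0,0.0,0.0]
[0.234,-0.152,-0.003,0.0,0.0,0.0]
[0.234,-0.153,-0.003,0.0,0.0,0.0]
[0.234,-0.152,-0.003,0.0,0.0,0.0]
[0.235,-0.153,-0.003,0.0,0.0,0.0]
[0.234,-0.152,-0.004,0.0,0.0,0.0]
[0.234,-0.153,-0.003,0.0,0.0,0.0]
[0.234,-0.153,-0.003,0.0,0.0,0.0]
[0.234,-0.152,-0.003,0.0,0.0,0.0]
[0.234,-0.153,-0.003,0.0,0.0,0.0]
[0.234,-0.152,-0.003,0.0,0.0,0.0]
[0.234,-0.153,-0.003,0.0,0.0,0.0]
[0.235,-0.152,-0.003,0.0,0.0,0.0]
[0.234,-0.153,-0.003,0.0,0.0,0.0]
```

```bash
python3 -m pendant '[[[0.234,-0.153,-0.003,0,0,0],[0.234,-0.153,-0.003,0,0,0],[0.234,-0.153,-0.003,0,0,0],[0.234,-0.153,-0.003,0,0,0],[0.234,-0.153,-0.003,0,0,0],[0.234,-0.153,-0.003,0,0,0],[0.234,-0.153,-0.003,0,0,0],[0.234,-0.153,-0.003,0,0,0],[0.234,-0.153,-0.003,0,0,0],[0.234,-0.153,-0.003,0,0,0],[0.234,-0.153,-0.003,0,0,0]]]' 0
python3 - <<'E'
from h import *
st(); rows([.64,-.03,.24],down(np.radians(32)),n=12)
E
```

```text
time_s: 1.72
eef_pos: [0.5671, -0.1074, 0.2393]
eef_rot: [0.003, 0.994, 0.109, 0.002]
wrist_force: [0.1, -1.3, 0.1]
opening: 1.001
t 1.73 p [ 0.5671 -0.1074  0.2393] yaw(jaw) -77.5 z [ 0.004 -0.005 -1.   ] q [-0.391  0.175  1.597 -0.003  1.363  0.962] F [ 0.1 -1.3  0.1] op 1.001
12 rows, deg 109.5
[0.037,-0.025,-0.0,0.0002,0.0001,-0.0507]
[0.04,-0.019,-0.001,0.0002,0.0001,-0.0507]
[0.042,-0.012,0.0,0.0002,0.0001,-0.0507]
[0.044,-0.005,-0.0,0.0002,0.0001,-0.0507]
[0.044,0.002,-0.0,0.0002,0.0,-0.0507]
[0.044,0.008,-0.001,0.0001,0.0001,-0.0507]
[0.041,0.016,0.0,0.0002,0.0001,-0.0506]
[0.039,0.022,0.0,0.0002,0.0001,-0.0507]
[0.034,0.028,-0.0,0.0002,0.0001,-0.0507]
[0.03,0.033,-0.0,0.0002,0.0001,-0.0507]
[0.024,0.037,-0.001,0.0002,0.0001,-0.0507]
[0.018,0.04,0.0,0.0002,0.0001,-0.0507]
```

```bash
python3 -m pendant '[[[0.037,-0.025,0,0,0,-0.0507],[0.04,-0.019,0,0,0,-0.0507],[0.042,-0.012,0,0,0,-0.0507],[0.044,-0.005,0,0,0,-0.0507],[0.044,0.002,0,0,0,-0.0507],[0.044,0.008,0,0,0,-0.0507],[0.041,0.016,0,0,0,-0.0507],[0.039,0.022,0,0,0,-0.0507],[0.034,0.028,0,0,0,-0.0507],[0.03,0.033,0,0,0,-0.0507],[0.024,0.037,0,0,0,-0.0507],[0.018,0.04,0,0,0,-0.0507]]]' 0
python3 - <<'E'
from h import *
st(); c=cam("wrist"); cv2.imwrite("pics/w1.png",c["pixels"])
E
```

```text
time_s: 3.22
eef_pos: [0.6414, -0.0203, 0.2378]
eef_rot: [0.002, 0.454, 0.891, -0.001]
wrist_force: [0.7, -0.9, -0.8]
opening: 1.001
t 3.23 p [ 0.6414 -0.0203  0.2378] yaw(jaw) 36.01 z [ 0.003 -0.004 -1.   ] q [-0.215  0.32   1.424 -0.003  1.394 -0.843] F [ 0.7 -0.9 -0.8] op 1.001
```

View pics/w1.png

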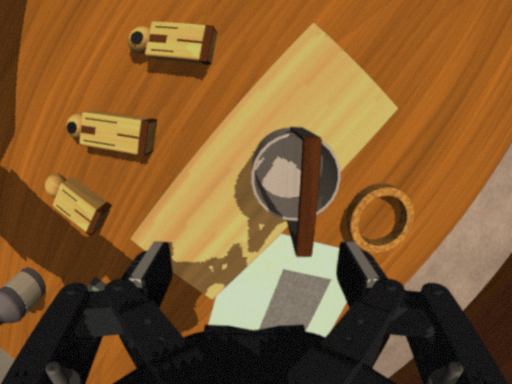

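```bash
python3 - <<'E'
from h import *
c=cam("wrist")
a=pix2w(c,312,138,.169);b=pix2w(c,304,255,.169);print(a,b,(a+b)/2,np.linalg.norm(a-b),np.degrees(np.arctan2(*(a-b)[1::-1])))
r=pix2w(c,296,173,.1);print("rim",r)
m=(a+b)/2; yaw=np.arctan2(*(a-b)[1::-1])-np.pi/2;print(np.degrees(yaw))
rows([m[0],m[1],.235],down(yaw))
E
```

```text
[0.64507886 0.04641984 0.169     ] [ 0.70089829 -0.03073955  0.169     ] [0.67298858 0.00784015 0.169     ] 0.09523329200824436 125.88311455437501
rim [0.66999411 0.01123401 0.1       ]
35.88311455437501
1 rows, deg 0.3
[0.021,0.209,0.014,0.0001,0.0015,-0.0004]
```

```bash
python3 -m pendant '[[[0.01,0.1,0,0,0,0],[0.01,0.1,0,0,0,0],[0,0,0,0,0,0]]]' 0
python3 - <<'E'
from h import *
st(); rows([.6725,.007,.147],down(np.radians(35.9)),n=4)
E
```

```text
time_s: 3.7
eef_pos: [0.6717, 0.0062, 0.2375]
eef_rot: [0.002, 0.461, 0.888, -0.001]
wrist_force: [-1.6, -1.1, 0.6]
opening: 1.002
t 3.7 p [0.6717 0.0062 0.2375] yaw(jaw) 35.13 z [ 0.002 -0.004 -1.   ] q [-0.165  0.386  1.337 -0.004  1.415 -0.778] F [-1.6 -1.1  0.6] op 1.002
4 rows, deg 0.8
[0.001,0.001,0.113,-0.0001,0.0004,-0.0011]
[0.0,0.002,0.113,-0.0,0.0003,-0.001]
[0.001,0.001,0.113,-0.0001,0.0004,-0.0011]
[-0.0,0.002,0.113,-0.0,0.0004,-0.0011]
```

```bash
python3 -m pendant '[[[0,0.002,0.113,0,0,-0.001],[0,0.002,0.113,0,0,-0.001],[0,0.002,0.113,0,0,-0.001],[0,0.002,0.11,0,0,-0.001],[0,0,0,0,0,0]]]' 0
python3 - <<'E'
from h import *
st(); c=cam("wrist"); cv2.imwrite("pics/w2.png",c["pixels"])
E
```

```text
time_s: 4.32
eef_pos: [0.6706, 0.0031, 0.1458]
eef_rot: [0.002, 0.461, 0.888, -0.002]
wrist_force: [-1.4, 0.2, 0.0]
opening: 1.001
t 4.33 p [0.6706 0.0031 0.1458] yaw(jaw) 35.13 z [ 0.001 -0.006 -1.   ] q [-0.169  0.466  1.419 -0.006  1.255 -0.78 ] F [-1.4  0.2  0. ] op 1.001
```

View pics/w2.png

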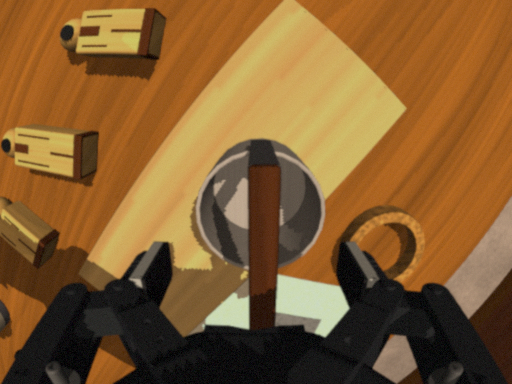

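```bash
python3 -m pendant '[[[0.01,0.015,0,0,0,0],[0,0,0,0,0,0],[0,0,0,0,0,0],[0,0,0,0,0,0],[0,0,0,0,0,0],[0,0,0,0,0,0],[0,0,0,0,0,0],[0,0,0,0,0,0]]]' 1
python3 - <<'E'
from h import *
st(); c=cam("wrist"); cv2.imwrite("pics/w3.png",c["pixels"])
E
```

```text
time_s: 5.38
eef_pos: [0.6745, 0.0055, 0.1517]
eef_rot: [0.006, 0.461, 0.887, -0.002]
wrist_force: [-0.9, 0.2, 0.5]
opening: 0.144
t 5.38 p [0.6745 0.0055 0.1517] yaw(jaw) 35.04 z [ 0.009 -0.008 -1.   ] q [-0.164  0.463  1.41  -0.007  1.259 -0.774] F [-0.9  0.2  0.5] op 0.144
```

View pics/w3.png

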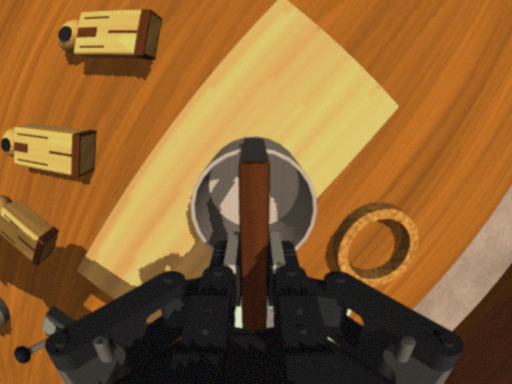

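```bash
python3 -m pendant '[[[0,0,-0.08,0,0,0],[0,0,-0.09,0,0,0],[0,0,-0.09,0,0,0],[0,0,0,0,0,0]]]' 1
python3 - <<'E'
from h import *
c=cam("top");st(); d=cam("side"); cv2.imwrite("pics/s3.png",d["pixels"]); print("tin",pix2w(c,122,240,.1))
rows([.598,.388,.207],down(np.radians(35)),dp=.04)
E
```

```text
time_s: 5.92
eef_pos: [0.6739, 0.0064, 0.2071]
eef_rot: [0.005, 0.461, 0.887, -0.001]
wrist_force: [0.5, 0.3, -3.4]
opening: 0.145
t 5.97 p [0.6733 0.0065 0.2059] yaw(jaw) 35.05 z [ 0.006 -0.007 -1.   ] q [-0.163  0.412  1.368 -0.006  1.355 -0.774] F [-0.6  0.5 -3.9] op 0.15
tin [0.4083929  0.44174405 0.1       ]
10 rows, deg 0.5
[0.178,0.079,-0.003,-0.0,0.0003,0.0]
[0.177,0.079,-0.002,-0.0,0.0002,0.0001]
[0.178,0.079,-0.003,-0.0001,0.0003,-0.0]
[0.177,0.079,-0.002,0.0,0.0002,0.0]
[0.178,0.079,-0.002,-0.0,0.0003,0.0001]
[0.177,0.079,-0.002,-0.0,0.0002,-0.0]
[0.178,0.079,-0.002,-0.0,0.0003,0.0]
[0.177,0.078,-0.001,-0.0001,0.0002,0.0]
[0.178,0.079,-0.002,0.0,0.0003,0.0001]
[0.177,0.079,-0.001,-0.0,0.0002,0.0]
```

View pics/s3.png

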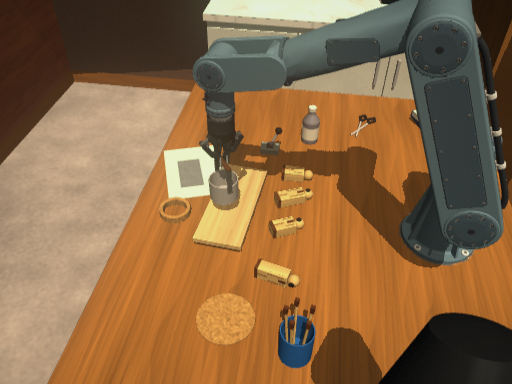

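The pot hangs upright from its handle at side (224,188), with a −3.9 N load. Moving it to the mat now.

```bash
python3 -m pendant '[[[0.1,0.045,-0.01,0,0,0],[0.17,0.075,-0.005,0,0,0],[0.178,0.079,-0.003,0,0,0],[0.178,0.079,-0.003,0,0,0],[0.178,0.079,-0.003,0,0,0],[0.178,0.079,-0.003,0,0,0],[0.178,0.079,-0.003,0,0,0],[0.178,0.079,-0.003,0,0,0],[0.178,0.079,-0.003,0,0,0],[0.14,0.06,-0.003,0,0,0],[0.1,0.04,0,0,0,0],[0,0,0,0,0,0]]]' 1
python3 - <<'E'
from h import *
st(); c=cam("wrist"); cv2.imwrite("pics/w4.png",c["pixels"])
d=cam("side"); crop(d,170,150,200,220,2.6,"s4.png")
rows([.598,.39,.16],down(np.radians(35)),dp=.03)
E
```

```text
time_s: 7.52
eef_pos: [0.5817, 0.4066, 0.2002]
eef_rot: [-0.006, 0.459, 0.888, -0.006]
wrist_force: [0.7, -1.6, -4.0]
opening: 0.147
t 7.53 p [0.5817 0.4066 0.2002] yaw(jaw) 35.35 z [-0.015 -0.005 -1.   ] q [ 0.442  0.511  1.241  0.002  1.406 -0.175] F [ 0.7 -1.6 -4. ] op 0.147
2 rows, deg 0.9
[-0.052,0.012,0.1,-0.0025,-0.0006,0.0006]
[-0.052,0.011,0.101,-0.0024,-0.0006,0.0006]
```

View pics/s4.png

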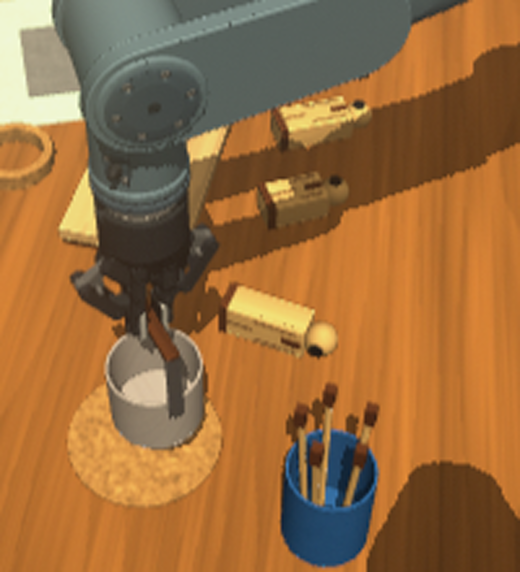

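View pics/w4.png

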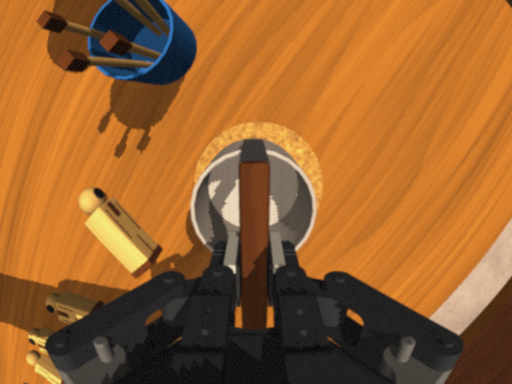

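```bash
python3 -m pendant '[[[-0.05,0.012,0.1,-0.0025,0,0],[-0.05,0.012,0.1,-0.0025,0,0],[0,0,0,0,0,0]]]' 1
python3 - <<'E'
from h import *
st();rows([.597,.390,.132],down(np.radians(35)),n=3)
E
```

```text
time_s: 8.0
eef_pos: [0.5997, 0.3867, 0.1598]
eef_rot: [-0.001, 0.462, 0.887, 0.001]
wrist_force: [-0.4, 1.4, -3.9]
opening: 0.144
t 8.0 p [0.5997 0.3867 0.1598] yaw(jaw) 34.98 z [-0.001  0.002 -1.   ] q [ 0.406  0.543  1.278  0.002  1.321 -0.205] F [-0.4  1.4 -3.9] op 0.144
3 rows, deg 0.1
[0.007,-0.001,0.046,0.0,-0.0003,-0.0]
[0.007,-0.0,0.047,0.0001,-0.0002,-0.0001]
[0.007,-0.001,0.046,0.0,-0.0003,-0.0]
```

```bash
python3 -m pendant '[[[0.007,0,0.046,0,0,0],[0.007,0,0.046,0,0,0],[0.006,0,0.046,0,0,0],[0,0,0.008,0,0,0],[0,0,0.008,0,0,0]]]' 1
python3 -m pendant '[[[0,0,0.008,0,0,0],[0,0,0,0,0,0]]]' 1
python3 - <<'E'
from h import *
st()
d=cam("side"); crop(d,170,220,160,160,3.5,"s5.png")
E
```

```text
time_s: 8.62
eef_pos: [0.5982, 0.3904, 0.1297]
eef_rot: [-0.0, 0.462, 0.887, 0.002]
wrist_force: [-0.2, -0.1, -3.6]
opening: 0.145
time_s: 8.88
eef_pos: [0.5983, 0.3906, 0.1283]
eef_rot: [0.0, 0.462, 0.887, 0.002]
wrist_force: [0.8, -0.2, -3.7]
opening: 0.145
t 8.88 p [0.5983 0.3906 0.1283] yaw(jaw) 34.94 z [ 0.002  0.004 -1.   ] q [ 0.412  0.573  1.299  0.003  1.266 -0.199] F [ 0.8 -0.2 -3.7] op 0.145
```

View pics/s5.png

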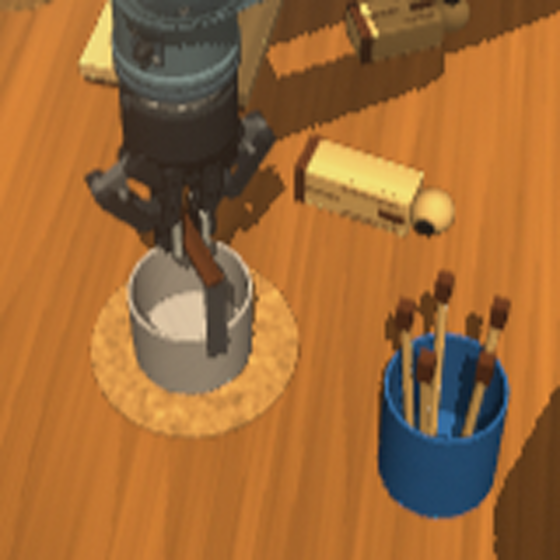

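```bash
python3 -m pendant '[[[0,0,0.012,0,0,0],[0,0,0.01,0,0,0]]]' 1
python3 -m pendant '[[[0,0,0.012,0,0,0],[0,0,0.005,0,0,0]]]' 1
```

```text
time_s: 9.18
eef_pos: [0.5993, 0.3918, 0.1271]
eef_rot: [0.001, 0.462, 0.887, 0.004]
wrist_force: [-5.2, -0.3, 9.3]
opening: 0.142
time_s: 9.43
eef_pos: [0.6002, 0.3925, 0.1272]
eef_rot: [0.002, 0.462, 0.887, 0.005]
wrist_force: [-0.6, 0.1, -3.0]
opening: 0.141
```

```bash
python3 -m pendant '[[[0,0,0.003,0,0,0],[0,0,0,0,0,0],[0,0,0,0,0,0],[0,0,0,0,0,0],[0,0,-0.05,0,0,0],[0,0,-0.15,0,0,0],[0,0,-0.2,0,0,0],[0,0,-0.1,0,0,0],[0,0,0,0,0,0]]]' 0.3
python3 - <<'E'
from h import *
st()
d=cam("side"); crop(d,170,220,160,160,3.5,"s6.png"); c=cam("wrist"); cv2.imwrite("pics/w6.png",c["pixels"])
E
```

```text
time_s: 10.55
eef_pos: [0.6002, 0.3917, 0.2311]
eef_rot: [0.003, 0.462, 0.887, 0.006]
wrist_force: [-0.1, 0.2, -0.5]
opening: 0.7
t 10.55 p [0.6002 0.3917 0.2311] yaw(jaw) 34.95 z [ 0.01   0.008 -1.   ] q [ 0.412  0.483  1.217  0.003  1.428 -0.199] F [-0.1  0.2 -0.5] op 0.7
```

View pics/s6.png

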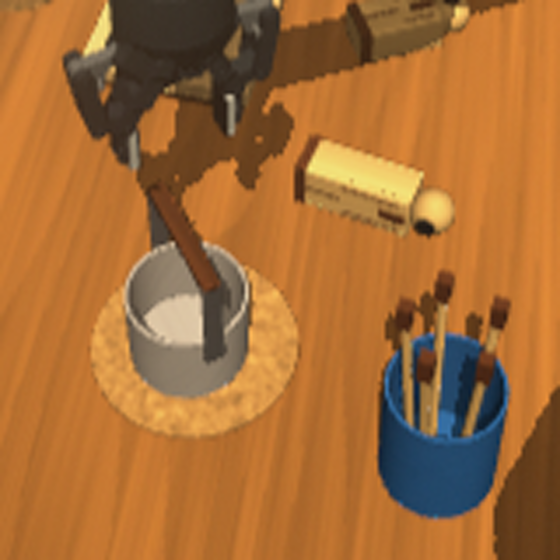

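View pics/w6.png

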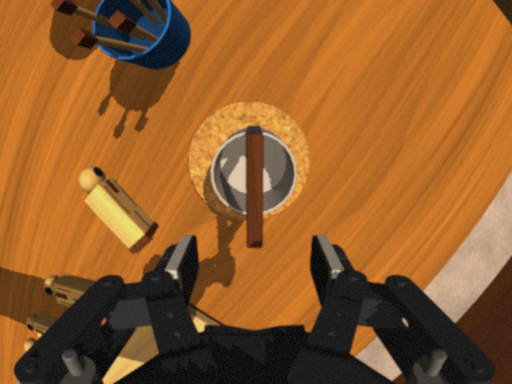

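```bash
python3 - <<'E'
from h import *
c=cam("wrist"); P,R,o=pose(); C=-c["R"].T@c["t"]; print("cam in tool",R.inv().apply(C-P), "axis",R.inv().apply(c["R"].T[:,2]))
E
```

```text
cam in tool [ 7.60049063e-02 -5.91819514e-06 -1.44535409e-01] axis [-0.29395517  0.00100973  0.95581867]
```

```bash
python3 - <<'E'
import numpy as np
from scipy.optimize import least_squares
D=[([-1.55,.181,1.607,1.354],[.1293,-.5602,.2311]),([-.391,.175,1.597,1.363],[.5671,-.1074,.2393]),([-.215,.32,1.424,1.394],[.6414,-.0203,.2378]),([-.165,.386,1.337,1.415],[.6717,.0062,.2375]),([-.169,.466,1.419,1.255],[.6706,.0031,.1458]),([-.163,.412,1.368,1.355],[.6733,.0065,.2059]),([.442,.511,1.241,1.406],[.5817,.4066,.2002]),([.406,.543,1.278,1.321],[.5997,.3867,.1598]),([.412,.573,1.299,1.266],[.5983,.3906,.1283]),([.412,.483,1.217,1.428],[.6002,.3917,.2311])]
def f(x,full=False):
    h,l2,l3,d,o2,o3=x;r=[]
    for q,p in D:
        a,b=q[1]+o2,q[1]+q[2]+o3
        rr=l2*np.sin(a)+l3*np.sin(b); z=h+l2*np.cos(a)+l3*np.cos(b)
        r+=[rr*np.cos(q[0])-d*np.sin(q[0])-p[0],rr*np.sin(q[0])+d*np.cos(q[0])-p[1],z-p[2]]
    return np.array(r)
s=least_squares(f,[0,.4,.4,.1,0,0]);print(s.x.round(4),np.abs(s.fun).max())
E
```

```text
[-5.000e-04  4.359e-01  5.230e-01  1.173e-01  2.500e-03  1.687e-01] 0.0057601694566337125
```

```bash
cat >> h.py <<'E'
def grasp(head,phi,a,hg,L,zg=.0255):
    """tool pose for a lying figure: head centre xy, phi head->feet (deg), a dip of tool (deg), hg grip height over soles, L sole-to-head-centre"""
    ph=np.radians(phi);a=np.radians(a); e=np.array([np.cos(ph),np.sin(ph),0]);k=np.array([0,0,1.])
    z=np.cos(a)*e-np.sin(a)*k; y=np.array([np.sin(ph),-np.cos(ph),0]); R=Ro.from_matrix(np.stack([np.cross(y,z),y,z],1))
    G=np.array([head[0],head[1],0])+(L-hg)*e; G[2]=zg
    return G+.019*z,R,G
def place(sxy,phi,phi2,a,hg,off,tilt=90.,ztop=.03):
    """tool pose when standing with soles centre at sxy, off = grasp offset (zg - half height)"""
    p2=np.radians(phi2); e=np.array([np.cos(p2),np.sin(p2),0]);n=np.array([-e[1],e[0],0])
    _,R0,_=grasp((0,0),phi2,a,hg,0)
    R=Ro.from_rotvec(n*np.radians(tilt))*R0
    G=np.array([sxy[0],sxy[1],ztop+hg])+off*e   # old up -> e
    return G+.019*R.as_matrix()[:,2],R,G
E
python3 - <<'E'
from h import *
p,R,G=grasp((.4292,.2574),-17.1,48,78,0) if 0 else grasp((.4292,.2574),-17.1,48,.078,.112)
print(p,G); st()
z=R.as_matrix()[:,2]; pre=p-.1*z; print("pre",pre)
pre[2]=.28
rows(pre,R,n=22)
E
```

```text
[0.47384842 0.24366435 0.01138025] [0.46169696 0.24740263 0.0255    ]
t 10.7 p [0.5987 0.391  0.2274] yaw(jaw) 34.95 z [ 0.005  0.006 -1.   ] q [ 0.412  0.486  1.22   0.003  1.428 -0.199] F [-0.7  0.1 -0.9] op 0.702
pre [0.40989338 0.26333949 0.08569473]
22 rows, deg 144.5
[0.001,-0.052,-0.012,-0.013,0.0043,0.0338]
[-0.005,-0.051,-0.015,-0.0129,0.0044,0.0339]
[-0.009,-0.049,-0.016,-0.013,0.0043,0.0338]
[-0.015,-0.048,-0.019,-0.013,0.0043,0.0338]
[-0.019,-0.045,-0.021,-0.013,0.0044,0.0338]
[-0.023,-0.042,-0.023,-0.0129,0.0043,0.0339]
[-0.028,-0.038,-0.025,-0.013,0.0043,0.0338]
[-0.031,-0.034,-0.027,-0.013,0.0044,0.0338]
[-0.034,-0.029,-0.028,-0.013,0.0043,0.0339]
[-0.036,-0.025,-0.03,-0.0129,0.0043,0.0338]
[-0.038,-0.019,-0.032,-0.013,0.0044,0.0338]
[-0.04,-0.014,-0.032,-0.013,0.0043,0.0338]
[-0.04,-0.008,-0.034,-0.013,0.0043,0.0339]
[-0.04,-0.002,-0.034,-0.0129,0.0043,0.0338]
[-0.04,0.003,-0.035,-0.013,0.0044,0.0338]
[-0.039,0.009,-0.036,-0.013,0.0043,0.0339]
[-0.037,0.014,-0.035,-0.0129,0.0043,0.0338]
[-0.035,0.02,-0.035,-0.013,0.0044,0.0338]
[-0.032,0.024,-0.035,-0.013,0.0043,0.0338]
[-0.029,0.029,-0.034,-0.013,0.0043,0.0339]
[-0.025,0.034,-0.033,-0.0129,0.0044,0.0338]
[-0.02,0.037,-0.032,-0.013,0.0043,0.0338]
```

```bash
python3 - <<'E'
from h import *
p,R,G=grasp((.4292,.2574),-17.1,48,.078,.112)
pre=np.array([.42,.26,.29])
rows(pre,n=5); rows(pre,R,n=16,S=(pre,pose()[1]))
E
```

```text
5 rows, deg 0.0
[-0.005,-0.221,-0.064,0.0,0.0,0.0]
[-0.005,-0.221,-0.064,0.0,0.0,0.0]
[-0.005,-0.221,-0.065,0.0,0.0,0.0]
[-0.005,-0.221,-0.064,0.0,0.0,0.0]
[-0.005,-0.221,-0.064,0.0,0.0,0.0]
16 rows, deg 144.5
[0.0,0.0,0.0,-0.0178,0.006,0.0465]
[0.0,0.0,0.0,-0.0179,0.0059,0.0465]
[0.0,0.0,0.0,-0.0178,0.006,0.0465]
[0.0,0.0,0.0,-0.0179,0.0059,0.0466]
[0.0,0.0,0.0,-0.0178,0.006,0.0465]
[0.0,0.0,0.0,-0.0178,0.0059,0.0465]
[0.0,0.0,0.0,-0.0179,0.006,0.0465]
[0.0,0.0,0.0,-0.0178,0.0059,0.0465]
[0.0,0.0,0.0,-0.0178,0.006,0.0465]
[0.0,0.0,0.0,-0.0179,0.006,0.0465]
[0.0,0.0,0.0,-0.0178,0.0059,0.0466]
[0.0,0.0,0.0,-0.0179,0.006,0.0465]
[0.0,0.0,0.0,-0.0178,0.0059,0.0465]
[0.0,0.0,0.0,-0.0178,0.006,0.0465]
[0.0,0.0,0.0,-0.0179,0.0059,0.0465]
[0.0,0.0,0.0,-0.0178,0.006,0.0465]
```

```bash
python3 -m pendant '[[[-0.005,-0.22,-0.065,0,0,0],[-0.005,-0.22,-0.065,0,0,0],[-0.005,-0.22,-0.065,0,0,0],[-0.005,-0.22,-0.065,0,0,0],[-0.005,-0.22,-0.065,0,0,0],[0,0,0,-0.018,0.006,0.0465],[0,0,0,-0.018,0.006,0.0465],[0,0,0,-0.018,0.006,0.0465],[0,0,0,-0.018,0.006,0.0465]]]' 0
python3 -m pendant '[[[0,0,0,-0.018,0.006,0.0465],[0,0,0,-0.018,0.006,0.0465],[0,0,0,-0.018,0.006,0.0465],[0,0,0,-0.018,0.006,0.0465],[0,0,0,-0.018,0.006,0.0465],[0,0,0,-0.018,0.006,0.0465],[0,0,0,-0.018,0.006,0.0465],[0,0,0,-0.018,0.006,0.0465],[0,0,0,-0.018,0.006,0.0465],[0,0,0,-0.018,0.006,0.0465],[0,0,0,-0.018,0.006,0.0465],[0,0,0,-0.018,0.006,0.0465]]]' 0
python3 - <<'E'
from h import *
st()
p,R,G=grasp((.4292,.2574),-17.1,48,.078,.112); z=R.as_matrix()[:,2]
rows(p-.09*z,R)
c=cam("wrist"); cv2.imwrite("pics/w7.png",c["pixels"])
E
```

```text
time_s: 11.82
eef_pos: [0.4088, 0.254, 0.2739]
eef_rot: [0.012, 0.702, 0.704, 0.108]
wrist_force: [0.4, -0.3, -0.6]
opening: 0.998
time_s: 13.32
eef_pos: [0.3984, 0.2481, 0.2515]
eef_rot: [0.07, 0.924, -0.171, 0.335]
wrist_force: [-0.7, 0.2, 0.1]
opening: 0.998
t 13.32 p [0.3984 0.2481 0.2515] yaw(jaw) -111.31 z [ 0.595 -0.244 -0.766] q [ 0.692 -0.209  2.108 -0.735  1.009  2.96 ] F [-0.7  0.2  0.1] op 0.998
4 rows, deg 4.7
[-0.128,-0.027,0.175,0.0047,0.0028,-0.0037]
[-0.128,-0.025,0.174,0.0047,0.0028,-0.0036]
[-0.131,-0.025,0.174,0.0047,0.0028,-0.0037]
[-0.131,-0.023,0.173,0.0047,0.0028,-0.0037]
```

View pics/w7.png

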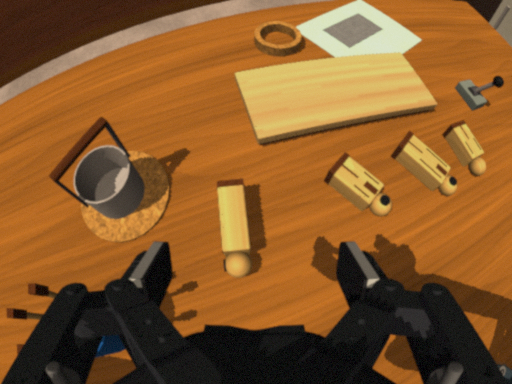

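```bash
python3 - <<'E'
from h import *
c=cam("wrist"); h=pix2w(c,237,262,.022); f=pix2w(c,231,181.5,.044); print(h,f,np.degrees(np.arctan2(*(f-h)[1::-1])),np.linalg.norm((f-h)[:2]))
E
```

```text
[0.43201427 0.25617005 0.022     ] [0.53347236 0.22565373 0.044     ] -16.740105569620553 0.10594805135115101
```

```bash
python3 -m pendant '[[[-0.129,-0.026,0.174,0.0047,0.0028,-0.0037],[-0.129,-0.026,0.174,0.0047,0.0028,-0.0037],[-0.131,-0.025,0.174,0.0047,0.0028,-0.0037],[-0.131,-0.023,0.173,0.0047,0.0028,-0.0037],[0,0,0,0,0,0]]]' 0
python3 - <<'E'
from h import *
st()
p,R,G=grasp((.4305,.257),-17,48,.078,.112); z=R.as_matrix()[:,2]
rows(p-.09*z,R);
rows(p,R,dp=.025)
E
```

```text
time_s: 14.05
eef_pos: [0.4227, 0.2454, 0.1028]
eef_rot: [0.049, 0.939, -0.111, 0.321]
wrist_force: [0.1, 0.5, 1.4]
opening: 1.001
t 14.05 p [0.4227 0.2454 0.1028] yaw(jaw) -103.85 z [ 0.592 -0.164 -0.789] q [ 0.588  0.048  2.222 -0.931  0.617  3.107] F [0.1 0.5 1.4] op 1.001
1 rows, deg 5.3
[-0.108,-0.072,0.069,-0.006,0.0228,0.0179]
5 rows, deg 5.3
[-0.015,-0.013,0.104,-0.0012,0.0046,0.0036]
[-0.017,-0.012,0.103,-0.0012,0.0045,0.0036]
[-0.019,-0.013,0.103,-0.0012,0.0046,0.0035]
[-0.02,-0.013,0.103,-0.0012,0.0045,0.0036]
[-0.022,-0.013,0.102,-0.0012,0.0046,0.0036]
```

```bash
python3 -m pendant '[[[0,0,-0.25,0,0,0],[0,0,-0.25,0,0,0],[0,0,0,0,0,-0.055],[0,0,0,0,0,-0.055],[0,0,0,0,0,-0.055],[0,0,0,0,0,-0.055],[0,0,0,0,0,-0.055],[0,0,0,0,0,-0.055],[0,0,0,0,0,-0.055],[0,0,0,0,0,-0.055]]]' 0
python3 -m pendant '[[[0,0,0,0,0,-0.055],[0,0,0,0,0,-0.055],[0,0,0,0,0,-0.055],[0,0,0,0,0,-0.055],[0,0,0,0,0,-0.055],[0,0,0,0,0,-0.055],[0,0,0,0,0,-0.055],[0,0,0,0,0,-0.055],[0,0,0,0,0,-0.055],[0,0,0,0,0,-0.055]]]' 0
cat >> h.py <<'E'
ZPI=Ro.from_rotvec([0,0,np.pi])
E
python3 - <<'E'
from h import *
st()
p,R,G=grasp((.4305,.257),-17,48,.078,.112); z=R.as_matrix()[:,2]; R=R*ZPI
rows(p-.07*z,R);
rows(p,R,n=3,S=(p-.07*z,R))
E
```

```text
time_s: 15.3
eef_pos: [0.3591, 0.2653, 0.1938]
eef_rot: [0.245, 0.777, 0.54, 0.213]
wrist_force: [0.1, -0.6, -0.7]
opening: 1.0
time_s: 16.55
eef_pos: [0.3561, 0.2686, 0.205]
eef_rot: [0.321, 0.056, 0.944, -0.053]
wrist_force: [-0.3, 0.5, -1.0]
opening: 0.998
t 16.55 p [0.3561 0.2686 0.205 ] yaw(jaw) 81.91 z [ 0.6   -0.137 -0.788] q [ 0.745 -0.244  2.222 -0.714  0.886 -0.32 ] F [-0.3  0.5 -1. ] op 0.998
4 rows, deg 10.4
[0.034,0.01,0.197,0.004,-0.0054,0.0128]
[0.038,0.011,0.197,0.004,-0.0053,0.0127]
[0.042,0.012,0.195,0.004,-0.0054,0.0128]
[0.046,0.013,0.195,0.004,-0.0053,0.0128]
3 rows, deg 0.0
[0.0,-0.0,0.117,0.0,0.0,0.0]
[-0.0,0.0,0.116,0.0,0.0,0.0]
[0.0,0.0,0.117,0.0,0.0,0.0]
```

```bash
python3 -m pendant '[[[0.034,0.01,0.197,0.004,-0.0054,0.0128],[0.038,0.011,0.197,0.004,-0.0054,0.0128],[0.042,0.012,0.195,0.004,-0.0054,0.0128],[0.046,0.013,0.195,0.004,-0.0054,0.0128],[0,0,0,0,0,0]]]' 0
python3 - <<'E'
from h import *
st()
p,R,G=grasp((.4305,.257),-17,48,.078,.112); z=R.as_matrix()[:,2]; R=R*ZPI
rows(p,R,n=4)
c=cam("wrist"); cv2.imwrite("pics/w8.png",c["pixels"])
E
```

```text
time_s: 17.18
eef_pos: [0.4339, 0.2648, 0.078]
eef_rot: [0.35, 0.137, 0.925, -0.051]
wrist_force: [-0.3, -0.1, 0.7]
opening: 1.001
t 17.18 p [0.4339 0.2648 0.078 ] yaw(jaw) 73.23 z [ 0.634 -0.19  -0.75 ] q [ 0.653  0.188  2.176 -1.136  0.632  0.282] F [-0.3 -0.1  0.7] op 1.001
4 rows, deg 0.6
[0.012,-0.011,0.1,0.0003,-0.0008,0.0002]
[0.013,-0.011,0.1,0.0002,-0.0008,0.0002]
[0.012,-0.01,0.101,0.0003,-0.0008,0.0002]
[0.013,-0.011,0.1,0.0003,-0.0008,0.0002]
```

View pics/w8.png

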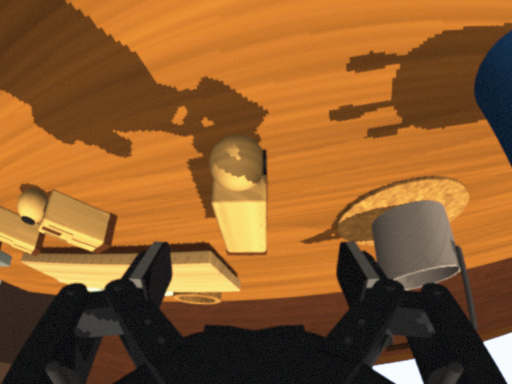

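```bash
cat > kin.py <<'E'
from h import *
from scipy.optimize import least_squares
def fk(q,x):
    h,r0,d,l2,l3,e,L=x
    Ry=lambda a:Ro.from_rotvec([0,a,0]); Rz=lambda a:Ro.from_rotvec([0,0,a])
    R1=Rz(q[0]); R2=R1*Ry(q[1]); R3=R2*Ry(q[2]); R4=R3*Rz(q[3]); R5=R4*Ry(q[4]); R6=R5*Rz(q[5]+X0)
    p=np.array([0,0,h])+R1.apply([r0,d,0])+R2.apply([0,0,l2])+R3.apply([e,0,l3])+R6.apply([0,0,L])
    return p,R6
X0=np.pi/2*0
lo=np.array([-2.99,-.89,.3,-1.14,0,-3.12]);hi=np.array([2.99,2.07,2.58,4.28,2.63,3.12])
E
python3 - <<'E'
import kin; from kin import *
D=[([-1.55,.181,1.607,0,1.354,-.206],[.1293,-.5602,.2311],None),([-.391,.175,1.597,-.003,1.363,.962],[.5671,-.1074,.2393],None),([-.215,.32,1.424,-.003,1.394,-.843],[.6414,-.0203,.2378],None),([-.169,.466,1.419,-.006,1.255,-.78],[.6706,.0031,.1458],None),([.442,.511,1.241,.002,1.406,-.175],[.5817,.4066,.2002],None),([.412,.483,1.217,.003,1.428,-.199],[.6002,.3917,.2311],None),
([.692,-.209,2.108,-.735,1.009,2.96],[.3984,.2481,.2515],[.07,.924,-.171,.335]),([.588,.048,2.222,-.931,.617,3.107],[.4227,.2454,.1028],[.049,.939,-.111,.321]),([.745,-.244,2.222,-.714,.886,-.32],[.3561,.2686,.205],[.321,.056,.944,-.053]),([.653,.188,2.176,-1.136,.632,.282],[.4339,.2648,.078],[.35,.137,.925,-.051])]
f=lambda x:np.concatenate([fk(q,x)[0]-p for q,p,_ in D])
s=least_squares(f,[.3,0,.1,.45,.5,.0,.3]);print(s.x.round(4),np.abs(s.fun).max())
for q,p,r in D:
    if r: 
        R=Ro.from_quat([r[1],r[2],r[3],r[0]]); print((fk(q,s.x)[1].inv()*R).as_rotvec().round(3))
E
```

```text
[ 3.140e-01 -4.000e-04  1.178e-01  4.381e-01  5.149e-01  8.570e-02
  3.191e-01] 0.000506424843421921
[0.00e+00 1.00e-03 1.57e+00]
[-0.     0.     1.571]
[-1.00e-03  0.00e+00  1.57e+00]
[1.000e-03 1.000e-03 1.572e+00]
```

```bash
cat >> kin.py <<'E'
X0=np.pi/2
KX=[.3140,-.0004,.1178,.4381,.5149,.0857,.3191]
def ik(p,R,seed,m=.06):
    best=None
    for k in range(6):
        s0=np.clip(np.array(seed)+(np.random.default_rng(k).normal(0,.4,6) if k else 0),lo+m+.01,hi-m-.01)
        f=lambda q:np.concatenate([(fk(q,KX)[0]-p)*5,(fk(q,KX)[1].inv()*R).as_rotvec()])
        s=least_squares(f,s0,bounds=(lo+m,hi-m))
        if best is None or s.cost<best.cost-1e-9: best=s
        if best.cost<1e-7: break
    return best.x,np.sqrt(2*best.cost)
E
cat > scan.py <<'E'
from kin import *
C=np.array([.650,-.031]); u=np.array([.996,-.087]); v=np.array([.087,.996])
figs=dict(f3=((.4305,.257),-17,.078,.112,.0035,.130),f4=((.429,.028),25,.058,.092,.0075,.043),f1=((.410,-.117),23,.078,.112,.0075,-.043),f2=((.414,-.2155),-1,.058,.092,.0075,-.130))
if __name__=="__main__":
  q0=telemetry.get_obs()["q"]
  for n,(hd,phi,hg,L,off,s) in figs.items():
    for a in (45,50,55,60):
      for fl in (0,1):
        p,R,G=grasp(hd,phi,a,hg,L)
        if fl:R=R*ZPI
        q,e=ik(p,R,[.2,.2,2,-.2,1,0 if fl else 1.5])
        out=f"{n} a{a} fl{fl} pick err {e:.3f} {q.round(2)} | "
        for ph2 in(-5,10,25):
          sx=C+u*-.02+v*s
          p2,R2,_=place(sx,phi,ph2,a,hg,off)
          if fl:R2=R2*ZPI
          q2,e2=ik(p2,R2,[q[0],1,1.2,0,1.8,q[5]])
          out+=f"{ph2}: {e2:.3f} {q2.round(2)} "
        print(out)
E
python3 scan.py
```

```text
f3 a45 fl0 pick err 0.233 [ 0.46  0.3   2.11 -0.94  0.46  3.06] | -5: 0.000 [-0.04  1.04  0.8   0.04  2.09  1.62] 10: 0.000 [ 0.02  1.05  0.77 -0.12  2.09  1.4 ] 25: 0.000 [ 0.09  1.03  0.8  -0.28  2.04  1.19] 
f3 a45 fl1 pick err 0.168 [ 0.54  0.36  2.08 -1.08  0.56  0.18] | -5: 0.000 [-0.04  1.04  0.8   0.04  2.09 -1.52] 10: 0.000 [ 0.02  1.05  0.77 -0.12  2.09 -1.74] 25: 0.000 [ 0.09  1.03  0.8  -0.28  2.04 -1.95] 
f3 a50 fl0 pick err 0.155 [ 0.46  0.31  2.11 -0.92  0.46  3.06] | -5: 0.000 [-0.04  1.11  0.71  0.04  2.2   1.62] 10: 0.000 [ 0.03  1.12  0.69 -0.14  2.2   1.39] 25: 0.000 [ 0.09  1.1   0.72 -0.31  2.14  1.17] 
f3 a50 fl1 pick err 0.090 [ 0.52  0.35  2.1  -1.08  0.52  0.17] | -5: 0.000 [-0.04  1.11  0.71  0.04  2.2  -1.52] 10: 0.000 [ 0.03  1.12  0.69 -0.14  2.2  -1.75] 25: 0.000 [ 0.09  1.1   0.72 -0.31  2.14 -1.97] 
f3 a55 fl0 pick err 0.077 [ 0.46  0.32  2.1  -0.89  0.47  3.06] | -5: 0.000 [-0.04  1.18  0.63  0.05  2.3   1.63] 10: 0.000 [ 0.03  1.19  0.6  -0.16  2.3   1.38] 25: 0.000 [ 0.1   1.17  0.64 -0.35  2.24  1.15] 
f3 a55 fl1 pick err 0.010 [ 0.5   0.34  2.11 
[... 4950 characters left out ...]
 -0.43  2.14  1.06] 25: 0.000 [-0.2   1.09  0.83 -0.57  2.01  0.91] 
f2 a55 fl1 pick err 0.141 [-0.9   0.19  2.23  0.79  0.51 -3.06] | -5: 0.000 [-0.34  1.19  0.64 -0.26  2.24 -1.88] 10: 0.000 [-0.27  1.15  0.71 -0.43  2.14 -2.08] 25: 0.000 [-0.2   1.09  0.83 -0.57  2.01 -2.23] 
f2 a60 fl0 pick err 0.000 [-0.95  0.22  2.25  0.92  0.53 -0.14] | -5: 0.000 [-0.33  1.26  0.55 -0.3   2.34  1.24] 10: 0.000 [-0.26  1.22  0.63 -0.48  2.23  1.03] 25: 0.000 [-0.19  1.15  0.77 -0.62  2.08  0.89] 
f2 a60 fl1 pick err 0.065 [-0.9   0.21  2.22  0.75  0.52 -3.06] | -5: 0.000 [-0.33  1.26  0.55 -0.3   2.34 -1.91] 10: 0.000 [-0.26  1.22  0.63 -0.48  2.23 -2.11] 25: 0.000 [-0.19  1.15  0.77 -0.62  2.08 -2.26]
```

```bash
cat >> kin.py <<'E'
def chk(wps,n=6,q=None):
    """wps list of (p,R); prints worst margins along straight interpolation from the present pose"""
    P,R,o=pose(); q=np.array(o["q"]) if q is None else q
    for p,Rt in wps:
        rv=(R.inv()*Rt).as_rotvec(); W=[];Q=[q]; E=0
        for i in range(1,n+1):
            pi=P+(np.array(p)-P)*i/n; Ri=R*Ro.from_rotvec(rv*i/n)
            f=lambda s:np.concatenate([(fk(s,KX)[0]-pi)*5,(fk(s,KX)[1].inv()*Ri).as_rotvec()])
            s=least_squares(f,np.clip(q,lo+.02,hi-.02),bounds=(lo+.01,hi-.01)); q=s.x; E=max(E,np.sqrt(2*s.cost)); Q.append(q)
        Q=np.array(Q); print("err",E.round(4),"qend",q.round(2),"min margin",np.minimum(Q-lo,hi-Q).min(0).round(2),"max dq/step",np.abs(np.diff(Q,axis=0)).max(0).round(2))
        P,R=np.array(p),Rt
    return q
E
python3 - <<'E'
from kin import *
for a in (60,65):
    p,R,G=grasp((.4305,.257),-17,a,.078,.112); z=R.as_matrix()[:,2]; R=R*ZPI
    chk([(p-.07*z+np.array([0,0,.03]),R),(p-.07*z,R),(p,R)])
p,R,G=grasp((.4305,.257),-17,60,.078,.112); z=R.as_matrix()[:,2]; R=R*ZPI
rows(p-.07*z,R); print(p)
E
```

```text
err 0.0 qend [ 0.52  0.08  2.13 -0.64  0.66 -0.29] min margin [2.34 0.97 0.4  0.   0.62 2.83] max dq/step [0.02 0.02 0.01 0.09 0.02 0.1 ]
err 0.0 qend [ 0.52  0.15  2.13 -0.7   0.6  -0.21] min margin [2.47 0.97 0.45 0.44 0.6  2.83] max dq/step [0.   0.01 0.   0.01 0.01 0.01]
err 0.0 qend [ 0.46  0.33  2.09 -0.86  0.47 -0.09] min margin [2.47 1.04 0.45 0.28 0.47 2.91] max dq/step [0.01 0.03 0.01 0.03 0.02 0.03]
err 0.0 qend [ 0.47  0.08  2.09 -0.47  0.71 -0.48] min margin [2.34 0.97 0.4  0.   0.62 2.64] max dq/step [0.03 0.03 0.02 0.12 0.03 0.14]
err 0.0 qend [ 0.47  0.14  2.1  -0.51  0.64 -0.43] min margin [2.52 0.97 0.48 0.63 0.64 2.64] max dq/step [0.   0.01 0.   0.01 0.01 0.01]
err 0.0 qend [ 0.43  0.32  2.07 -0.62  0.5  -0.34] min margin [2.52 1.03 0.48 0.52 0.5  2.69] max dq/step [0.01 0.03 0.01 0.02 0.02 0.02]
2 rows, deg 11.5
[0.002,-0.022,0.03,0.0007,0.032,0.0005]
[-0.001,-0.022,0.031,0.0007,0.0321,0.0006]
[0.47209926 0.24428183 0.00904552]
```

```bash
python3 -m pendant '[[[0.002,-0.02,0.02,0,0.032,0],[0,-0.02,0.02,0,0.032,0],[0,0,0,0,0,0]]]' 0
python3 - <<'E'
from h import *
st()
p,R,G=grasp((.4305,.257),-17,60,.078,.112); z=R.as_matrix()[:,2]; R=R*ZPI
rows(p,R,n=4)
c=cam("wrist"); cv2.imwrite("pics/w9.png",c["pixels"])
E
```

```text
time_s: 17.6
eef_pos: [0.4363, 0.2581, 0.0786]
eef_rot: [0.258, 0.135, 0.956, -0.035]
wrist_force: [-0.0, 0.5, 0.1]
opening: 1.001
t 17.6 p [0.4363 0.2581 0.0786] yaw(jaw) 73.94 z [ 0.483 -0.136 -0.865] q [ 0.529  0.123  2.139 -0.683  0.609 -0.245] F [-0.   0.5  0.1] op 1.001
4 rows, deg 1.0
[0.002,-0.004,0.099,0.0009,0.0002,0.001]
[0.003,-0.005,0.099,0.0009,0.0002,0.001]
[0.002,-0.004,0.099,0.0009,0.0002,0.001]
[0.002,-0.003,0.1,0.0009,0.0002,0.0009]
```

View pics/w9.png

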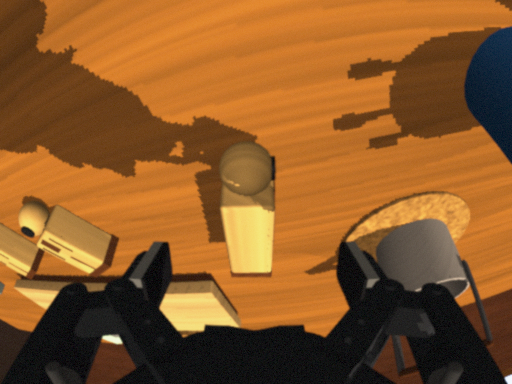

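The figure sits between the open fingers: head at (247,168), body around (250,240), which is near the centre line. Advancing.

```bash
python3 -m pendant '[[[0.002,-0.004,0.1,0.001,0,0.001],[0.002,-0.004,0.1,0.001,0,0.001],[0.002,-0.004,0.1,0.001,0,0.001],[0.002,-0.004,0.085,0.001,0,0.001],[0,0,0,0,0,0]]]' 0
python3 - <<'E'
from h import *
st()
c=cam("wrist"); cv2.imwrite("pics/w10.png",c["pixels"])
E
```

```text
time_s: 18.27
eef_pos: [0.4691, 0.2466, 0.0133]
eef_rot: [0.264, 0.138, 0.954, -0.04]
wrist_force: [-0.1, 1.0, -1.3]
opening: 0.997
t 18.27 p [0.4691 0.2466 0.0133] yaw(jaw) 73.54 z [ 0.493 -0.148 -0.858] q [ 0.477  0.317  2.103 -0.892  0.477 -0.05 ] F [-0.1  1.  -1.3] op 0.997
```

View pics/w10.png

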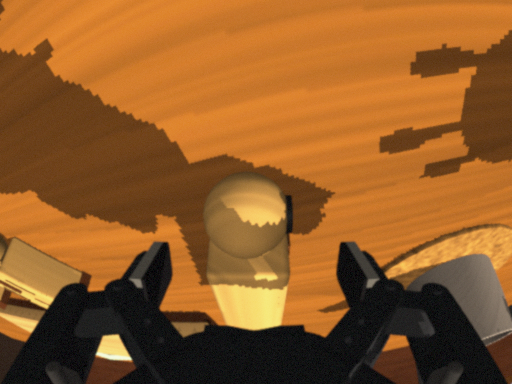

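```bash
python3 -m pendant '[[[0,0,0.008,0,0,0],[0,0,0,0,0,0],[0,0,0,0,0,0],[0,0,0,0,0,0],[0,0,0,0,0,0],[0,0,0,0,0,0]]]' 1
python3 - <<'E'
from h import *
st()
c=cam("wrist"); cv2.imwrite("pics/w11.png",c["pixels"])
E
```

```text
time_s: 19.08
eef_pos: [0.4694, 0.2478, 0.0146]
eef_rot: [0.266, 0.137, 0.954, -0.039]
wrist_force: [-0.2, 1.4, 0.8]
opening: 0.412
t 19.07 p [0.4694 0.2478 0.0146] yaw(jaw) 73.67 z [ 0.496 -0.146 -0.856] q [ 0.479  0.315  2.104 -0.897  0.476 -0.045] F [-0.2  1.4  0.8] op 0.412
```

View pics/w11.png

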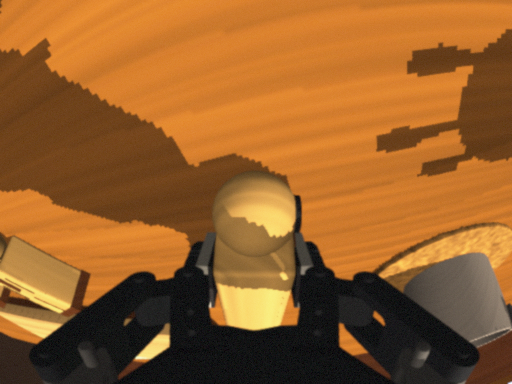

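```bash
cat >> kin.py <<'E'
import json
def hold(head,phi,L,zc):
    """store object pose in the tool frame at the moment of grasp"""
    P,R,_=pose(); ph=np.radians(phi); e=np.array([np.cos(ph),np.sin(ph),0]); k=np.array([0,0,1.])
    S=np.array([head[0],head[1],zc])+L*e
    M=np.stack([np.cross(e,-e)*0+k,np.cross(-e,k),-e],1) # fig frame: x=k (old up), z=-e
    json.dump(dict(s=R.inv().apply(S-P).tolist(),M=(R.inv()*Ro.from_matrix(M)).as_matrix().tolist()),open("hold.json","w"))
    print("sole in tool",R.inv().apply(S-P).round(4))
def stand(s,phi2,ztop=.03,lean=0.,xo=-.02):
    """tool pose with soles at stand coordinate s; old up side faces phi2"""
    H=json.load(open("hold.json")); C=np.array([.650,-.031])+np.array([.996,-.087])*xo+np.array([.087,.996])*s
    p2=np.radians(phi2); e=np.array([np.cos(p2),np.sin(p2),0]);k=np.array([0,0,1.])
    F=Ro.from_matrix(np.stack([e,np.cross(k,e),k],1)); F=Ro.from_rotvec(np.cross(k,e)*np.radians(-lean))*F
    R=F*Ro.from_matrix(np.array(H["M"])).inv(); p=np.array([*C,ztop])-R.apply(H["s"]); return p,R
def figaxis():
    H=json.load(open("hold.json")); P,R,_=pose(); print("fig up",(R.apply(np.array(H["M"])[:,2])).round(3),"sole",(P+R.apply(H["s"])).round(4))
E
python3 - <<'E'
from kin import *
hold((.4305,.257),-17,.112,.022); figaxis()
p,R=stand(.13,-5); P,R0,_=pose(); k=np.array([0,0,1])
print(p,R.as_matrix()[:,2])
A=P+[0.0,0,.19]; A=np.array([.47,.22,.22])
chk([(A,R0),(p+.10*k,R),(p,R)],n=10)
A2=p+.1*k
rows(A,R0,dp=.04); rows(A2,R,n=14,S=(A,R0))
E
```

```text
sole in tool [-0.0655 -0.0034  0.0309]
fig up [-0.956  0.292 -0.   ] sole [0.5376 0.2243 0.022 ]
[0.63423134 0.1034107  0.10209757] [-0.85215777  0.07992256 -0.51714555]
err 0.0 qend [ 0.42 -0.14  2.06 -0.46  0.85 -0.63] min margin [2.51 0.75 0.46 0.24 0.48 2.49] max dq/step [0.01 0.05 0.02 0.07 0.04 0.08]
err 0.0 qend [-0.04  1.14  0.53  0.07  2.51 -1.5 ] min margin [2.57 0.75 0.23 0.68 0.12 1.62] max dq/step [0.1  0.17 0.22 0.19 0.2  0.24]
err 0.0 qend [-0.04  1.24  0.53  0.06  2.39 -1.51] min margin [2.95 0.83 0.23 1.2  0.12 1.61] max dq/step [0.   0.01 0.   0.   0.01 0.  ]
6 rows, deg 0.0
[-0.094,-0.022,-0.143,0.0,0.0,0.0]
[-0.095,-0.022,-0.143,0.0,0.0,0.0]
[-0.094,-0.023,-0.143,0.0,0.0,0.0]
[-0.095,-0.022,-0.143,0.0,0.0,0.0]
[-0.094,-0.022,-0.142,0.0,0.0,0.0]
[-0.095,-0.022,-0.143,0.0,0.0,0.0]
14 rows, deg 90.6
[-0.055,-0.023,0.041,0.0009,0.0356,-0.0049]
[-0.059,-0.025,0.034,0.0009,0.0356,-0.005]
[-0.061,-0.025,0.028,0.0009,0.0356,-0.0049]
[-0.064,-0.026,0.02,0.0009,0.0356,-0.005]
[-0.066,-0.027,0.014,0.0009,0.0356,-0.0049]
[-0.066,-0.028,0.006,0.0009,0.0357,-0.005]
[-0.067,-0.029,-0.001,0.0009,0.0356,-0.0049]
[-0.065,-0.03,-0.008,0.0009,0.0356,-0.005]
[-0.063,-0.031,-0.016,0.0009,0.0356,-0.0049]
[-0.061,-0.032,-0.022,0.0009,0.0356,-0.005]
[-0.057,-0.033,-0.029,0.0008,0.0356,-0.0049]
[-0.053,-0.034,-0.035,0.0009,0.0356,-0.0049]
[-0.049,-0.035,-0.041,0.0009,0.0356,-0.005]
[-0.043,-0.035,-0.045,0.0009,0.0356,-0.0049]
```

```bash
python3 -m pendant '[[[-0.05,-0.01,-0.08,0,0,0],[-0.094,-0.022,-0.143,0,0,0],[-0.094,-0.022,-0.143,0,0,0],[-0.094,-0.022,-0.143,0,0,0],[-0.094,-0.022,-0.143,0,0,0],[-0.094,-0.022,-0.143,0,0,0],[0,0,0,0,0,0]]]' 1
python3 - <<'E'
from kin import *
st(); figaxis()
c=cam("wrist"); cv2.imwrite("pics/w12.png",c["pixels"])
P,R0,_=pose();p,R=stand(.13,-5); p[2]+=.07
chk([(p,R)],n=14); rows(p,R,n=14)
E
```

```text
time_s: 20.0
eef_pos: [0.4673, 0.221, 0.2073]
eef_rot: [0.262, 0.137, 0.954, -0.04]
wrist_force: [-0.1, 0.6, -2.3]
opening: 0.411
t 20.0 p [0.4673 0.221  0.2073] yaw(jaw) 73.61 z [ 0.49  -0.148 -0.859] q [ 0.421 -0.125  2.068 -0.471  0.833 -0.609] F [-0.1  0.6 -2.3] op 0.411
fig up [-0.956  0.293  0.006] sole [0.5355 0.1974 0.2142]
err 0.0 qend [-0.04  1.16  0.53  0.07  2.47 -1.51] min margin [2.57 0.77 0.23 0.67 0.16 1.61] max dq/step [0.08 0.13 0.16 0.15 0.15 0.19]
14 rows, deg 90.1
[-0.054,-0.023,0.046,0.0008,0.0354,-0.005]
[-0.058,-0.024,0.039,0.0007,0.0354,-0.005]
[-0.061,-0.025,0.033,0.0008,0.0354,-0.005]
[-0.065,-0.025,0.026,0.0008,0.0353,-0.005]
[-0.067,-0.027,0.018,0.0008,0.0354,-0.005]
[-0.068,-0.027,0.012,0.0007,0.0354,-0.005]
[-0.068,-0.029,0.004,0.0008,0.0354,-0.005]
[-0.068,-0.03,-0.004,0.0008,0.0354,-0.005]
[-0.066,-0.031,-0.011,0.0008,0.0354,-0.005]
[-0.064,-0.032,-0.019,0.0008,0.0354,-0.005]
[-0.062,-0.032,-0.025,0.0007,0.0354,-0.005]
[-0.057,-0.034,-0.032,0.0008,0.0353,-0.005]
[-0.054,-0.035,-0.038,0.0008,0.0354,-0.005]
[-0.048,-0.036,-0.043,0.0008,0.0354,-0.005]
```

View pics/w12.png

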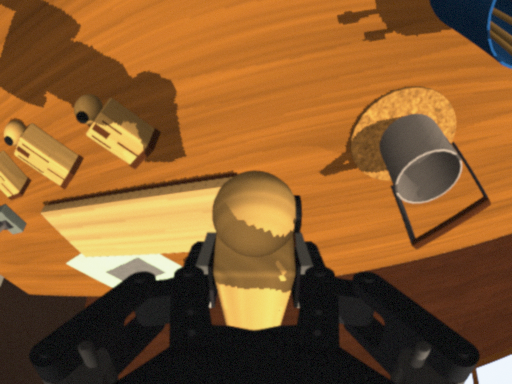

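```bash
python3 -m pendant '[[[-0.054,-0.023,0.046,0.001,0.0354,-0.005],[-0.058,-0.024,0.039,0.001,0.0354,-0.005],[-0.061,-0.025,0.033,0.001,0.0354,-0.005],[-0.065,-0.026,0.026,0.001,0.0354,-0.005],[-0.067,-0.027,0.018,0.001,0.0354,-0.005],[-0.068,-0.028,0.012,0.001,0.0354,-0.005],[-0.068,-0.029,0.004,0.001,0.0354,-0.005],[-0.068,-0.03,-0.004,0.001,0.0354,-0.005],[-0.066,-0.031,-0.011,0.001,0.0354,-0.005],[-0.064,-0.032,-0.019,0.001,0.0354,-0.005],[-0.062,-0.033,-0.025,0.001,0.0354,-0.005]]]' 1
python3 - <<'E'
from kin import *
st(); figaxis()
p,R=stand(.13,-5); p[2]+=.05
chk([(p,R)],n=6); rows(p,R,n=5)
E
```

```text
time_s: 21.42
eef_pos: [0.5871, 0.1234, 0.1451]
eef_rot: [-0.375, 0.062, 0.925, 0.004]
wrist_force: [0.8, 0.5, -2.5]
opening: 0.416
t 21.43 p [0.5871 0.1234 0.1451] yaw(jaw) 83.21 z [-0.694  0.054 -0.718] q [-0.015  0.87   0.976  0.05   2.064 -1.445] F [ 0.8  0.5 -2.5] op 0.416
fig up [-0.248  0.079  0.966] sole [0.6118 0.1144 0.0775]
err 0.0 qend [-0.04  1.19  0.54  0.07  2.45 -1.51] min margin [2.95 0.88 0.24 1.19 0.18 1.61] max dq/step [0.01 0.06 0.09 0.   0.07 0.01]
5 rows, deg 15.2
[-0.031,-0.015,-0.039,-0.0004,0.0164,-0.0038]
[-0.028,-0.014,-0.04,-0.0004,0.0164,-0.0038]
[-0.027,-0.016,-0.042,-0.0004,0.0164,-0.0038]
[-0.024,-0.015,-0.043,-0.0004,0.0164,-0.0038]
[-0.021,-0.016,-0.044,-0.0005,0.0165,-0.0039]
```

```bash
python3 -m pendant '[[[-0.031,-0.015,-0.039,0,0.0165,-0.004],[-0.028,-0.015,-0.04,0,0.0165,-0.004],[-0.027,-0.015,-0.042,0,0.0165,-0.004],[-0.024,-0.015,-0.043,0,0.0165,-0.004],[-0.021,-0.015,-0.044,0,0.0165,-0.004],[0,0,0,0,0,0]]]' 1
python3 - <<'E'
from kin import *
st(); figaxis()
p,R=stand(.13,-5); p[2]+=.012
rows(p,R,n=3)
d=cam("side"); crop(d,160,120,170,150,4,"s7.png"); c=cam("top"); crop(c,180,110,170,120,4,"t7.png")
E
```

```text
time_s: 22.18
eef_pos: [0.6291, 0.101, 0.1257]
eef_rot: [-0.507, 0.036, 0.861, 0.021]
wrist_force: [-0.3, 0.3, -2.4]
opening: 0.413
t 22.18 p [0.6291 0.101  0.1257] yaw(jaw) 85.2 z [-0.872  0.073 -0.485] q [-0.044  1.23   0.527  0.053  2.448 -1.51 ] F [-0.3  0.3 -2.4] op 0.413
fig up [0.038 0.01  0.999] sole [0.6335 0.0971 0.0534]
3 rows, deg 2.3
[-0.021,0.005,0.002,-0.0009,-0.004,-0.001]
[-0.021,0.004,0.003,-0.0009,-0.004,-0.0011]
[-0.02,0.005,0.003,-0.001,-0.004,-0.001]
```

View pics/s7.png

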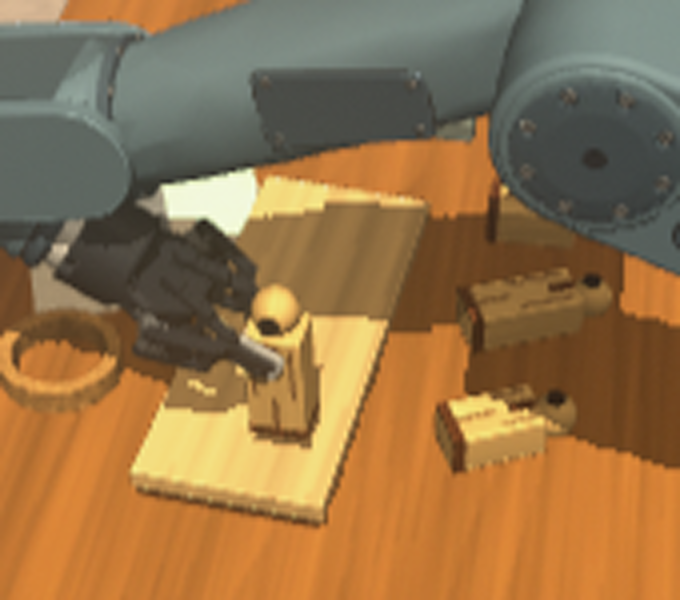

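View pics/t7.png

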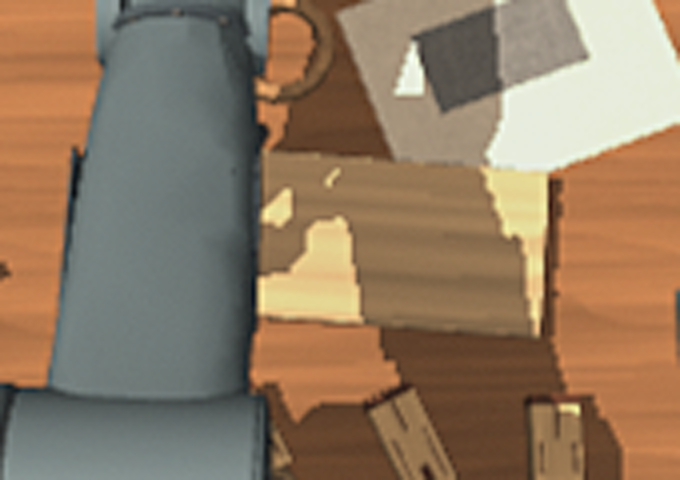

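```bash
python3 -m pendant '[[[-0.021,0.005,0.003,-0.001,-0.004,-0.001],[-0.021,0.005,0.003,-0.001,-0.004,-0.001],[-0.02,0.005,0.003,-0.001,-0.004,-0.001],[0,0,0,0,0,0]]]' 1
python3 - <<'E'
from kin import *
st(); figaxis()
p,R=stand(.13,-5); p[2]-=.000
rows(p,R,n=4)
E
```

```text
time_s: 22.78
eef_pos: [0.6345, 0.1053, 0.1181]
eef_rot: [-0.486, 0.034, 0.873, 0.026]
wrist_force: [-0.3, -0.2, -2.7]
opening: 0.417
t 22.77 p [0.6345 0.1053 0.1181] yaw(jaw) 85.09 z [-0.847  0.079 -0.526] q [-0.042  1.216  0.543  0.065  2.398 -1.511] F [-0.3 -0.2 -2.7] op 0.417
fig up [-0.011 -0.     1.   ] sole [0.6424 0.1021 0.046 ]
4 rows, deg 0.6
[-0.017,-0.003,0.011,-0.0,0.0008,0.0001]
[-0.017,-0.002,0.01,-0.0,0.0009,0.0001]
[-0.017,-0.003,0.011,-0.0,0.0008,0.0001]
[-0.017,-0.002,0.01,-0.0,0.0009,0.0001]
```

```bash
python3 -m pendant '[[[-0.017,-0.002,0.011,0,0.001,0],[-0.017,-0.002,0.011,0,0.001,0],[-0.017,-0.002,0.011,0,0.001,0]]]' 1
python3 -m pendant '[[[-0.012,0,0.008,0,0,0],[0,0,0,0,0,0]]]' 1
python3 -c "
from kin import *
st(); figaxis()"
```

```text
time_s: 23.15
eef_pos: [0.6345, 0.1042, 0.1061]
eef_rot: [-0.49, 0.034, 0.871, 0.026]
wrist_force: [-0.4, 0.1, -1.9]
opening: 0.413
time_s: 23.4
eef_pos: [0.6341, 0.1041, 0.1029]
eef_rot: [-0.49, 0.034, 0.87, 0.027]
wrist_force: [1.1, 0.8, 0.2]
opening: 0.414
t 23.4 p [0.6341 0.1041 0.1029] yaw(jaw) 85.08 z [-0.852  0.08  -0.518] q [-0.043  1.242  0.531  0.063  2.394 -1.513] F [1.1 0.8 0.2] op 0.414
fig up [-0.001 -0.001  1.   ] sole [0.6413 0.101  0.0308]
```

```bash
python3 -m pendant '[[[-0.005,0,0.003,0,0,0],[0,0,0,0,0,0]]]' 1
python3 -m pendant '[[[0,0,0,0,0,0],[0,0,0,0,0,0],[0,0,0,0,0,0],[0,0,0,0,0,0],[0,0,-0.1,0,0,0],[0,0,-0.2,0,0,0],[0,0,-0.2,0,0,0],[0,0,0,0,0,0]]]' 0.2
python3 - <<'E'
from kin import *
st()
d=cam("side"); crop(d,160,120,170,150,4,"s8.png"); c=cam("wrist"); cv2.imwrite("pics/w13.png",c["pixels"])
E
```

```text
time_s: 23.65
eef_pos: [0.6342, 0.1041, 0.1029]
eef_rot: [-0.491, 0.034, 0.87, 0.026]
wrist_force: [-0.2, -0.1, -1.8]
opening: 0.416
time_s: 24.65
eef_pos: [0.6704, 0.0926, 0.1531]
eef_rot: [-0.484, 0.036, 0.874, 0.029]
wrist_force: [0.0, -0.5, 0.9]
opening: 0.8
t 24.65 p [0.6704 0.0926 0.1531] yaw(jaw) 84.77 z [-0.843  0.086 -0.53 ] q [-0.056  1.309  0.299  0.068  2.544 -1.509] F [ 0.  -0.5  0.9] op 0.8
```

View pics/s8.png

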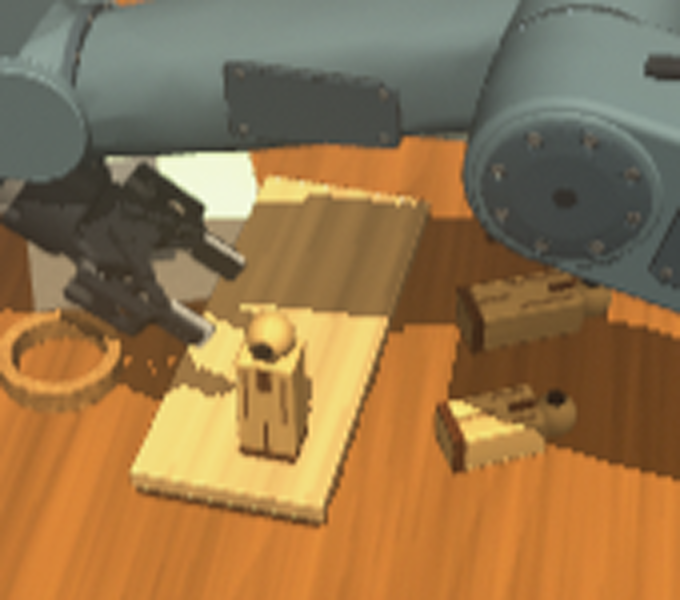

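View pics/w13.png

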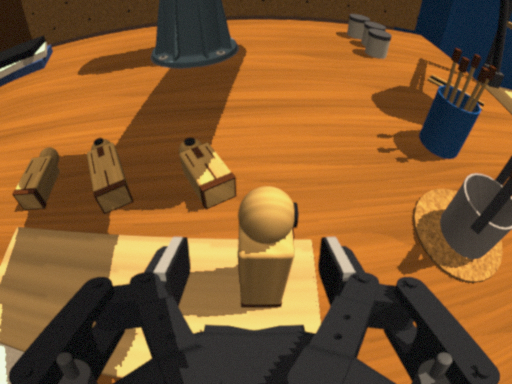

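```bash
python3 - <<'E'
from kin import *
d1=down(np.radians(85)); P,R,_=pose()
w1=(np.array([.63,.09,.26]),d1); w2=(np.array([.46,.04,.28]),d1); w3=(w2[0],down(np.radians(-10)));w4=(w2[0],down(np.radians(-65)))
p,Rg,G=grasp((.429,.028),25,60,.058,.092); z=Rg.as_matrix()[:,2]
q=chk([w1,w2,w3,w4,(p-.08*z,Rg),(p,Rg)],n=10)
rows(w1[0],d1,n=9)
E
```

```text
err 0.0 qend [-0.04  0.29  1.41 -0.    1.44 -1.53] min margin [2.93 0.76 0.   1.14 0.09 1.58] max dq/step [0.   0.13 0.16 0.01 0.13 0.01]
err 0.0 qend [-0.17 -0.12  1.82 -0.    1.44 -1.65] min margin [2.82 0.77 0.76 1.14 1.19 1.47] max dq/step [0.02 0.04 0.05 0.   0.01 0.02]
err 0.0 qend [-0.17 -0.12  1.82 -0.    1.44  0.  ] min margin [2.82 0.77 0.76 1.14 1.19 1.47] max dq/step [0.   0.   0.   0.   0.   0.17]
err 0.0 qend [-0.17 -0.12  1.82  0.    1.44  0.96] min margin [2.82 0.77 0.76 1.14 1.19 2.16] max dq/step [0.  0.  0.  0.  0.  0.1]
err 0.0 qend [-0.55 -0.19  2.44  0.69  0.71  0.09] min margin [2.44 0.64 0.14 1.14 0.71 2.16] max dq/step [0.05 0.04 0.07 0.14 0.08 0.18]
err 0.0 qend [-0.44  0.14  2.36  0.96  0.48 -0.14] min margin [2.44 0.7  0.14 1.83 0.48 2.98] max dq/step [0.01 0.03 0.01 0.03 0.03 0.03]
9 rows, deg 58.2
[0.063,-0.003,-0.014,0.0006,-0.0359,0.0002]
[0.062,-0.003,-0.02,0.0005,-0.0359,0.0001]
[0.058,-0.003,-0.028,0.0006,-0.0359,0.0002]
[0.055,-0.003,-0.034,0.0006,-0.0359,0.0002]
[0.051,-0.003,-0.04,0.0006,-0.0359,0.0001]
[0.046,-0.003,-0.045,0.0006,-0.0359,0.0002]
[0.041,-0.003,-0.05,0.0005,-0.0359,0.0002]
[0.035,-0.004,-0.055,0.0006,-0.0359,0.0002]
[0.028,-0.003,-0.058,0.0006,-0.0359,0.0001]
```

```bash
python3 -m pendant '[[[0.063,-0.003,-0.014,0,-0.036,0],[0.062,-0.003,-0.02,0,-0.036,0],[0.058,-0.003,-0.028,0,-0.036,0],[0.055,-0.003,-0.034,0,-0.036,0],[0.051,-0.003,-0.04,0,-0.036,0],[0.046,-0.003,-0.045,0,-0.036,0],[0.041,-0.003,-0.05,0,-0.036,0],[0.035,-0.003,-0.055,0,-0.036,0],[0.028,-0.003,-0.058,0,-0.036,0]]]' 0
python3 - <<'E'
from kin import *
st(); rows([.46,.04,.28]); 
d=cam("side"); crop(d,160,120,170,150,4,"s9.png")
E
```

```text
time_s: 25.88
eef_pos: [0.6274, 0.0914, 0.2505]
eef_rot: [0.014, 0.044, 0.999, 0.007]
wrist_force: [-0.1, -0.3, 0.4]
opening: 0.998
t 25.88 p [0.6274 0.0914 0.2505] yaw(jaw) 84.94 z [ 0.029  0.013 -0.999] q [-0.05   0.274  1.456  0.015  1.383 -1.535] F [-0.1 -0.3  0.4] op 0.998
4 rows, deg 0.0
[0.202,-0.082,-0.044,0.0,0.0,0.0]
[0.201,-0.082,-0.043,0.0,0.0,0.0]
[0.202,-0.082,-0.044,0.0,0.0,0.0]
[0.202,-0.082,-0.044,0.0,0.0,0.0]
```

View pics/s9.png

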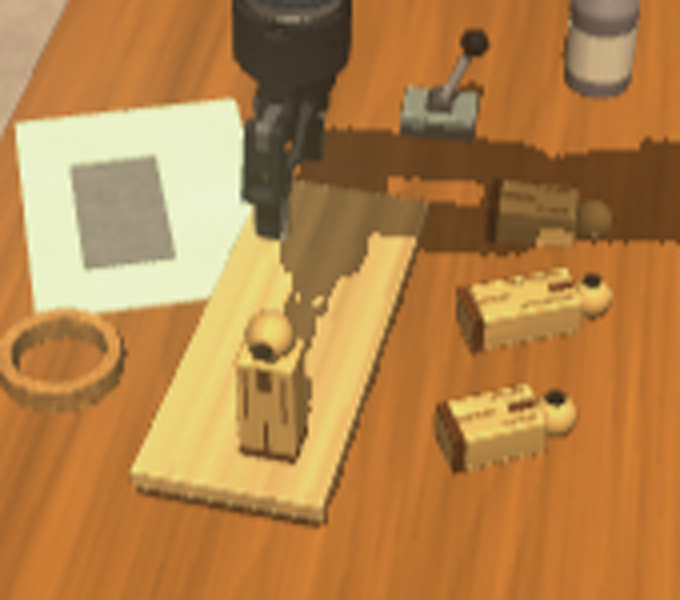

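```bash
python3 -m pendant '[[[0.2,-0.082,-0.044,0,0,0],[0.2,-0.082,-0.044,0,0,0],[0.2,-0.082,-0.044,0,0,0],[0.2,-0.082,-0.044,0,0,0],[0,0,0,0,0,0.05],[0,0,0,0,0,0.05],[0,0,0,0,0,0.05],[0,0,0,0,0,0.05],[0,0,0,0,0,0.05],[0,0,0,0,0,0.05],[0,0,0,0,0,0.05],[0,0,0,0,0,0.05]]]' 0
python3 -m pendant '[[[0,0,0,0,0,0.05],[0,0,0,0,0,0.05],[0,0,0,0,0,0.05],[0,0,0,0,0,0.05],[0,0,0,0,0,0.05],[0,0,0,0,0,0.05],[0,0,0,0,0,0.05],[0,0,0,0,0,0.05],[0,0,0,0,0,0]]]' 0
python3 - <<'E'
from kin import *
st(); c=cam("wrist"); cv2.imwrite("pics/w14.png",c["pixels"])
E
```

```text
time_s: 27.42
eef_pos: [0.4557, 0.0407, 0.2835]
eef_rot: [0.006, 0.637, 0.771, 0.014]
wrist_force: [-1.0, 0.4, -0.3]
opening: 1.0
time_s: 28.55
eef_pos: [0.4574, 0.0418, 0.2843]
eef_rot: [-0.006, 0.973, 0.231, 0.011]
wrist_force: [-0.9, 0.1, 0.4]
opening: 1.0
t 28.55 p [0.4574 0.0418 0.2843] yaw(jaw) -63.33 z [ 0.019  0.017 -1.   ] q [-0.183 -0.147  1.833  0.021  1.44   0.92 ] F [-0.9  0.1  0.4] op 1.0
```

View pics/w14.png

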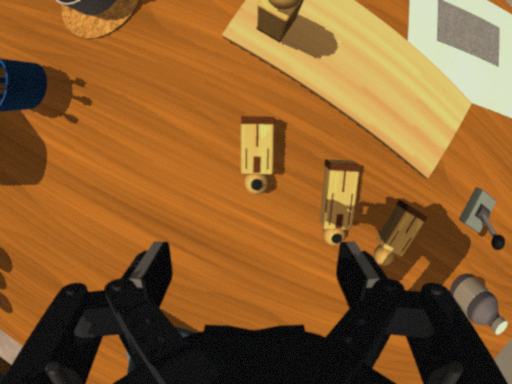

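```bash
python3 - <<'E'
from kin import *
c=cam("wrist")
for n,h,f in (("f4",(257,184),(257.5,118)),("f1",(335,236),(343.5,161)),("f2",(383,256),(413,205))):
    a=pix2w(c,*h,.018);b=pix2w(c,*f,.036);print(n,a.round(4),b.round(4),np.degrees(np.arctan2(*(b-a)[1::-1])).round(1),np.linalg.norm((b-a)[:2]).round(4))
for a in(60,65):
  p,Rg,G=grasp((.4285,.0275),25,a,.056,.092); z=Rg.as_matrix()[:,2]
  chk([(p-.08*z,Rg),(p,Rg)],n=10)
p,Rg,G=grasp((.4285,.0275),25,60,.056,.092); z=Rg.as_matrix()[:,2]
rows(p-.08*z,Rg,n=5)
E
```

```text
f4 [0.4283 0.0254 0.018 ] [0.5125 0.0673 0.036 ] 26.5 0.094
f1 [ 0.4092 -0.1201  0.018 ] [ 0.5158 -0.0642  0.036 ] 27.7 0.1204
f2 [ 0.4139 -0.218   0.018 ] [ 0.5123 -0.2019  0.036 ] 9.3 0.0998
err 0.0 qend [-0.55 -0.18  2.43  0.69  0.71  0.09] min margin [2.44 0.63 0.15 1.16 0.71 2.2 ] max dq/step [0.05 0.04 0.07 0.14 0.08 0.17]
err 0.0 qend [-0.43  0.14  2.35  0.96  0.48 -0.13] min margin [2.44 0.71 0.15 1.83 0.48 2.99] max dq/step [0.01 0.03 0.01 0.03 0.03 0.03]
err 0.0 qend [-0.46 -0.15  2.37  0.53  0.72  0.31] min margin [2.53 0.67 0.21 1.16 0.72 2.2 ] max dq/step [0.04 0.03 0.06 0.1  0.07 0.13]
err 0.0 qend [-0.38  0.14  2.3   0.71  0.49  0.16] min margin [2.53 0.74 0.21 1.67 0.49 2.81] max dq/step [0.01 0.03 0.01 0.02 0.03 0.02]
5 rows, deg 28.6
[-0.032,0.001,0.205,-0.0009,0.0317,0.0018]
[-0.052,0.001,0.201,-0.001,0.0318,0.0018]
[-0.072,0.001,0.195,-0.0009,0.0317,0.0018]
[-0.091,0.0,0.187,-0.0009,0.0317,0.0018]
[-0.109,0.001,0.176,-0.001,0.0318,0.0018]
```

```bash
python3 -m pendant '[[[-0.032,0,0.205,-0.001,0.0317,0.002],[-0.052,0,0.201,-0.001,0.0317,0.002],[-0.072,0,0.195,-0.001,0.0317,0.002],[-0.091,0,0.187,-0.001,0.0317,0.001],[-0.109,0,0.176,-0.001,0.0317,0],[0,0,0,0,0,0]]]' 0
python3 - <<'E'
from kin import *
st(); c=cam("wrist"); cv2.imwrite("pics/w15.png",c["pixels"])
p,Rg,G=grasp((.4285,.0268),26,60,.056,.092); z=Rg.as_matrix()[:,2]
rows(p,Rg,n=4)
E
```

```text
time_s: 29.4
eef_pos: [0.4381, 0.0321, 0.0838]
eef_rot: [-0.055, 0.94, 0.221, 0.253]
wrist_force: [0.4, -0.1, -0.3]
opening: 1.002
t 29.4 p [0.4381 0.0321 0.0838] yaw(jaw) -63.65 z [ 0.451  0.214 -0.866] q [-0.531 -0.186  2.419  0.68   0.717  0.097] F [ 0.4 -0.1 -0.3] op 1.002
4 rows, deg 0.8
[-0.012,-0.002,0.104,0.0006,-0.0001,0.0009]
[-0.012,-0.002,0.104,0.0006,-0.0,0.0009]
[-0.012,-0.002,0.104,0.0006,-0.0001,0.0009]
[-0.012,-0.001,0.103,0.0006,-0.0,0.0008]
```

View pics/w15.png

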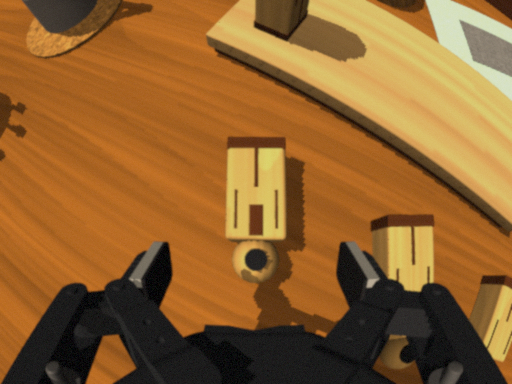

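```bash
python3 -m pendant '[[[-0.012,-0.002,0.104,0.001,0,0.001],[-0.012,-0.002,0.104,0.001,0,0.001],[-0.012,-0.002,0.104,0.001,0,0.001],[-0.012,-0.002,0.095,0,0,0.001],[0,0,0,0,0,0]]]' 0
python3 - <<'E'
from kin import *
st()
p,Rg,G=grasp((.4285,.0268),26,60,.056,.092); print(p); rows(p,Rg,n=1)
E
```

```text
time_s: 30.08
eef_pos: [0.4844, 0.0441, 0.0209]
eef_rot: [-0.054, 0.938, 0.222, 0.259]
wrist_force: [-0.0, 0.2, -0.5]
opening: 0.998
t 30.07 p [0.4844 0.0441 0.0209] yaw(jaw) -63.57 z [ 0.462  0.217 -0.86 ] q [-0.43   0.132  2.325  0.933  0.507 -0.117] F [-0.   0.2 -0.5] op 0.998
[0.46939513 0.04674589 0.00904552]
1 rows, deg 1.1
[-0.083,-0.046,0.019,0.0024,-0.0038,0.0042]
```

```bash
python3 -m pendant '[[[-0.042,-0.023,-0.002,0.0015,-0.002,0.002],[-0.042,-0.023,0.01,0.0015,-0.002,0.002],[0,0,0,0,0,0]]]' 0
python3 - <<'E'
from kin import *
st()
p,Rg,G=grasp((.4285,.0268),26,60,.056,.092); print(p); rows(p,Rg,n=1)
E
```

```text
time_s: 30.45
eef_pos: [0.4697, 0.046, 0.0138]
eef_rot: [-0.058, 0.94, 0.219, 0.253]
wrist_force: [0.1, -0.3, 0.4]
opening: 0.997
t 30.45 p [0.4697 0.046  0.0138] yaw(jaw) -63.79 z [ 0.451  0.22  -0.865] q [-0.443  0.128  2.351  0.943  0.506 -0.137] F [ 0.1 -0.3  0.4] op 0.997
[0.46939513 0.04674589 0.00904552]
1 rows, deg 0.3
[-0.012,-0.004,0.02,-0.0002,-0.0007,0.0013]
```

Pose is good. Closing.

```bash
python3 -m pendant '[[[-0.006,-0.003,0.015,0,0,0],[0,0,0,0,0,0],[0,0,0,0,0,0],[0,0,0,0,0,0],[0,0,0,0,0,0],[0,0,0,0,0,0]]]' 1
python3 - <<'E'
from kin import *
st(); c=cam("wrist"); cv2.imwrite("pics/w16.png",c["pixels"])
hold((.4285,.0268),26,.092,.018)
P,R0,_=pose(); A=np.array([.47,.04,.20])
for ph in (-5,10):
  p,R=stand(.043,ph); u=np.array([0,0,.06])
  chk([(A,R0),(p+u,R),(p,R)],n=10)
rows(A,n=6)
E
```

```text
time_s: 31.2
eef_pos: [0.4704, 0.0463, 0.0112]
eef_rot: [-0.058, 0.94, 0.219, 0.254]
wrist_force: [-1.5, 0.4, 2.0]
opening: 0.506
t 31.2 p [0.4704 0.0463 0.0112] yaw(jaw) -63.84 z [ 0.452  0.22  -0.864] q [-0.442  0.138  2.35   0.959  0.5   -0.152] F [-1.5  0.4  2. ] op 0.506
sole in tool [ 0.043  -0.0007  0.0172]
err 0.0 qend [-0.46 -0.36  2.26  0.51  0.96  0.42] min margin [2.53 0.53 0.23 1.65 0.5  2.7 ] max dq/step [0.   0.06 0.02 0.09 0.05 0.1 ]
err 0.0 qend [-0.14  1.18  0.58 -0.07  2.42  1.48] min margin [2.53 0.53 0.28 1.07 0.21 1.64] max dq/step [0.1  0.17 0.22 0.17 0.2  0.24]
err 0.0 qend [-0.14  1.26  0.56 -0.07  2.36  1.49] min margin [2.85 0.81 0.26 1.07 0.21 1.63] max dq/step [0.   0.01 0.   0.   0.01 0.  ]
err 0.0 qend [-0.46 -0.36  2.26  0.51  0.96  0.42] min margin [2.53 0.53 0.23 1.65 0.5  2.7 ] max dq/step [0.   0.06 0.02 0.09 0.05 0.1 ]
err 0.0 qend [-0.06  1.18  0.59 -0.3   2.38  1.22] min margin [2.53 0.53 0.29 0.84 0.25 1.88] max dq/step [0.11 0.18 0.22 0.18 0.19 0.22]
err 0.0 qend [-0.06  1.26  0.57 -0.29  2.33  1.25] min margin [2.93 0.81 0.27 0.84 0.25 1.87] max dq/step [0.   0.01 0.   0.   0.01 0.  ]
6 rows, deg 0.0
[0.077,0.005,-0.137,0.0,0.0,0.0]
[0.077,0.005,-0.138,0.0,0.0,0.0]
[0.077,0.005,-0.137,0.0,0.0,0.0]
[0.076,0.005,-0.137,0.0,0.0,0.0]
[0.077,0.005,-0.137,0.0,0.0,0.0]
[0.077,0.004,-0.138,0.0,0.0,0.0]
```

View pics/w16.png

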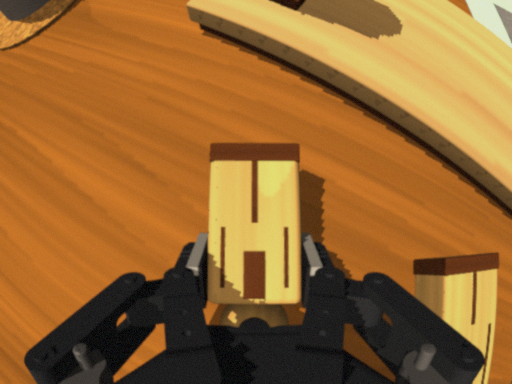

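```bash
python3 -m pendant '[[[0.05,0.003,-0.08,0,0,0],[0.077,0.005,-0.137,0,0,0],[0.077,0.005,-0.137,0,0,0],[0.077,0.005,-0.137,0,0,0],[0.077,0.005,-0.137,0,0,0],[0.077,0.005,-0.137,0,0,0],[0,0,0,0,0,0]]]' 1
python3 - <<'E'
from kin import *
st(); figaxis(); c=cam("wrist"); cv2.imwrite("pics/w17.png",c["pixels"])
p,R=stand(.043,-5); u=np.array([0,0,.06])
chk([(p+u,R)],n=14); rows(p+u,R,n=14)
E
```

```text
time_s: 32.12
eef_pos: [0.4687, 0.0411, 0.1899]
eef_rot: [-0.059, 0.941, 0.218, 0.251]
wrist_force: [0.4, 0.5, -1.2]
opening: 0.5
t 32.12 p [0.4687 0.0411 0.1899] yaw(jaw) -63.89 z [ 0.446  0.22  -0.868] q [-0.456 -0.341  2.268  0.508  0.943  0.412] F [ 0.4  0.5 -1.2] op 0.5
fig up [-0.899 -0.438  0.006] sole [0.5096 0.0619 0.1964]
err 0.0 qend [-0.14  1.18  0.58 -0.07  2.42  1.48] min margin [2.53 0.55 0.28 1.07 0.21 1.64] max dq/step [0.07 0.13 0.16 0.13 0.14 0.18]
14 rows, deg 93.5
[0.031,0.034,0.039,0.0035,-0.0345,0.0132]
[0.037,0.033,0.035,0.0035,-0.0346,0.0131]
[0.042,0.032,0.031,0.0035,-0.0345,0.0132]
[0.046,0.031,0.025,0.0036,-0.0345,0.0131]
[0.05,0.029,0.02,0.0035,-0.0346,0.0132]
[0.052,0.026,0.014,0.0035,-0.0345,0.0131]
[0.055,0.025,0.008,0.0035,-0.0345,0.0132]
[0.057,0.023,0.002,0.0035,-0.0346,0.0131]
[0.057,0.02,-0.005,0.0035,-0.0345,0.0132]
[0.057,0.017,-0.012,0.0035,-0.0345,0.0131]
[0.056,0.015,-0.017,0.0036,-0.0346,0.0132]
[0.055,0.013,-0.024,0.0035,-0.0345,0.0131]
[0.052,0.01,-0.029,0.0035,-0.0345,0.0132]
[0.049,0.008,-0.036,0.0035,-0.0346,0.0131]
```

View pics/w17.png

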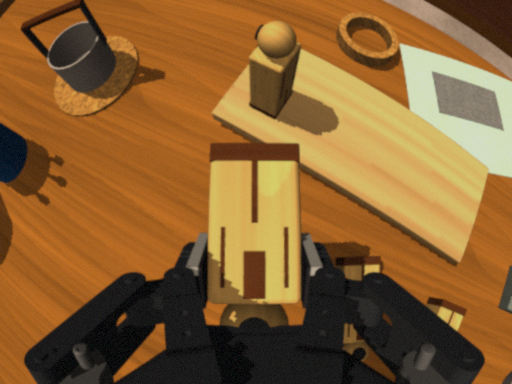

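```bash
python3 -m pendant '[[[0.031,0.034,0.039,0.0035,-0.0345,0.013],[0.037,0.033,0.035,0.0035,-0.0345,0.013],[0.042,0.032,0.031,0.0035,-0.0345,0.013],[0.046,0.031,0.025,0.0035,-0.0345,0.013],[0.05,0.029,0.02,0.0035,-0.0345,0.013],[0.052,0.026,0.014,0.0035,-0.0345,0.013],[0.055,0.025,0.008,0.0035,-0.0345,0.013],[0.057,0.023,0.002,0.0035,-0.0345,0.013],[0.057,0.02,-0.005,0.0035,-0.0345,0.013],[0.057,0.017,-0.012,0.0035,-0.0345,0.013],[0.056,0.015,-0.017,0.0035,-0.0345,0.013]]]' 1
python3 - <<'E'
from kin import *
st(); figaxis(); 
p,R=stand(.043,-5); u=np.array([0,0,.04])
chk([(p+u,R)],n=6); rows(p+u,R,n=5)
E
```

```text
time_s: 33.55
eef_pos: [0.5816, 0.0232, 0.1155]
eef_rot: [-0.035, 0.923, 0.021, -0.382]
wrist_force: [1.3, -0.1, -0.2]
opening: 0.501
t 33.55 p [0.5816 0.0232 0.1155] yaw(jaw) -89.28 z [-0.707  0.048 -0.706] q [-0.137  0.888  1.016 -0.054  2.023  1.384] F [ 1.3 -0.1 -0.2] op 0.501
fig up [-0.256 -0.079  0.963] sole [0.5999 0.0276 0.0732]
err 0.0 qend [-0.14  1.21  0.58 -0.07  2.4   1.49] min margin [2.85 0.86 0.28 1.07 0.23 1.63] max dq/step [0.   0.06 0.08 0.   0.07 0.02]
5 rows, deg 16.3
[0.031,0.01,-0.033,0.0019,-0.0163,0.0077]
[0.03,0.01,-0.034,0.0019,-0.0163,0.0078]
[0.028,0.009,-0.036,0.0018,-0.0162,0.0077]
[0.027,0.007,-0.038,0.0019,-0.0163,0.0078]
[0.025,0.007,-0.038,0.0019,-0.0163,0.0077]
```

```bash
python3 -m pendant '[[[0.031,0.01,-0.033,0.002,-0.0163,0.008],[0.03,0.01,-0.034,0.002,-0.0163,0.008],[0.028,0.009,-0.036,0.002,-0.0163,0.008],[0.027,0.007,-0.038,0.002,-0.0163,0.008],[0.025,0.007,-0.038,0.002,-0.0163,0.008],[0,0,0,0,0,0]]]' 1
python3 - <<'E'
from kin import *
st(); figaxis(); 
p,R=stand(.043,-5); u=np.array([0,0,.012])
rows(p+u,R,n=3)
d=cam("side"); crop(d,160,120,170,150,4,"s10.png")
E
```

```text
time_s: 34.3
eef_pos: [0.6202, 0.0148, 0.0909]
eef_rot: [-0.026, 0.857, -0.037, -0.514]
wrist_force: [-0.0, 0.2, -1.8]
opening: 0.505
t 34.3 p [0.6202 0.0148 0.0909] yaw(jaw) -95.13 z [-0.879  0.082 -0.47 ] q [-0.144  1.249  0.573 -0.066  2.399  1.49 ] F [-0.   0.2 -1.8] op 0.505
fig up [ 0.037 -0.008  0.999] sole [0.6253 0.0154 0.0449]
3 rows, deg 2.2
[0.01,0.002,-0.008,-0.0006,0.004,0.0002]
[0.01,0.001,-0.007,-0.0007,0.004,0.0001]
[0.01,0.002,-0.008,-0.0006,0.004,0.0002]
```

View pics/s10.png

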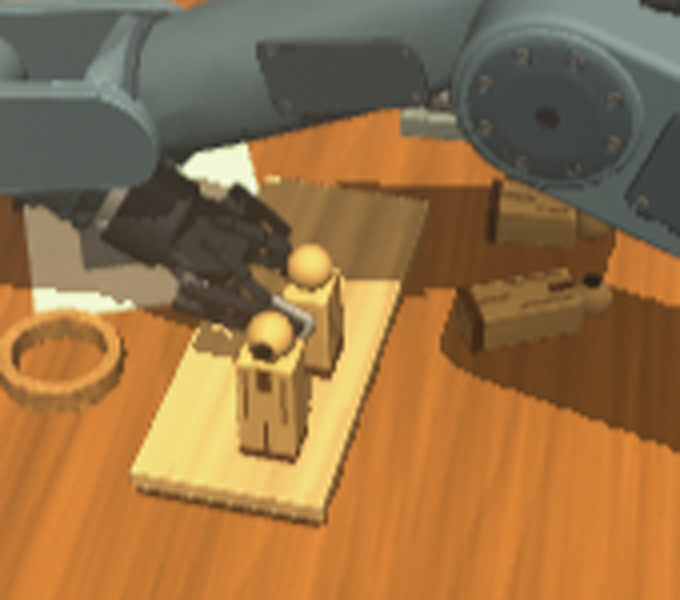

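```bash
python3 -m pendant '[[[0.012,0.002,-0.006,-0.001,0.004,0],[0.012,0.002,-0.006,-0.001,0.004,0],[0.012,0.002,-0.006,0,0.004,0],[0,0,0,0,0,0]]]' 1
python3 - <<'E'
from kin import *
st(); figaxis()
p,R=stand(.043,-5)
rows(p,R,n=3)
E
```

```text
time_s: 34.85
eef_pos: [0.6269, 0.0138, 0.0883]
eef_rot: [-0.023, 0.868, -0.034, -0.495]
wrist_force: [-0.7, -0.6, -1.6]
opening: 0.505
t 34.85 p [0.6269 0.0138 0.0883] yaw(jaw) -94.68 z [-0.857  0.073 -0.51 ] q [-0.142  1.236  0.578 -0.07   2.362  1.486] F [-0.7 -0.6 -1.6] op 0.505
fig up [-0.008 -0.002  1.   ] sole [0.6341 0.0141 0.0426]
3 rows, deg 0.5
[0.018,0.001,0.011,0.0002,-0.0008,0.0004]
[0.018,0.001,0.01,0.0001,-0.0008,0.0004]
[0.018,0.001,0.01,0.0002,-0.0008,0.0004]
```

```bash
python3 -m pendant '[[[0.018,0.001,0.011,0,-0.001,0],[0.018,0.001,0.01,0,-0.001,0],[0.012,0.001,0.007,0,-0.001,0],[0,0,0,0,0,0]]]' 1
python3 -m pendant '[[[0.01,0,0.006,0,0,0],[0,0,0,0,0,0]]]' 1
python3 -c "
from kin import *
st(); figaxis()"
```

```text
time_s: 35.35
eef_pos: [0.6278, 0.0133, 0.0805]
eef_rot: [-0.023, 0.866, -0.034, -0.499]
wrist_force: [-0.1, 0.3, -1.9]
opening: 0.507
time_s: 35.6
eef_pos: [0.628, 0.0133, 0.0804]
eef_rot: [-0.023, 0.865, -0.034, -0.499]
wrist_force: [0.1, -0.1, -1.5]
opening: 0.505
t 35.6 p [0.628  0.0133 0.0804] yaw(jaw) -94.7 z [-0.863  0.073 -0.5  ] q [-0.142  1.259  0.557 -0.071  2.37   1.486] F [ 0.1 -0.1 -1.5] op 0.505
fig up [ 0.003 -0.002  1.   ] sole [0.6347 0.0137 0.0346]
```

```bash
python3 -m pendant '[[[0.02,0,0.011,0,0,0],[0,0,0,0,0,0]]]' 1
python3 -m pendant '[[[0.015,0,0.008,0,0,0],[0,0,0,0,0,0]]]' 1
python3 -c "
from kin import *
st(); figaxis()"
```

```text
time_s: 35.85
eef_pos: [0.6283, 0.0133, 0.0807]
eef_rot: [-0.023, 0.865, -0.035, -0.501]
wrist_force: [0.1, -0.0, -2.0]
opening: 0.502
time_s: 36.1
eef_pos: [0.6287, 0.0133, 0.0805]
eef_rot: [-0.022, 0.864, -0.035, -0.501]
wrist_force: [-0.5, 0.2, -1.6]
opening: 0.504
t 36.1 p [0.6287 0.0133 0.0805] yaw(jaw) -94.75 z [-0.865  0.074 -0.496] q [-0.142  1.265  0.548 -0.071  2.378  1.487] F [-0.5  0.2 -1.6] op 0.504
fig up [ 0.007 -0.002  1.   ] sole [0.6352 0.0137 0.0347]
```

```bash
python3 - <<'E'
from h import *
d=cam("side"); crop(d,190,150,70,90,7,"s11.png")
c=cam("wrist"); cv2.imwrite("pics/w18.png",c["pixels"])
E
```

```text
(no output)
```

View pics/s11.png

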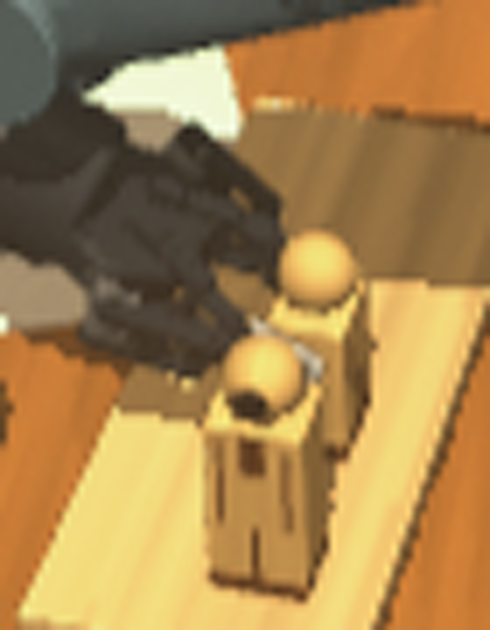

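View pics/w18.png

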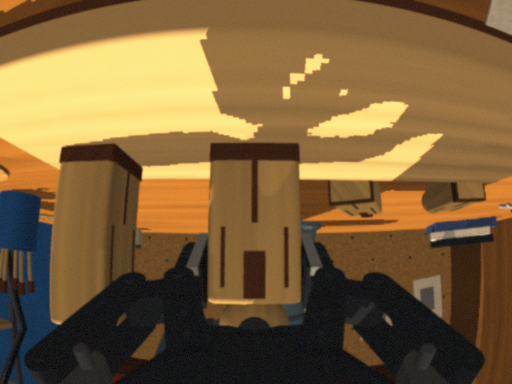

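```bash
python3 -m pendant '[[[0.017,0,0.01,0,0,0]]]' 1; python3 -m pendant '[[[0.025,0,0.014,0,0,0]]]' 1; python3 -c "
from kin import *
st(); figaxis()"
```

```text
time_s: 36.33
eef_pos: [0.6287, 0.0133, 0.0804]
eef_rot: [-0.022, 0.864, -0.035, -0.503]
wrist_force: [-0.1, 0.5, 26.0]
opening: 0.503
time_s: 36.45
eef_pos: [0.629, 0.0133, 0.0804]
eef_rot: [-0.022, 0.863, -0.035, -0.504]
wrist_force: [-1.9, 0.1, 28.5]
opening: 0.506
t 36.45 p [0.629  0.0133 0.0804] yaw(jaw) -94.81 z [-0.868  0.074 -0.491] q [-0.142  1.272  0.539 -0.072  2.387  1.488] F [-1.9  0.1 28.5] op 0.506
fig up [ 0.014 -0.001  1.   ] sole [0.6352 0.0137 0.0345]
```

```bash
python3 -m pendant '[[[0,0,0,0,0,0],[0,0,0,0,0,0]]]' 1; python3 -m pendant '[[[0,0,0,0,0,0],[0,0,0,0,0,0],[0,0,0,0,0,0],[0,0,0,0,0,0],[0,0,-0.1,0,0,0],[0,0,-0.2,0,0,0],[0,0,-0.15,0,0,0]]]' 0.32
python3 - <<'E'
from kin import *
st()
d=cam("side"); crop(d,160,120,170,150,4,"s12.png"); c=cam("wrist"); cv2.imwrite("pics/w19.png",c["pixels"])
d1=down(np.radians(-90))
w1=(np.array([.60,-.01,.25]),d1); chk([w1],n=10); rows(*w1,n=9)
E
```

```text
time_s: 36.7
eef_pos: [0.6292, 0.0132, 0.0806]
eef_rot: [-0.022, 0.863, -0.035, -0.504]
wrist_force: [1.7, 1.0, 0.9]
opening: 0.5
time_s: 37.58
eef_pos: [0.6644, 0.0078, 0.1192]
eef_rot: [-0.024, 0.864, -0.036, -0.502]
wrist_force: [-0.8, 0.7, -0.7]
opening: 0.676
t 37.58 p [0.6644 0.0078 0.1192] yaw(jaw) -94.91 z [-0.866  0.077 -0.494] q [-0.143  1.357  0.301 -0.084  2.536  1.469] F [-0.8  0.7 -0.7] op 0.676
err 0.0 qend [-0.21  0.22  1.52 -0.    1.4   1.36] min margin [ 2.78  0.72 -0.    1.06  0.09  1.65] max dq/step [0.01 0.15 0.19 0.02 0.15 0.02]
9 rows, deg 60.0
[-0.079,0.012,-0.004,-0.0017,0.0369,-0.0027]
[-0.078,0.012,-0.013,-0.0018,0.0369,-0.0027]
[-0.076,0.012,-0.022,-0.0017,0.037,-0.0026]
[-0.072,0.01,-0.031,-0.0017,0.0369,-0.0027]
[-0.07,0.011,-0.039,-0.0018,0.0369,-0.0027]
[-0.064,0.01,-0.046,-0.0017,0.0369,-0.0026]
[-0.058,0.01,-0.054,-0.0017,0.037,-0.0027]
[-0.052,0.009,-0.06,-0.0018,0.0369,-0.0027]
[-0.045,0.01,-0.065,-0.0017,0.0369,-0.0027]
```

View pics/s12.png

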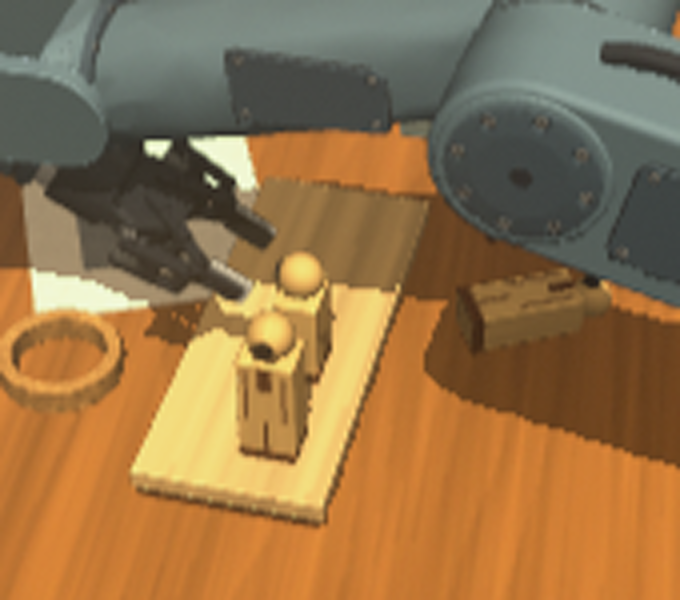

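View pics/w19.png

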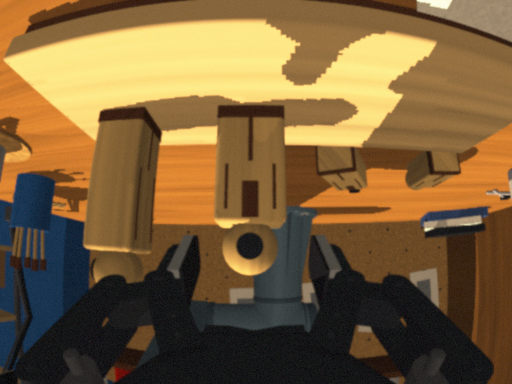

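```bash
python3 -m pendant '[[[-0.06,0.015,-0.03,0,0.037,-0.003],[-0.07,0.015,-0.03,-0.002,0.037,-0.003],[-0.076,0.012,-0.03,-0.002,0.037,-0.003],[-0.072,0.01,-0.035,-0.002,0.037,-0.003],[-0.07,0.01,-0.039,-0.002,0.037,-0.003],[-0.064,0.01,-0.046,-0.002,0.037,-0.003],[-0.058,0.01,-0.054,-0.002,0.037,-0.003],[-0.052,0.01,-0.06,-0.002,0.037,-0.003],[-0.045,0.01,-0.065,-0.002,0.037,-0.003]]]' -
python3 - <<'E'
from kin import *
st(); d=cam("side"); crop(d,160,120,170,150,4,"s13.png")
w=(np.array([.45,-.09,.28]),down(np.radians(-67)))
p,Rg,G=grasp((.4105,-.118),24,60,.078,.112); z=Rg.as_matrix()[:,2]
chk([w,(p-.08*z,Rg),(p,Rg)],n=10); rows(*w,n=5)
E
```

```text
time_s: 38.8
eef_pos: [0.6135, -0.0141, 0.2549]
eef_rot: [0.002, 1.0, 0.004, 0.028]
wrist_force: [-0.2, -0.4, -0.0]
opening: 0.679
t 38.8 p [ 0.6135 -0.0141  0.2549] yaw(jaw) -89.58 z [ 0.057 -0.004 -0.998] q [-0.22   0.208  1.528  0.008  1.35   1.341] F [-0.2 -0.4 -0. ] op 0.679
err 0.0 qend [-0.46 -0.13  1.82 -0.    1.45  0.71] min margin [2.53 0.76 0.76 1.14 1.18 1.78] max dq/step [0.03 0.03 0.03 0.   0.01 0.07]
err 0.0 qend [-0.97 -0.09  2.35  0.68  0.9  -0.26] min margin [2.02 0.68 0.23 1.14 0.9  2.41] max dq/step [0.06 0.05 0.06 0.1  0.07 0.16]
err 0.0 qend [-0.84  0.18  2.3   0.86  0.68 -0.38] min margin [2.02 0.8  0.23 1.82 0.68 2.74] max dq/step [0.01 0.03 0.01 0.02 0.02 0.02]
5 rows, deg 22.8
[-0.161,0.075,-0.033,0.0011,-0.0038,-0.025]
[-0.166,0.062,-0.03,0.0011,-0.0037,-0.025]
[-0.172,0.049,-0.03,0.0011,-0.0038,-0.025]
[-0.175,0.035,-0.027,0.0012,-0.0038,-0.025]
[-0.177,0.021,-0.025,0.0011,-0.0038,-0.025]
```

View pics/s13.png

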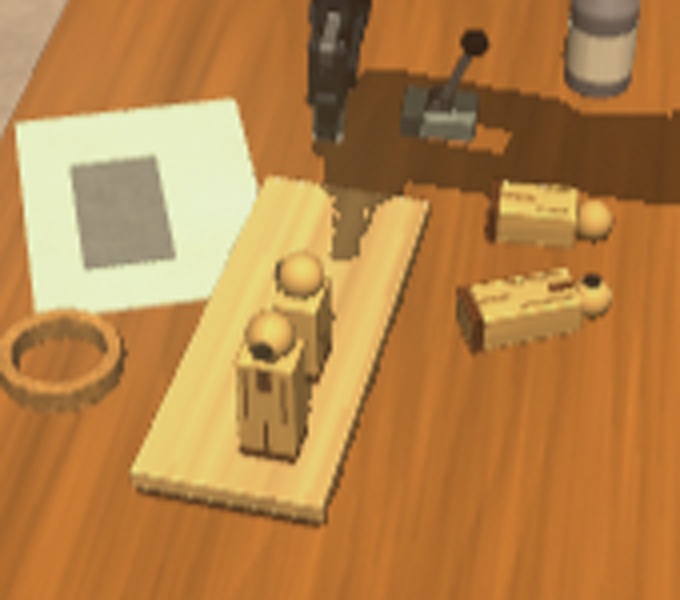

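Both placed figures are standing (heads at (270,330) and (300,272) in the crop). Next is figure1.

```bash
python3 -m pendant '[[[-0.161,0.075,-0.033,0.001,-0.004,-0.025],[-0.166,0.062,-0.03,0.001,-0.004,-0.025],[-0.172,0.049,-0.03,0.001,-0.004,-0.025],[-0.175,0.035,-0.027,0.001,-0.004,-0.025],[-0.177,0.021,-0.025,0.001,-0.004,-0.025],[0,0,0,0,0,0]]]' 0
python3 - <<'E'
from kin import *
st(); c=cam("wrist"); cv2.imwrite("pics/w20.png",c["pixels"])
E
```

```text
time_s: 39.6
eef_pos: [0.4487, -0.0936, 0.2887]
eef_rot: [0.006, 0.979, 0.205, 0.004]
wrist_force: [0.8, 0.2, 0.6]
opening: 1.004
t 39.6 p [ 0.4487 -0.0936  0.2887] yaw(jaw) -66.32 z [ 0.01  -0.009 -1.   ] q [-0.463 -0.145  1.822 -0.004  1.452  0.695] F [0.8 0.2 0.6] op 1.004
```

View pics/w20.png

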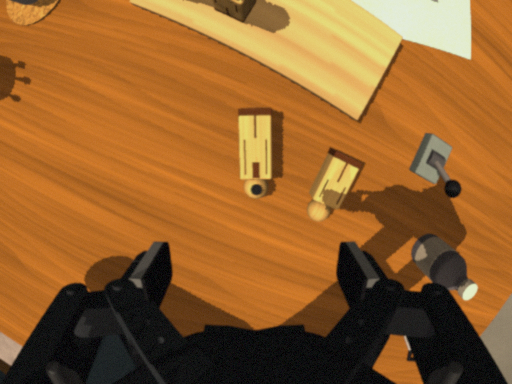

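```bash
python3 - <<'E'
from kin import *
c=cam("wrist")
for n,h,f in (("f1",(257,188),(255,110)),("f2",(318,211),(347,154))):
    a=pix2w(c,*h,.018);b=pix2w(c,*f,.036);print(n,a.round(4),b.round(4),np.degrees(np.arctan2(*(b-a)[1::-1])).round(1),np.linalg.norm((b-a)[:2]).round(4))
p,Rg,G=grasp((.4105,-.119),23.5,60,.078,.112); z=Rg.as_matrix()[:,2]
rows(p-.08*z,Rg,n=5)
E
```

```text
f1 [ 0.4104 -0.1179  0.018 ] [ 0.5119 -0.0699  0.036 ] 25.3 0.1123
f2 [ 0.4141 -0.2175  0.018 ] [ 0.5106 -0.2111  0.036 ] 3.8 0.0967
5 rows, deg 29.7
[-0.044,0.006,0.21,0.0007,0.0329,0.0004]
[-0.066,0.006,0.204,0.0007,0.033,0.0004]
[-0.086,0.006,0.196,0.0006,0.0329,0.0004]
[-0.107,0.008,0.186,0.0007,0.0329,0.0004]
[-0.125,0.007,0.174,0.0007,0.033,0.0004]
```

```bash
python3 -m pendant '[[[-0.044,0.006,0.21,0.001,0.033,0],[-0.066,0.006,0.204,0.001,0.033,0],[-0.086,0.006,0.196,0.001,0.033,0],[-0.107,0.008,0.186,0.001,0.033,0],[-0.125,0.007,0.174,0,0.033,0],[0,0,0,0,0,0]]]' 0
python3 - <<'E'
from kin import *
st(); c=cam("wrist"); cv2.imwrite("pics/w21.png",c["pixels"])
p,Rg,G=grasp((.4104,-.1185),24,60,.078,.112);p[2]+=.004; z=Rg.as_matrix()[:,2]
rows(p,Rg,n=5)
E
```

```text
time_s: 40.45
eef_pos: [0.4232, -0.1176, 0.0809]
eef_rot: [-0.052, 0.944, 0.199, 0.259]
wrist_force: [0.6, -0.8, 1.3]
opening: 0.996
t 40.45 p [ 0.4232 -0.1176  0.0809] yaw(jaw) -66.22 z [ 0.469  0.202 -0.86 ] q [-0.953 -0.077  2.342  0.701  0.886 -0.256] F [ 0.6 -0.8  1.3] op 0.996
5 rows, deg 0.9
[-0.009,-0.007,0.076,0.0006,-0.0008,0.0001]
[-0.01,-0.006,0.075,0.0005,-0.0008,0.0001]
[-0.009,-0.007,0.076,0.0006,-0.0008,0.0001]
[-0.008,-0.006,0.075,0.0006,-0.0007,0.0001]
[-0.009,-0.006,0.076,0.0005,-0.0008,0.0001]
```

View pics/w21.png

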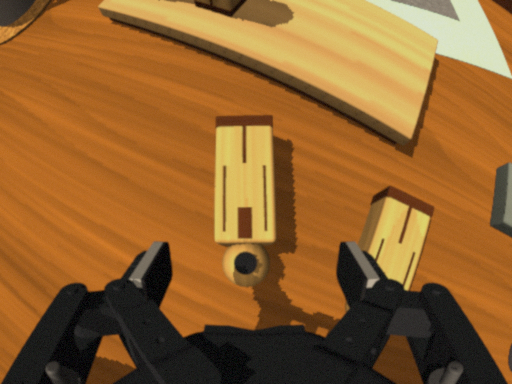

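```bash
python3 -m pendant '[[[-0.012,-0.007,0.076,0.001,-0.001,0],[-0.012,-0.007,0.076,0.001,-0.001,0],[-0.012,-0.007,0.076,0.001,-0.001,0],[-0.012,-0.007,0.076,0,-0.001,0],[-0.012,-0.007,0.07,0,-0.001,0],[0,0,0,0,0,0]]]' 0
python3 - <<'E'
from kin import *
st()
p,Rg,G=grasp((.4104,-.1185),24,60,.078,.112);p[2]+=.002; print(p)
rows(p,Rg,n=1)
E
```

```text
time_s: 41.25
eef_pos: [0.4628, -0.1073, 0.0238]
eef_rot: [-0.046, 0.944, 0.206, 0.254]
wrist_force: [0.9, 0.1, -1.2]
opening: 1.0
t 41.25 p [ 0.4628 -0.1073  0.0238] yaw(jaw) -65.64 z [ 0.461  0.191 -0.866] q [-0.825  0.156  2.277  0.825  0.692 -0.33 ] F [ 0.9  0.1 -1.2] op 1.0
[ 0.45013923 -0.10080696  0.01104552]
1 rows, deg 1.1
[-0.07,-0.057,0.032,0.0041,0.0003,0.0046]
```

```bash
python3 -m pendant '[[[-0.035,-0.028,0.012,0.002,0,0.002],[-0.035,-0.028,0.02,0.002,0,0.002],[0,0,0,0,0,0]]]' 0
python3 - <<'E'
from kin import *
st()
p,Rg,G=grasp((.4104,-.1185),24,60,.078,.112);p[2]+=.002
rows(p,Rg,n=1)
E
```

```text
time_s: 41.62
eef_pos: [0.4518, -0.1014, 0.0132]
eef_rot: [-0.052, 0.944, 0.203, 0.254]
wrist_force: [-0.8, -0.3, -0.1]
opening: 0.997
t 41.62 p [ 0.4518 -0.1014  0.0132] yaw(jaw) -65.81 z [ 0.458  0.202 -0.866] q [-0.843  0.17   2.3    0.851  0.686 -0.374] F [-0.8 -0.3 -0.1] op 0.997
1 rows, deg 0.3
[-0.011,-0.006,0.006,0.0007,-0.0002,0.0016]
```

```bash
python3 -m pendant '[[[-0.008,-0.006,0.006,0,0,0],[0,0,0,0,0,0],[0,0,0,0,0,0],[0,0,0,0,0,0],[0,0,0,0,0,0],[0,0,0,0,0,0]]]' 1
python3 - <<'E'
from kin import *
st(); c=cam("wrist"); cv2.imwrite("pics/w22.png",c["pixels"])
hold((.4104,-.1185),24,.112,.018)
P,R0,_=pose(); A=np.array([.455,-.10,.22]); u=np.array([0,0,.06])
p,R=stand(-.043,-5); chk([(A,R0),(p+u,R),(p,R)],n=10)
rows(A,n=6)
E
```

```text
time_s: 42.38
eef_pos: [0.4506, -0.1013, 0.0118]
eef_rot: [-0.052, 0.944, 0.202, 0.254]
wrist_force: [-0.4, 0.2, 0.5]
opening: 0.503
t 42.38 p [ 0.4506 -0.1013  0.0118] yaw(jaw) -65.89 z [ 0.459  0.201 -0.865] q [-0.845  0.172  2.304  0.856  0.683 -0.381] F [-0.4  0.2  0.5] op 0.503
sole in tool [ 0.0622 -0.0005  0.0289]
err 0.0 qend [-0.83 -0.32  2.19  0.55  1.15  0.12] min margin [2.14 0.57 0.28 1.69 0.68 2.74] max dq/step [0.   0.06 0.02 0.06 0.05 0.07]
err 0.0 qend [-0.24  1.15  0.59 -0.2   2.43  1.34] min margin [2.16 0.57 0.29 0.94 0.2  1.78] max dq/step [0.15 0.17 0.22 0.17 0.19 0.26]
err 0.0 qend [-0.24  1.23  0.58 -0.19  2.37  1.35] min margin [2.75 0.84 0.28 0.94 0.2  1.77] max dq/step [0.   0.01 0.   0.   0.01 0.  ]
6 rows, deg 0.0
[0.09,0.001,-0.148,0.0,0.0,0.0]
[0.09,0.002,-0.148,0.0,0.0,0.0]
[0.091,0.001,-0.149,0.0,0.0,0.0]
[0.09,0.001,-0.148,0.0,0.0,0.0]
[0.09,0.001,-0.148,0.0,0.0,0.0]
[0.09,0.002,-0.148,0.0,0.0,0.0]
```

View pics/w22.png

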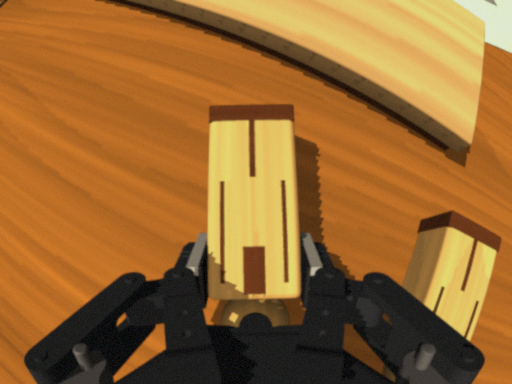

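```bash
python3 -m pendant '[[[0.06,0.001,-0.09,0,0,0],[0.09,0.001,-0.148,0,0,0],[0.09,0.001,-0.148,0,0,0],[0.09,0.001,-0.148,0,0,0],[0.09,0.001,-0.148,0,0,0],[0.09,0.001,-0.148,0,0,0],[0,0,0,0,0,0]]]' 1
python3 - <<'E'
from kin import *
st(); figaxis(); c=cam("wrist"); cv2.imwrite("pics/w23.png",c["pixels"])
p,R=stand(-.043,-5); u=np.array([0,0,.065])
chk([(p+u,R)],n=15); rows(p+u,R,n=15)
E
```

```text
time_s: 43.3
eef_pos: [0.4534, -0.0985, 0.2099]
eef_rot: [-0.053, 0.945, 0.201, 0.251]
wrist_force: [0.6, 0.3, -1.9]
opening: 0.506
t 43.3 p [ 0.4534 -0.0985  0.2099] yaw(jaw) -65.94 z [ 0.454  0.202 -0.868] q [-0.83  -0.306  2.2    0.547  1.132  0.113] F [ 0.6  0.3 -1.9] op 0.506
fig up [-0.914 -0.406  0.005] sole [ 0.5156 -0.0703  0.2157]
err 0.0 qend [-0.24  1.15  0.59 -0.2   2.43  1.34] min margin [2.16 0.59 0.29 0.94 0.2  1.78] max dq/step [0.1  0.12 0.15 0.12 0.13 0.18]
15 rows, deg 93.1
[0.04,0.015,0.04,0.0031,-0.0324,0.0114]
[0.044,0.014,0.035,0.003,-0.0324,0.0114]
[0.049,0.013,0.031,0.0031,-0.0324,0.0115]
[0.051,0.011,0.025,0.0031,-0.0324,0.0114]
[0.054,0.009,0.02,0.003,-0.0324,0.0114]
[0.056,0.008,0.015,0.0031,-0.0324,0.0114]
[0.058,0.005,0.008,0.003,-0.0324,0.0115]
[0.058,0.004,0.002,0.0031,-0.0324,0.0114]
[0.059,0.001,-0.003,0.0031,-0.0324,0.0114]
[0.057,-0.0,-0.009,0.003,-0.0324,0.0114]
[0.057,-0.003,-0.016,0.0031,-0.0324,0.0114]
[0.054,-0.005,-0.021,0.0031,-0.0324,0.0115]
[0.052,-0.007,-0.026,0.003,-0.0324,0.0114]
[0.048,-0.009,-0.031,0.0031,-0.0324,0.0114]
[0.045,-0.012,-0.036,0.003,-0.0324,0.0114]
```

View pics/w23.png

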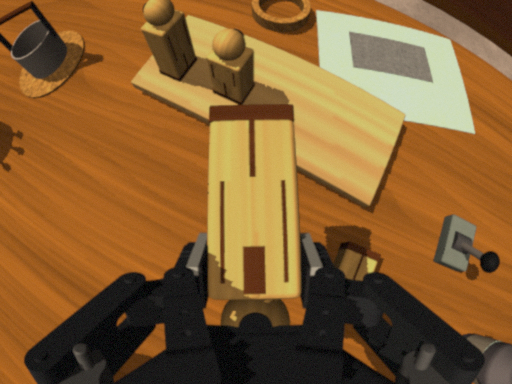

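```bash
python3 -m pendant '[[[0.04,0.015,0.04,0.003,-0.0324,0.0114],[0.044,0.014,0.035,0.003,-0.0324,0.0114],[0.049,0.013,0.031,0.003,-0.0324,0.0114],[0.051,0.011,0.025,0.003,-0.0324,0.0114],[0.054,0.009,0.02,0.003,-0.0324,0.0114],[0.056,0.008,0.015,0.003,-0.0324,0.0114],[0.058,0.005,0.008,0.003,-0.0324,0.0114],[0.058,0.004,0.002,0.003,-0.0324,0.0114],[0.059,0.001,-0.003,0.003,-0.0324,0.0114],[0.057,0,-0.009,0.003,-0.0324,0.0114],[0.057,-0.003,-0.016,0.003,-0.0324,0.0114],[0.054,-0.005,-0.021,0.003,-0.0324,0.0114]]]' 1
python3 - <<'E'
from kin import *
st(); figaxis(); 
p,R=stand(-.043,-5); u=np.array([0,0,.04])
chk([(p+u,R)],n=6); rows(p+u,R,n=5)
E
```

```text
time_s: 44.85
eef_pos: [0.5753, -0.0712, 0.1359]
eef_rot: [-0.036, 0.918, 0.013, -0.395]
wrist_force: [0.3, 0.1, -1.5]
opening: 0.503
t 44.85 p [ 0.5753 -0.0712  0.1359] yaw(jaw) -90.27 z [-0.726  0.056 -0.685] q [-0.256  0.883  0.995 -0.148  2.067  1.272] F [ 0.3  0.1 -1.5] op 0.503
fig up [-0.231 -0.071  0.97 ] sole [ 0.5971 -0.0659  0.0711]
err 0.0 qend [-0.24  1.18  0.59 -0.2   2.41  1.34] min margin [2.73 0.89 0.29 0.94 0.22 1.78] max dq/step [0.   0.05 0.08 0.01 0.06 0.02]
5 rows, deg 14.5
[0.029,0.001,-0.034,0.0012,-0.0146,0.0068]
[0.027,-0.001,-0.036,0.0011,-0.0146,0.0068]
[0.026,-0.001,-0.037,0.0012,-0.0146,0.0068]
[0.024,-0.001,-0.038,0.0012,-0.0146,0.0068]
[0.022,-0.002,-0.039,0.0011,-0.0146,0.0067]
```

```bash
python3 -m pendant '[[[0.029,0.001,-0.034,0.001,-0.0146,0.007],[0.027,-0.001,-0.036,0.001,-0.0146,0.007],[0.026,-0.001,-0.037,0.001,-0.0146,0.007],[0.024,-0.001,-0.038,0.001,-0.0146,0.007],[0.022,-0.002,-0.039,0.001,-0.0146,0.006],[0,0,0,0,0,0]]]' 1
python3 - <<'E'
from kin import *
st(); figaxis(); 
p,R=stand(-.043,-5); u=np.array([0,0,.010])
rows(p+u,R,n=4)
d=cam("side"); crop(d,160,120,170,150,4,"s14.png");c=cam("wrist"); cv2.imwrite("pics/w24.png",c["pixels"])
E
```

```text
time_s: 45.6
eef_pos: [0.6137, -0.0698, 0.113]
eef_rot: [-0.025, 0.857, -0.031, -0.514]
wrist_force: [-0.4, 0.0, -2.1]
opening: 0.503
t 45.6 p [ 0.6137 -0.0698  0.113 ] yaw(jaw) -94.56 z [-0.88   0.075 -0.469] q [-0.236  1.216  0.589 -0.198  2.404  1.34 ] F [-0.4  0.  -2.1] op 0.503
fig up [ 0.035 -0.012  0.999] sole [ 0.6175 -0.0689  0.0446]
4 rows, deg 2.1
[0.009,0.002,-0.004,-0.0001,0.0029,0.0007]
[0.009,0.003,-0.005,-0.0001,0.0029,0.0008]
[0.009,0.002,-0.004,-0.0001,0.0029,0.0007]
[0.01,0.002,-0.004,-0.0001,0.0029,0.0008]
```

View pics/s14.png

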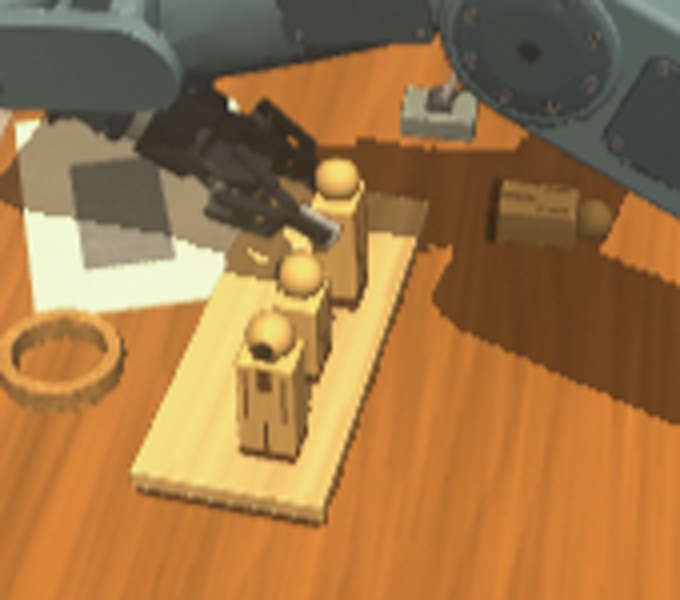

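View pics/w24.png

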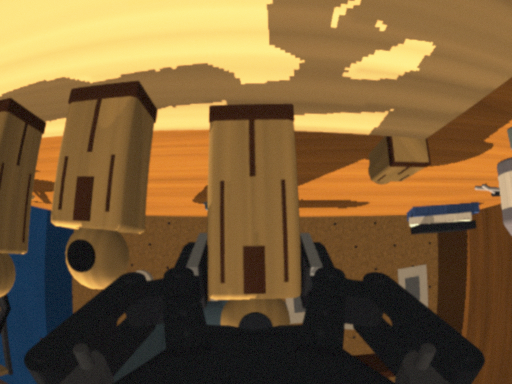

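```bash
python3 -m pendant '[[[0.012,0.002,-0.003,0,0.003,0.001],[0.012,0.002,-0.003,0,0.003,0.001],[0.012,0.002,-0.003,0,0.003,0.001],[0.012,0.002,-0.003,0,0.003,0.001],[0,0,0,0,0,0]]]' 1
python3 - <<'E'
from kin import *
st(); figaxis()
p,R=stand(-.043,-5)
rows(p,R,n=4)
E
```

```text
time_s: 46.32
eef_pos: [0.6212, -0.0724, 0.1099]
eef_rot: [-0.021, 0.868, -0.038, -0.494]
wrist_force: [0.5, 0.1, -2.2]
opening: 0.504
t 46.33 p [ 0.6212 -0.0724  0.1099] yaw(jaw) -94.92 z [-0.856  0.073 -0.511] q [-0.238  1.204  0.591 -0.188  2.367  1.358] F [ 0.5  0.1 -2.2] op 0.504
fig up [-0.011  0.004  1.   ] sole [ 0.6282 -0.0727  0.0416]
4 rows, deg 0.7
[0.012,-0.0,0.009,-0.0001,-0.0009,-0.0003]
[0.011,-0.0,0.008,-0.0,-0.0009,-0.0004]
[0.012,-0.001,0.009,-0.0001,-0.0009,-0.0003]
[0.012,0.0,0.008,-0.0001,-0.001,-0.0003]
```

```bash
python3 -m pendant '[[[0.013,0,0.009,0,-0.001,0],[0.013,0,0.009,0,-0.001,0]]]' 1
python3 -m pendant '[[[0.013,0,0.009,0,-0.001,0]]]' 1
python3 -m pendant '[[[0.013,0,0.009,0,-0.001,0]]]' 1
python3 -c "
from kin import *
st(); figaxis()"
```

```text
time_s: 46.58
eef_pos: [0.6209, -0.0724, 0.1037]
eef_rot: [-0.021, 0.867, -0.038, -0.496]
wrist_force: [0.9, 0.2, -1.9]
opening: 0.505
time_s: 46.7
eef_pos: [0.621, -0.0723, 0.1028]
eef_rot: [-0.021, 0.866, -0.038, -0.498]
wrist_force: [4.8, 1.8, 15.2]
opening: 0.504
time_s: 46.82
eef_pos: [0.6213, -0.0722, 0.1028]
eef_rot: [-0.02, 0.865, -0.038, -0.5]
wrist_force: [2.1, 0.6, 11.8]
opening: 0.504
t 46.83 p [ 0.6213 -0.0722  0.1028] yaw(jaw) -94.98 z [-0.863  0.074 -0.5  ] q [-0.237  1.225  0.575 -0.191  2.376  1.36 ] F [ 2.1  0.6 11.8] op 0.504
fig up [0.002 0.005 1.   ] sole [ 0.6274 -0.0725  0.0345]
```

In contact and upright. Releasing and backing out.

```bash
python3 -m pendant '[[[0,0,0,0,0,0],[0,0,0,0,0,0]]]' 1; python3 -m pendant '[[[0,0,0,0,0,0],[0,0,0,0,0,0],[0,0,0,0,0,0],[0,0,0,0,0,0],[0,0,-0.1,0,0,0],[0,0,-0.2,0,0,0],[0,0,-0.15,0,0,0]]]' 0.32
python3 - <<'E'
from kin import *
st()
d=cam("side"); crop(d,160,120,170,150,4,"s15.png")
d1=down(np.radians(-90))
w1=(np.array([.60,-.08,.26]),d1); rows(*w1,n=9)
E
```

```text
time_s: 47.08
eef_pos: [0.6215, -0.0722, 0.1029]
eef_rot: [-0.02, 0.865, -0.038, -0.5]
wrist_force: [1.1, -1.1, 0.3]
opening: 0.505
time_s: 47.95
eef_pos: [0.6609, -0.0744, 0.1428]
eef_rot: [-0.021, 0.865, -0.038, -0.5]
wrist_force: [0.4, -0.0, -0.7]
opening: 0.675
t 47.95 p [ 0.6609 -0.0744  0.1428] yaw(jaw) -94.96 z [-0.863  0.074 -0.499] q [-0.23   1.329  0.302 -0.222  2.543  1.315] F [ 0.4 -0.  -0.7] op 0.675
9 rows, deg 59.7
[-0.071,0.006,-0.002,-0.0015,0.0367,-0.0028]
[-0.071,0.005,-0.01,-0.0015,0.0368,-0.0029]
[-0.069,0.005,-0.018,-0.0016,0.0367,-0.0028]
[-0.067,0.005,-0.026,-0.0015,0.0367,-0.0028]
[-0.063,0.004,-0.034,-0.0015,0.0368,-0.0029]
[-0.059,0.003,-0.04,-0.0015,0.0367,-0.0028]
[-0.054,0.004,-0.047,-0.0015,0.0367,-0.0028]
[-0.048,0.003,-0.053,-0.0015,0.0367,-0.0028]
[-0.042,0.003,-0.058,-0.0016,0.0368,-0.0029]
```

View pics/s15.png

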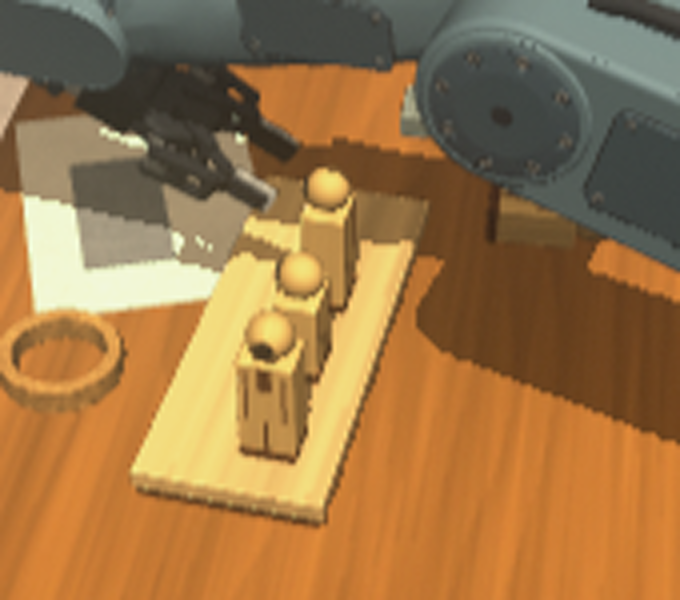

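```bash
python3 -m pendant '[[[-0.06,0.006,-0.03,-0.002,0.037,-0.003],[-0.071,0.005,-0.03,-0.002,0.037,-0.003],[-0.069,0.005,-0.03,-0.002,0.037,-0.003],[-0.067,0.005,-0.035,-0.002,0.037,-0.003],[-0.063,0.004,-0.036,-0.002,0.037,-0.003],[-0.059,0.003,-0.04,-0.002,0.037,-0.003],[-0.054,0.003,-0.047,-0.001,0.037,-0.003],[-0.048,0.003,-0.053,-0.001,0.037,-0.003],[-0.042,0.003,-0.058,-0.001,0.037,-0.003]]]' -
python3 - <<'E'
from kin import *
st(); d=cam("side"); crop(d,160,90,170,150,4,"s16.png")
w=(np.array([.45,-.20,.28]),down(np.radians(-91)))
for phi in (-1,2):
  p,Rg,G=grasp((.414,-.217),phi,60,.056,.092); z=Rg.as_matrix()[:,2]
  chk([w,(p-.08*z,Rg),(p,Rg)],n=10)
rows(*w,n=5)
E
```

```text
time_s: 49.12
eef_pos: [0.6178, -0.0835, 0.282]
eef_rot: [0.007, 0.999, 0.004, 0.042]
wrist_force: [0.0, 0.1, 0.6]
opening: 0.673
t 49.12 p [ 0.6178 -0.0835  0.282 ] yaw(jaw) -89.56 z [ 0.084 -0.014 -0.996] q [-0.332  0.191  1.494  0.015  1.372  1.228] F [0.  0.1 0.6] op 0.673
err 0.0 qend [-0.66 -0.05  1.75 -0.    1.44  0.93] min margin [2.33 0.84 0.83 1.14 1.19 1.89] max dq/step [0.04 0.03 0.03 0.   0.01 0.03]
err 0.0 qend [-1.05 -0.05  2.32  0.71  0.72  0.03] min margin [1.94 0.75 0.26 1.14 0.72 2.19] max dq/step [0.05 0.04 0.07 0.14 0.08 0.18]
err 0.0 qend [-0.95  0.22  2.25  0.92  0.53 -0.14] min margin [1.94 0.84 0.26 1.85 0.53 2.98] max dq/step [0.01 0.03 0.01 0.02 0.02 0.02]
err 0.0 qend [-0.66 -0.05  1.75 -0.    1.44  0.93] min margin [2.33 0.84 0.83 1.14 1.19 1.89] max dq/step [0.04 0.03 0.03 0.   0.01 0.03]
err 0.0 qend [-1.06 -0.04  2.31  0.71  0.75 -0.03] min margin [1.93 0.75 0.27 1.14 0.75 2.19] max dq/step [0.05 0.04 0.07 0.13 0.08 0.18]
err 0.0 qend [-0.96  0.23  2.24  0.91  0.56 -0.18] min margin [1.93 0.85 0.27 1.85 0.56 2.94] max dq/step [0.01 0.03 0.01 0.02 0.02 0.02]
5 rows, deg 5.4
[-0.167,0.115,-0.009,0.0009,-0.0057,0.0017]
[-0.167,0.117,-0.006,0.0009,-0.0057,0.0017]
[-0.166,0.117,-0.004,0.0009,-0.0056,0.0017]
[-0.166,0.118,-0.001,0.0009,-0.0057,0.0017]
[-0.164,0.119,0.001,0.0009,-0.0057,0.0017]
```

View pics/s16.png

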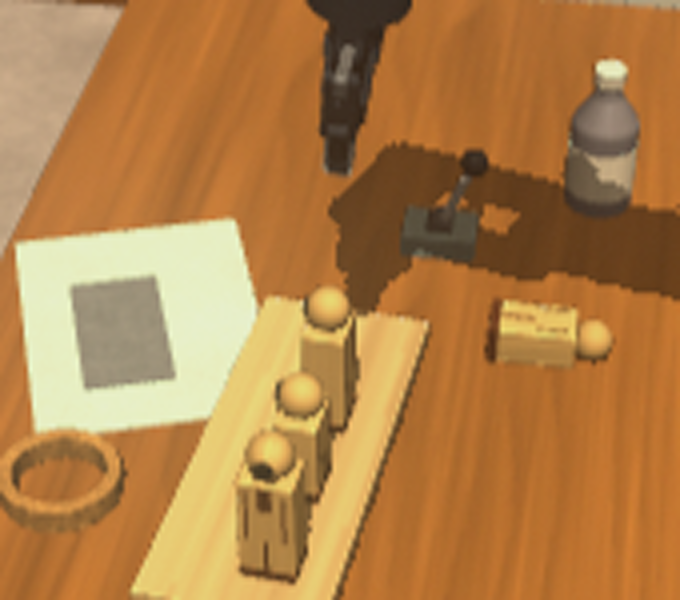

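Three are standing. The last one, figure2, lies at crop (540,335).

```bash
python3 -m pendant '[[[-0.167,0.115,-0.009,0.001,-0.006,0.002],[-0.167,0.117,-0.006,0.001,-0.006,0.002],[-0.166,0.117,-0.004,0.001,-0.006,0.002],[-0.166,0.118,-0.001,0.001,-0.006,0.002],[-0.164,0.119,0.001,0.001,-0.006,0.002],[0,0,0,0,0,0]]]' 0
python3 - <<'E'
from kin import *
st(); c=cam("wrist"); cv2.imwrite("pics/w25.png",c["pixels"])
E
```

```text
time_s: 49.92
eef_pos: [0.4497, -0.2055, 0.2942]
eef_rot: [0.006, 1.0, -0.013, 0.008]
wrist_force: [0.5, -0.3, 0.1]
opening: 1.0
t 49.92 p [ 0.4497 -0.2055  0.2942] yaw(jaw) -91.49 z [ 0.017 -0.013 -1.   ] q [-0.67  -0.068  1.741  0.     1.448  0.927] F [ 0.5 -0.3  0.1] op 1.0
```

View pics/w25.png

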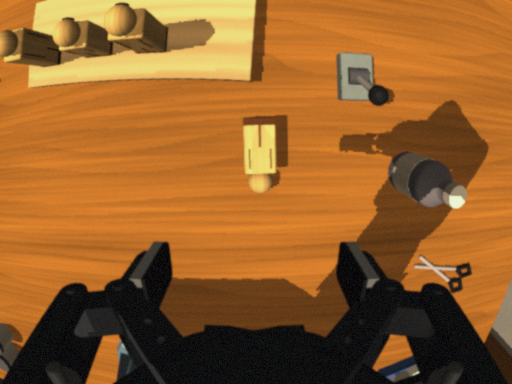

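```bash
python3 - <<'E'
from kin import *
c=cam("wrist"); t=cam("top")
a=pix2w(c,260,183,.018);b=pix2w(c,259.5,124.5,.036);print(a.round(4),b.round(4),np.degrees(np.arctan2(*(b-a)[1::-1])).round(1),np.linalg.norm((b-a)[:2]).round(4))
print("bottle",pix2w(t,400,231,.15))
p,Rg,G=grasp(a[:2],0,60,.056,.092); z=Rg.as_matrix()[:,2]
rows(p-.08*z,Rg,n=5)
E
```

```text
[ 0.4135 -0.2157  0.018 ] [ 0.4997 -0.2163  0.036 ] -0.4 0.0862
bottle [ 0.42015083 -0.45239649  0.15      ]
5 rows, deg 29.1
[-0.035,0.01,0.215,0.0011,0.0323,-0.0012]
[-0.058,0.011,0.21,0.001,0.0322,-0.0012]
[-0.078,0.011,0.203,0.0011,0.0323,-0.0012]
[-0.098,0.012,0.194,0.0011,0.0322,-0.0013]
[-0.117,0.012,0.184,0.001,0.0323,-0.0012]
```

```bash
python3 -m pendant '[[[-0.035,0.01,0.215,0.001,0.0323,-0.001],[-0.058,0.011,0.21,0.001,0.0323,-0.001],[-0.078,0.011,0.203,0.001,0.0323,-0.001],[-0.098,0.012,0.194,0.001,0.0323,-0.001],[-0.117,0.012,0.184,0.001,0.0323,-0.001],[0,0,0,0,0,0]]]' 0
python3 - <<'E'
from kin import *
st(); c=cam("wrist"); cv2.imwrite("pics/w26.png",c["pixels"])
p,Rg,G=grasp((.4138,-.2155),-.5,60,.056,.092);p[2]+=.002
rows(p,Rg,n=5)
E
```

```text
time_s: 50.82
eef_pos: [0.4303, -0.2139, 0.0865]
eef_rot: [0.001, 0.965, 0.004, 0.261]
wrist_force: [-0.3, 0.2, -0.4]
opening: 0.997
t 50.83 p [ 0.4303 -0.2139  0.0865] yaw(jaw) -89.61 z [ 0.504  0.    -0.863] q [-1.021 -0.055  2.303  0.703  0.728  0.046] F [-0.3  0.2 -0.4] op 0.997
5 rows, deg 1.0
[-0.015,0.0,0.081,-0.0002,-0.0004,0.0011]
[-0.015,0.0,0.081,-0.0001,-0.0004,0.001]
[-0.015,0.001,0.081,-0.0002,-0.0004,0.0011]
[-0.015,0.0,0.08,-0.0001,-0.0004,0.0011]
[-0.015,0.0,0.081,-0.0002,-0.0004,0.001]
```

View pics/w26.png

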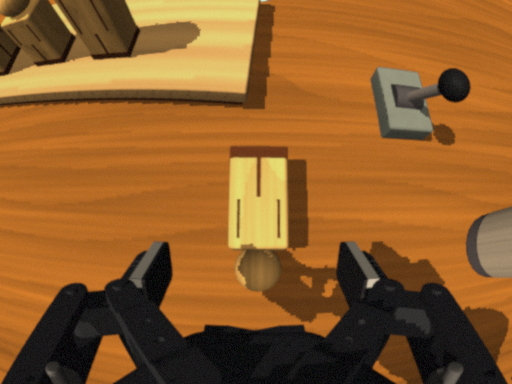

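```bash
python3 -m pendant '[[[-0.022,-0.001,0.083,0,0,0.001],[-0.022,-0.001,0.083,0,0,0.001],[-0.022,-0.001,0.083,0,0,0.001],[-0.022,-0.001,0.083,0,0,0.001],[-0.022,-0.001,0.075,0,0,0.001],[0,0,0,0,0,0]]]' 0
python3 - <<'E'
from kin import *
st()
p,Rg,G=grasp((.4138,-.2155),-.5,60,.056,.092);p[2]+=.002;print(p)
rows(p,Rg,n=1)
E
```

```text
time_s: 51.62
eef_pos: [0.47, -0.2236, 0.0204]
eef_rot: [0.007, 0.963, 0.002, 0.268]
wrist_force: [0.1, -0.3, -0.5]
opening: 1.002
t 51.62 p [ 0.47   -0.2236  0.0204] yaw(jaw) -89.99 z [ 0.516 -0.013 -0.856] q [-0.942  0.209  2.232  0.922  0.541 -0.146] F [ 0.1 -0.3 -0.5] op 1.002
[ 0.45929827 -0.21589706  0.01104552]
1 rows, deg 1.5
[-0.07,-0.039,0.012,0.0027,-0.0061,0.0049]
```

```bash
python3 -m pendant '[[[-0.035,-0.02,0,0.001,-0.003,0.002],[-0.035,-0.02,0.012,0.001,-0.003,0.002],[0,0,0,0,0,0]]]' 0
python3 - <<'E'
from kin import *
st()
p,Rg,G=grasp((.4138,-.2155),-.5,60,.056,.092);p[2]+=.002;print(p)
rows(p,Rg,n=1)
E
```

```text
time_s: 52.0
eef_pos: [0.4612, -0.2165, 0.0139]
eef_rot: [0.004, 0.966, -0.002, 0.26]
wrist_force: [-0.1, -0.1, -0.1]
opening: 1.003
t 52.0 p [ 0.4612 -0.2165  0.0139] yaw(jaw) -90.33 z [ 0.502 -0.009 -0.865] q [-0.942  0.208  2.248  0.908  0.534 -0.13 ] F [-0.1 -0.1 -0.1] op 1.003
[ 0.45929827 -0.21589706  0.01104552]
1 rows, deg 0.4
[-0.015,-0.003,0.008,0.0013,-0.0008,0.0019]
```

```bash
python3 -m pendant '[[[-0.01,-0.002,0.01,0,0,0],[0,0,0,0,0,0],[0,0,0,0,0,0],[0,0,0,0,0,0],[0,0,0,0,0,0],[0,0,0,0,0,0]]]' 1
python3 - <<'E'
from kin import *
st(); c=cam("wrist"); cv2.imwrite("pics/w27.png",c["pixels"])
hold((.4138,-.2155),-.5,.092,.018)
P,R0,_=pose(); A=np.array([.46,-.20,.21]); u=np.array([0,0,.06])
for s in(-.125,-.13):
  p,R=stand(s,-5); chk([(A,R0),(p+u,R),(p,R)],n=10)
rows(A,n=6)
E
```

```text
time_s: 52.75
eef_pos: [0.4605, -0.2167, 0.0117]
eef_rot: [0.004, 0.965, -0.002, 0.26]
wrist_force: [-0.1, 0.6, 1.4]
opening: 0.506
t 52.75 p [ 0.4605 -0.2167  0.0117] yaw(jaw) -90.39 z [ 0.503 -0.009 -0.864] q [-0.944  0.214  2.25   0.919  0.53  -0.144] F [-0.1  0.6  1.4] op 0.506
sole in tool [ 0.0424 -0.0007  0.0174]
err 0.0 qend [-0.92 -0.28  2.18  0.5   0.95  0.42] min margin [2.05 0.61 0.32 1.64 0.53 2.7 ] max dq/step [0.   0.06 0.02 0.07 0.05 0.09]
err 0.0 qend [-0.33  1.19  0.56 -0.31  2.39  1.21] min margin [2.07 0.61 0.26 0.83 0.24 1.88] max dq/step [0.13 0.18 0.22 0.2  0.19 0.24]
err 0.0 qend [-0.33  1.27  0.54 -0.3   2.34  1.24] min margin [2.66 0.8  0.24 0.83 0.24 1.88] max dq/step [0.   0.01 0.   0.   0.01 0.  ]
err 0.0 qend [-0.92 -0.28  2.18  0.5   0.95  0.42] min margin [2.05 0.61 0.32 1.64 0.53 2.7 ] max dq/step [0.   0.06 0.02 0.07 0.05 0.09]
err 0.0 qend [-0.33  1.2   0.56 -0.32  2.39  1.2 ] min margin [2.07 0.61 0.26 0.82 0.24 1.88] max dq/step [0.13 0.18 0.22 0.2  0.19 0.24]
err 0.0 qend [-0.33  1.27  0.54 -0.3   2.34  1.23] min margin [2.66 0.8  0.24 0.82 0.24 1.89] max dq/step [0.   0.01 0.   0.   0.01 0.  ]
6 rows, deg 0.0
[0.083,-0.013,-0.143,0.0,0.0,0.0]
[0.082,-0.013,-0.143,0.0,0.0,0.0]
[0.083,-0.012,-0.143,0.0,0.0,0.0]
[0.083,-0.013,-0.144,0.0,0.0,0.0]
[0.083,-0.013,-0.143,0.0,0.0,0.0]
[0.082,-0.013,-0.143,0.0,0.0,0.0]
```

View pics/w27.png

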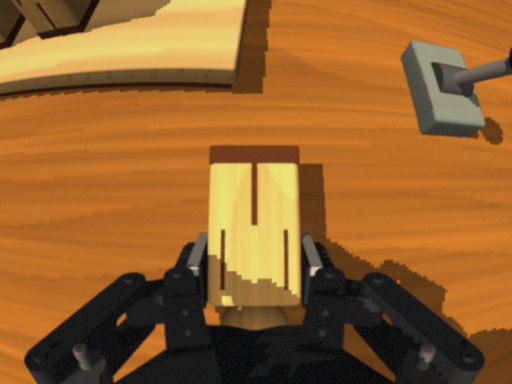

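```bash
python3 -m pendant '[[[0.05,-0.006,-0.08,0,0,0],[0.083,-0.006,-0.143,0,0,0],[0.083,-0.006,-0.143,0,0,0],[0.083,-0.006,-0.143,0,0,0],[0.083,-0.006,-0.143,0,0,0],[0.083,-0.006,-0.143,0,0,0],[0,0,0,0,0,0]]]' 1
python3 - <<'E'
from kin import *
st(); figaxis(); c=cam("wrist"); cv2.imwrite("pics/w28.png",c["pixels"])
p,R=stand(-.128,-5); u=np.array([0,0,.065])
chk([(p+u,R)],n=15); rows(p+u,R,n=15)
E
```

```text
time_s: 53.68
eef_pos: [0.4589, -0.2067, 0.1985]
eef_rot: [0.003, 0.966, -0.003, 0.257]
wrist_force: [-0.4, -0.2, -1.2]
opening: 0.505
t 53.67 p [ 0.4589 -0.2067  0.1985] yaw(jaw) -90.45 z [ 0.497 -0.007 -0.867] q [-0.928 -0.246  2.181  0.511  0.936  0.398] F [-0.4 -0.2 -1.2] op 0.505
fig up [-1.     0.01   0.006] sole [ 0.5043 -0.2063  0.2045]
err 0.0 qend [-0.33  1.19  0.56 -0.32  2.4   1.2 ] min margin [2.06 0.65 0.26 0.82 0.23 1.88] max dq/step [0.09 0.12 0.15 0.14 0.13 0.17]
15 rows, deg 89.6
[0.035,-0.017,0.042,0.0005,-0.0331,0.0016]
[0.04,-0.016,0.038,0.0005,-0.0332,0.0017]
[0.043,-0.017,0.033,0.0005,-0.0331,0.0016]
[0.046,-0.018,0.029,0.0005,-0.0331,0.0016]
[0.049,-0.017,0.024,0.0006,-0.0332,0.0017]
[0.051,-0.017,0.019,0.0005,-0.0331,0.0016]
[0.052,-0.018,0.013,0.0005,-0.0332,0.0017]
[0.054,-0.018,0.008,0.0005,-0.0331,0.0016]
[0.054,-0.019,0.003,0.0005,-0.0331,0.0016]
[0.054,-0.018,-0.004,0.0005,-0.0332,0.0017]
[0.053,-0.019,-0.008,0.0005,-0.0331,0.0016]
[0.052,-0.019,-0.015,0.0005,-0.0331,0.0017]
[0.05,-0.02,-0.019,0.0005,-0.0332,0.0016]
[0.048,-0.019,-0.025,0.0005,-0.0331,0.0016]
[0.045,-0.02,-0.029,0.0005,-0.0331,0.0017]
```

View pics/w28.png

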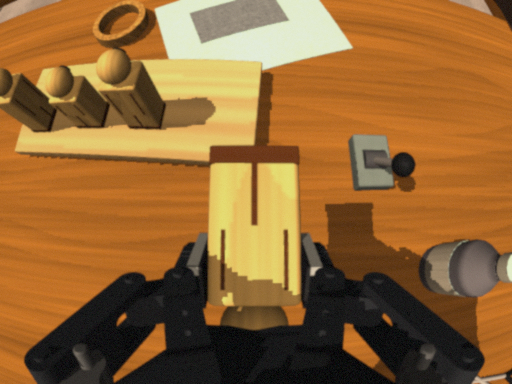

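```bash
python3 -m pendant '[[[0.035,-0.017,0.042,0.0005,-0.0331,0.0017],[0.04,-0.017,0.038,0.0005,-0.0331,0.0017],[0.043,-0.017,0.033,0.0005,-0.0331,0.0017],[0.046,-0.017,0.029,0.0005,-0.0331,0.0017],[0.049,-0.017,0.024,0.0005,-0.0331,0.0017],[0.051,-0.017,0.019,0.0005,-0.0331,0.0017],[0.052,-0.018,0.013,0.0005,-0.0331,0.0017],[0.054,-0.018,0.008,0.0005,-0.0331,0.0017],[0.054,-0.018,0.003,0.0005,-0.0331,0.0017],[0.054,-0.018,-0.004,0.0005,-0.0331,0.0017],[0.053,-0.018,-0.008,0.0005,-0.0331,0.0017],[0.052,-0.018,-0.015,0.0005,-0.0331,0.0017]]]' 1
python3 - <<'E'
from kin import *
st(); figaxis(); 
p,R=stand(-.128,-5); u=np.array([0,0,.035])
chk([(p+u,R)],n=6); rows(p+u,R,n=5)
E
```

```text
time_s: 55.22
eef_pos: [0.5711, -0.1589, 0.1164]
eef_rot: [-0.028, 0.92, -0.026, -0.39]
wrist_force: [0.4, -0.5, -1.5]
opening: 0.508
t 55.23 p [ 0.5711 -0.1589  0.1164] yaw(jaw) -94.0 z [-0.717  0.072 -0.693] q [-0.368  0.921  0.965 -0.215  2.032  1.243] F [ 0.4 -0.5 -1.5] op 0.508
fig up [-0.239 -0.012  0.971] sole [ 0.5881 -0.158   0.0739]
err 0.0 qend [-0.33  1.23  0.55 -0.31  2.37  1.22] min margin [2.62 0.84 0.25 0.83 0.26 1.88] max dq/step [0.01 0.06 0.08 0.02 0.06 0.01]
5 rows, deg 13.8
[0.033,-0.005,-0.025,-0.0006,-0.0153,0.0019]
[0.032,-0.004,-0.027,-0.0006,-0.0152,0.0019]
[0.03,-0.005,-0.029,-0.0005,-0.0153,0.0019]
[0.029,-0.005,-0.03,-0.0006,-0.0152,0.0019]
[0.028,-0.005,-0.031,-0.0006,-0.0153,0.0019]
```

```bash
python3 -m pendant '[[[0.033,-0.005,-0.025,-0.0006,-0.0145,0.002],[0.032,-0.005,-0.027,-0.0006,-0.0145,0.002],[0.03,-0.005,-0.029,-0.0006,-0.0145,0.002],[0.029,-0.005,-0.03,-0.0006,-0.0145,0.002],[0.028,-0.005,-0.031,-0.0006,-0.0145,0.002],[0,0,0,0,0,0]]]' 1
python3 - <<'E'
from kin import *
st(); figaxis(); 
p,R=stand(-.128,-5); u=np.array([0,0,.010])
rows(p+u,R,n=4)
d=cam("side"); crop(d,160,90,170,150,4,"s17.png");c=cam("wrist"); cv2.imwrite("pics/w29.png",c["pixels"])
E
```

```text
time_s: 55.98
eef_pos: [0.6058, -0.1531, 0.0851]
eef_rot: [-0.027, 0.86, -0.029, -0.508]
wrist_force: [-0.5, 0.2, -1.0]
opening: 0.509
t 55.98 p [ 0.6058 -0.1531  0.0851] yaw(jaw) -94.41 z [-0.873  0.075 -0.483] q [-0.329  1.256  0.565 -0.301  2.352  1.218] F [-0.5  0.2 -1. ] op 0.509
fig up [ 0.022 -0.017  1.   ] sole [ 0.6112 -0.152   0.0397]
4 rows, deg 1.6
[0.004,0.004,-0.008,-0.0003,0.0019,0.0012]
[0.004,0.005,-0.008,-0.0004,0.0018,0.0011]
[0.004,0.004,-0.008,-0.0003,0.0019,0.0012]
[0.004,0.004,-0.007,-0.0004,0.0018,0.0012]
```

View pics/s17.png

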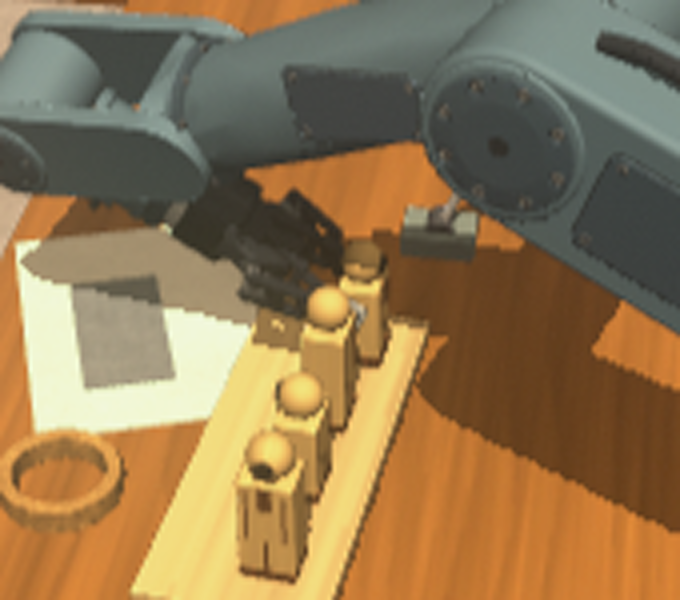

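View pics/w29.png

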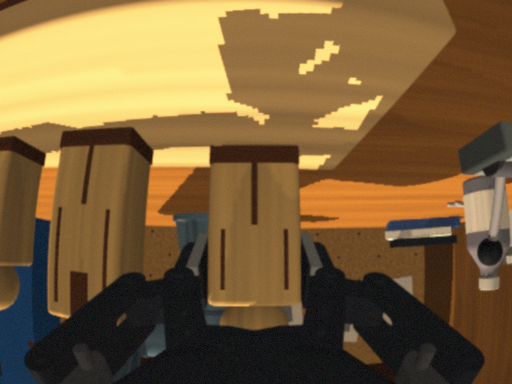

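```bash
python3 -m pendant '[[[0.007,0.004,-0.01,0,0.002,0.001],[0.007,0.004,-0.01,0,0.002,0.001],[0.007,0.004,-0.01,0,0.002,0.001],[0.007,0.004,-0.01,0,0.002,0.001],[0,0,0,0,0,0]]]' 1
python3 - <<'E'
from kin import *
st(); figaxis(); 
p,R=stand(-.128,-5)
rows(p,R,n=3)
E
```

```text
time_s: 56.7
eef_pos: [0.6167, -0.1586, 0.0894]
eef_rot: [-0.023, 0.869, -0.036, -0.493]
wrist_force: [-0.9, -0.0, -0.4]
opening: 0.501
t 56.7 p [ 0.6167 -0.1586  0.0894] yaw(jaw) -94.86 z [-0.855  0.075 -0.513] q [-0.332  1.257  0.534 -0.296  2.347  1.228] F [-0.9 -0.  -0.4] op 0.501
fig up [-0.012 -0.001  1.   ] sole [ 0.6236 -0.1583  0.0441]
3 rows, deg 0.7
[0.016,-0.002,0.018,-0.0005,-0.0013,-0.0001]
[0.017,-0.002,0.018,-0.0005,-0.0012,-0.0]
[0.017,-0.002,0.018,-0.0005,-0.0013,-0.0001]
```

```bash
python3 -m pendant '[[[0.016,0,0.012,0,-0.001,0],[0.016,0,0.012,0,-0.001,0]]]' 1
python3 -m pendant '[[[0.015,0,0.01,0,-0.001,0]]]' 1
python3 -m pendant '[[[0.015,0,0.01,0,0,0]]]' 1
python3 -c "
from kin import *
st(); figaxis()"
```

```text
time_s: 56.95
eef_pos: [0.616, -0.1585, 0.0814]
eef_rot: [-0.023, 0.868, -0.036, -0.495]
wrist_force: [0.9, -0.5, -1.5]
opening: 0.503
time_s: 57.08
eef_pos: [0.6159, -0.1584, 0.0792]
eef_rot: [-0.022, 0.867, -0.036, -0.497]
wrist_force: [4.8, 0.5, 14.7]
opening: 0.506
time_s: 57.2
eef_pos: [0.6161, -0.1582, 0.0791]
eef_rot: [-0.022, 0.866, -0.037, -0.498]
wrist_force: [0.0, 0.5, 17.6]
opening: 0.502
t 57.2 p [ 0.6161 -0.1582  0.0791] yaw(jaw) -94.95 z [-0.861  0.075 -0.503] q [-0.332  1.279  0.52  -0.299  2.35   1.232] F [ 0.   0.5 17.6] op 0.502
fig up [0.    0.001 1.   ] sole [ 0.6224 -0.158   0.0338]
```

```bash
python3 -m pendant '[[[0,0,0,0,0,0],[0,0,0,0,0,0]]]' 1; python3 -m pendant '[[[0,0,0,0,0,0],[0,0,0,0,0,0],[0,0,0,0,0,0],[0,0,0,0,0,0],[0,0,-0.1,0,0,0],[0,0,-0.2,0,0,0],[0,0,-0.15,0,0,0]]]' 0.32
python3 - <<'E'
from kin import *
st()
d=cam("side"); crop(d,160,90,170,150,4,"s18.png")
d1=down(np.radians(-90))
w1=(np.array([.60,-.165,.27]),d1); rows(*w1,n=9)
E
```

```text
time_s: 57.45
eef_pos: [0.6162, -0.1582, 0.0792]
eef_rot: [-0.022, 0.866, -0.037, -0.498]
wrist_force: [0.4, -0.0, -0.2]
opening: 0.507
time_s: 58.32
eef_pos: [0.6502, -0.1562, 0.1213]
eef_rot: [-0.022, 0.868, -0.036, -0.495]
wrist_force: [0.5, -0.4, -0.5]
opening: 0.676
t 58.33 p [ 0.6502 -0.1562  0.1213] yaw(jaw) -94.79 z [-0.858  0.073 -0.509] q [-0.317  1.35   0.3   -0.333  2.49   1.18 ] F [ 0.5 -0.4 -0.5] op 0.676
9 rows, deg 59.2
[-0.084,0.007,-0.017,-0.0015,0.0364,-0.0027]
[-0.081,0.007,-0.027,-0.0016,0.0365,-0.0027]
[-0.077,0.006,-0.035,-0.0015,0.0364,-0.0026]
[-0.073,0.006,-0.044,-0.0015,0.0364,-0.0027]
[-0.068,0.005,-0.053,-0.0015,0.0365,-0.0027]
[-0.061,0.005,-0.059,-0.0016,0.0364,-0.0027]
[-0.054,0.005,-0.066,-0.0015,0.0365,-0.0026]
[-0.046,0.004,-0.072,-0.0015,0.0364,-0.0027]
[-0.038,0.005,-0.077,-0.0016,0.0364,-0.0027]
```

View pics/s18.png

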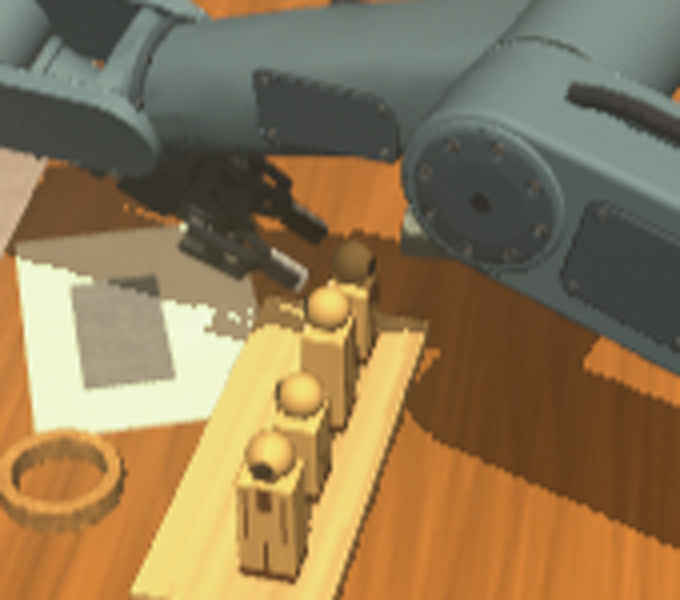

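```bash
python3 -m pendant '[[[-0.07,0.007,-0.03,-0.002,0.037,-0.003],[-0.081,0.007,-0.03,-0.002,0.037,-0.003],[-0.077,0.006,-0.035,-0.002,0.037,-0.003],[-0.073,0.006,-0.044,-0.002,0.037,-0.003],[-0.068,0.005,-0.053,-0.002,0.037,-0.003],[-0.061,0.005,-0.059,-0.002,0.037,-0.003],[-0.054,0.005,-0.066,-0.001,0.037,-0.003],[-0.046,0.004,-0.072,-0.001,0.037,-0.003],[-0.038,0.004,-0.077,-0.001,0.037,-0.003]]]' -
python3 - <<'E'
from kin import *
st(); d=cam("side"); crop(d,160,80,170,150,4,"s19.png"); c=cam("wrist"); cv2.imwrite("pics/w30.png",c["pixels"])
E
```

```text
time_s: 59.5
eef_pos: [0.6043, -0.1668, 0.2752]
eef_rot: [0.005, 0.999, 0.006, 0.035]
wrist_force: [-0.1, -0.0, 0.1]
opening: 0.682
t 59.5 p [ 0.6043 -0.1668  0.2752] yaw(jaw) -89.34 z [ 0.07  -0.009 -0.997] q [-0.471  0.214  1.481  0.025  1.381  1.084] F [-0.1 -0.   0.1] op 0.682
```

View pics/s19.png

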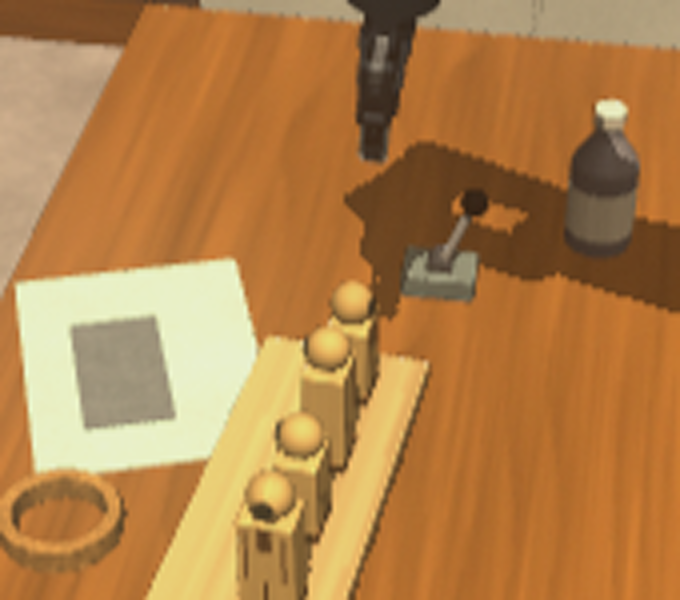

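View pics/w30.png

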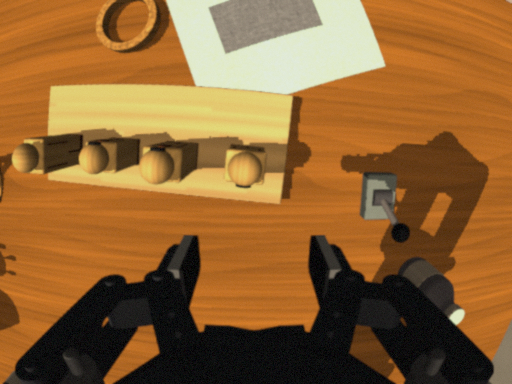

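```bash
python3 - <<'E'
from kin import *
t=cam("top"); s=cam("side"); c=cam("wrist")
def ray(c,u,v):
    C=-c["R"].T@c["t"]; d=pix2w(c,u,v,0.)-C; return C,d/np.linalg.norm(d)
def tri(rs):
    A=sum(np.eye(3)-np.outer(d,d) for C,d in rs); b=sum((np.eye(3)-np.outer(d,d))@C for C,d in rs); X=np.linalg.solve(A,b)
    return X,[np.linalg.norm((np.eye(3)-np.outer(d,d))@(X-C)) for C,d in rs]
print(tri([ray(t,364.4,196.9),ray(s,160+475/4,80+202/4),ray(c,400,232)]))
print("base top corners wrist",[pix2w(c,*p,.03).round(3) for p in ((363,174),(394,175),(396,218),(363,219))])
crop(t,330,170,60,60,9,"t20.png"); crop(c,340,150,90,110,6,"w31.png"); crop(s,240,115,60,60,9,"s20.png")
E
```

```text
(array([ 0.53779479, -0.36076961,  0.09299825]), [np.float64(0.00171715144088041), np.float64(0.0006704254096845887), np.float64(0.0021032497552138547)])
base top corners wrist [array([ 0.602, -0.322,  0.03 ]), array([ 0.601, -0.372,  0.03 ]), array([ 0.536, -0.384,  0.03 ]), array([ 0.535, -0.329,  0.03 ])]
```

View pics/w31.png

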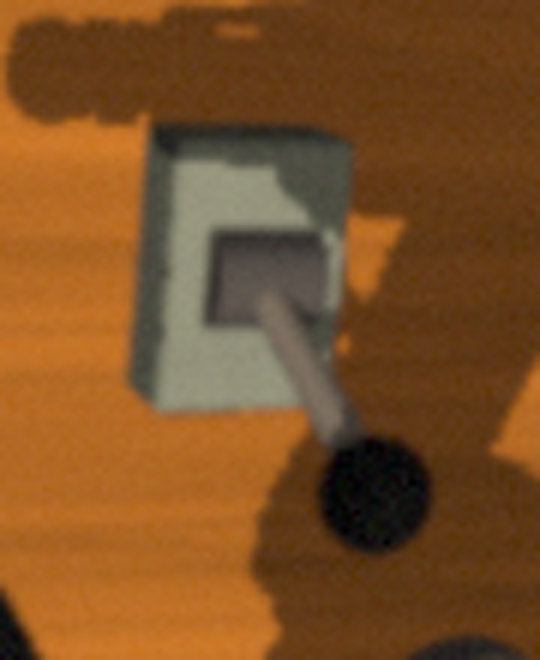

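View pics/s20.png

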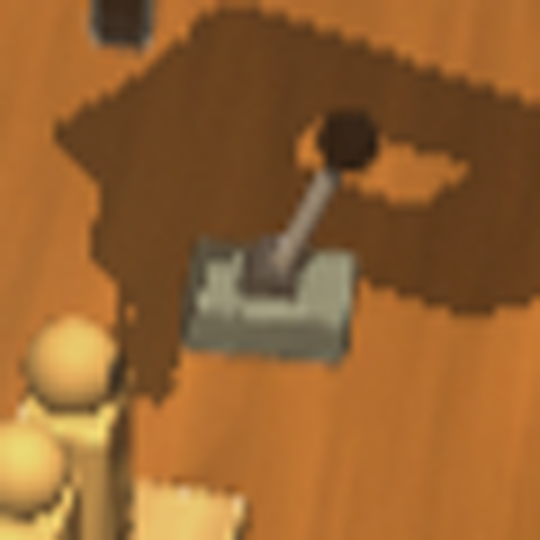

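View pics/t20.png

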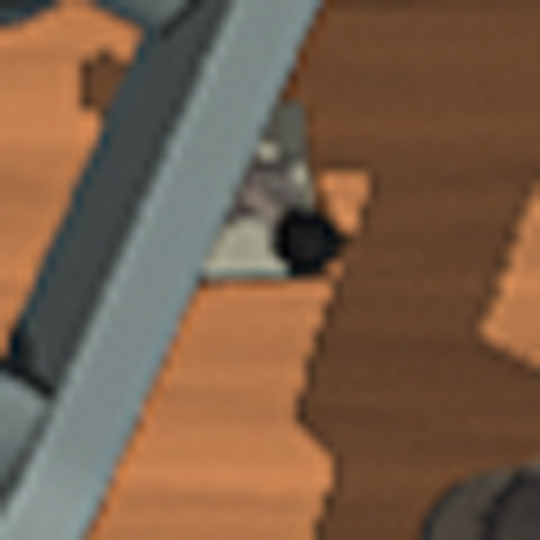

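```bash
python3 - <<'E'
from kin import *
w=(np.array([.49,-.362,.25]),down(np.radians(-93))); w2=(np.array([.49,-.362,.078]),w[1]); w3=(np.array([.60,-.365,.078]),w[1])
chk([w,w2,w3],n=8); rows(*w,n=5)
E
```

```text
err 0.0 qend [-0.83  0.24  1.5   0.    1.4   0.79] min margin [2.16 1.1  1.07 1.14 1.23 2.03] max dq/step [0.05 0.01 0.01 0.   0.   0.04]
err 0.0 qend [-0.83  0.43  1.63  0.    1.09  0.79] min margin [2.16 1.13 0.95 1.14 1.09 2.33] max dq/step [0.   0.03 0.02 0.   0.04 0.  ]
err 0.0 qend [-0.72  0.61  1.36 -0.    1.18  0.91] min margin [2.16 1.32 0.95 1.14 1.09 2.21] max dq/step [0.02 0.02 0.04 0.   0.01 0.02]
5 rows, deg 5.1
[-0.118,0.194,0.017,0.0004,-0.004,0.0041]
[-0.114,0.195,0.018,0.0003,-0.0039,0.004]
[-0.112,0.197,0.02,0.0004,-0.004,0.0041]
[-0.11,0.198,0.021,0.0003,-0.0039,0.004]
[-0.106,0.2,0.022,0.0004,-0.004,0.0041]
```

```bash
python3 -m pendant '[[[-0.118,0.194,0.01,0,-0.004,0.004],[-0.114,0.195,0.015,0,-0.004,0.004],[-0.112,0.197,0.02,0,-0.004,0.004],[-0.11,0.198,0.021,0,-0.004,0.004],[-0.106,0.2,0.022,0,-0.004,0.004],[0,0,0,0,0,0]]]' 1
python3 - <<'E'
from kin import *
st(); rows([.492,-.362,.078],down(np.radians(-93)),n=5); c=cam("wrist"); cv2.imwrite("pics/w32.png",c["pixels"])
E
```

```text
time_s: 60.5
eef_pos: [0.4909, -0.3672, 0.2436]
eef_rot: [-0.002, 1.0, -0.025, -0.008]
wrist_force: [0.7, 0.0, -0.5]
opening: -0.0
t 60.5 p [ 0.4909 -0.3672  0.2436] yaw(jaw) -92.84 z [-0.016  0.003 -1.   ] q [-0.831  0.265  1.481 -0.01   1.409  0.791] F [ 0.7  0.  -0.5] op -0.0
5 rows, deg 1.0
[0.004,-0.005,0.166,-0.0002,0.001,0.0002]
[0.003,-0.005,0.165,-0.0001,0.0011,0.0002]
[0.002,-0.005,0.166,-0.0002,0.001,0.0001]
[0.002,-0.005,0.165,-0.0002,0.001,0.0002]
[0.001,-0.005,0.166,-0.0001,0.001,0.0002]
```

View pics/w32.png

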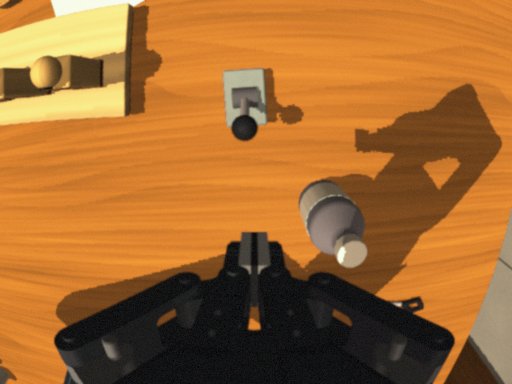

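```bash
python3 - <<'E'
from kin import *
c=cam("wrist"); print(pix2w(c,245,127,.093), "bottle base",pix2w(c,320,203,.07),"base",pix2w(c,246,97,.03))
E
```

```text
[ 0.53993266 -0.35811206  0.093     ] bottle base [ 0.44800816 -0.4385209   0.07      ] base [ 0.56988943 -0.35882567  0.03      ]
```

```bash
python3 -m pendant '[[[0.006,-0.008,0.16,0,0.001,0],[0.005,-0.008,0.16,0,0.001,0],[0.004,-0.008,0.16,0,0.001,0],[0.004,-0.008,0.16,0,0.001,0],[0.003,-0.008,0.155,0,0.001,0],[0,0,0,0,0,0]]]' 1
python3 - <<'E'
from kin import *
st(); c=cam("wrist"); cv2.imwrite("pics/w33.png",c["pixels"]); rows([.585,-.36,.078],down(np.radians(-93)),n=6)
E
```

```text
time_s: 61.35
eef_pos: [0.5037, -0.3482, 0.0804]
eef_rot: [-0.003, 1.0, -0.017, 0.001]
wrist_force: [0.8, 0.2, -0.7]
opening: -0.002
t 61.35 p [ 0.5037 -0.3482  0.0804] yaw(jaw) -91.98 z [ 0.002  0.005 -1.   ] q [-0.801  0.432  1.615  0.006  1.097  0.802] F [ 0.8  0.2 -0.7] op -0.002
6 rows, deg 1.1
[0.067,0.007,0.004,-0.0002,-0.0002,0.0009]
[0.067,0.006,0.004,-0.0001,-0.0002,0.001]
[0.068,0.006,0.004,-0.0002,-0.0002,0.0009]
[0.067,0.006,0.003,-0.0002,-0.0003,0.001]
[0.067,0.006,0.004,-0.0001,-0.0002,0.0009]
[0.067,0.006,0.004,-0.0002,-0.0002,0.001]
```

View pics/w33.png

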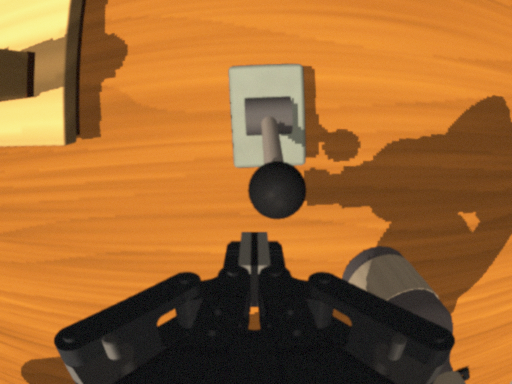

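```bash
python3 -m pendant '[[[0,0.055,0.01,0,0,0],[0.03,0.005,0,0,0,0],[0.06,0.002,0,0,0,0]]]' 1
python3 -m pendant '[[[0.07,0.002,0.003,0,0,0],[0.07,0.002,0.003,0,0,0]]]' 1
python3 -m pendant '[[[0.07,0.002,0.003,0,0,0]]]' 1
python3 - <<'E'
from kin import *
st(); c=cam("wrist"); cv2.imwrite("pics/w34.png",c["pixels"])
E
```

```text
time_s: 61.78
eef_pos: [0.5253, -0.3649, 0.085]
eef_rot: [0.001, 1.0, -0.017, 0.004]
wrist_force: [-1.9, 0.0, 1.4]
opening: 0.003
time_s: 62.02
eef_pos: [0.5558, -0.3675, 0.0854]
eef_rot: [0.002, 1.0, -0.017, 0.005]
wrist_force: [-1.4, 0.2, 0.7]
opening: -0.004
time_s: 62.15
eef_pos: [0.5711, -0.3684, 0.0851]
eef_rot: [0.002, 1.0, -0.017, 0.005]
wrist_force: [-0.7, -0.8, -0.3]
opening: 0.003
t 62.15 p [ 0.5711 -0.3684  0.0851] yaw(jaw) -91.98 z [ 0.01  -0.003 -1.   ] q [-0.749  0.548  1.433  0.005  1.151  0.854] F [-0.7 -0.8 -0.3] op 0.003
```

View pics/w34.png

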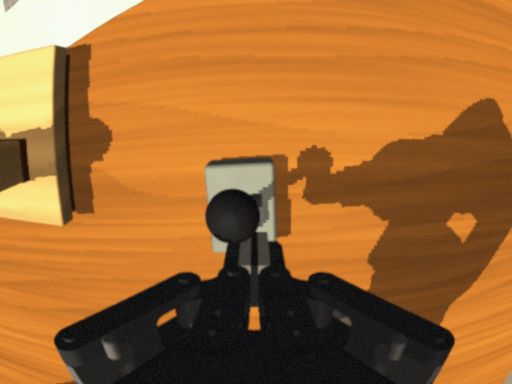

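```bash
python3 -m pendant '[[[0.06,-0.02,0.003,0,0,0],[0.06,-0.02,0.003,0,0,0]]]' 1
python3 -m pendant '[[[0.06,0,0.003,0,0,0]]]' 1
python3 - <<'E'
from kin import *
st(); c=cam("wrist"); cv2.imwrite("pics/w35.png",c["pixels"])
E
```

```text
time_s: 62.45
eef_pos: [0.5873, -0.3643, 0.0839]
eef_rot: [0.003, 1.0, -0.017, -0.007]
wrist_force: [-70.3, -12.0, 33.4]
opening: 0.001
time_s: 62.58
eef_pos: [0.5868, -0.3655, 0.084]
eef_rot: [0.001, 1.0, -0.017, -0.021]
wrist_force: [-59.5, 9.7, 41.2]
opening: 0.004
t 62.58 p [ 0.5868 -0.3655  0.084 ] yaw(jaw) -91.91 z [-0.042 -0.001 -0.999] q [-0.715  0.601  1.354 -0.03   1.218  0.9  ] F [-59.5   9.7  41.2] op 0.004
```

View pics/w35.png

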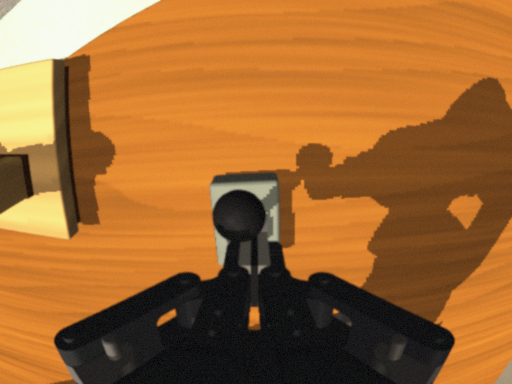

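```bash
python3 -m pendant '[[[0,0,0,0,0,0],[-0.06,0,-0.02,0,0,0],[-0.15,0,-0.05,0,0,0],[-0.15,0,-0.15,0,0,0],[0,0,0,0,0,0]]]' 1
python3 - <<'E'
from kin import *
st(); c=cam("wrist"); cv2.imwrite("pics/w36.png",c["pixels"]); s=cam("side"); crop(s,240,115,60,60,9,"s21.png")
E
```

```text
time_s: 63.25
eef_pos: [0.5137, -0.3624, 0.1333]
eef_rot: [0.0, 1.0, -0.017, -0.023]
wrist_force: [0.7, -0.7, 0.9]
opening: 0.004
t 63.25 p [ 0.5137 -0.3624  0.1333] yaw(jaw) -91.97 z [-0.046  0.    -0.999] q [-0.786  0.42   1.512 -0.034  1.242  0.83 ] F [ 0.7 -0.7  0.9] op 0.004
```

View pics/w36.png

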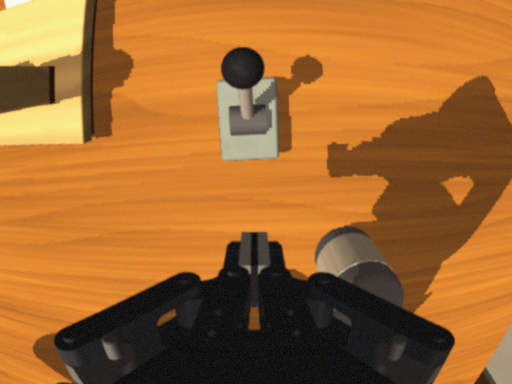

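View pics/s21.png

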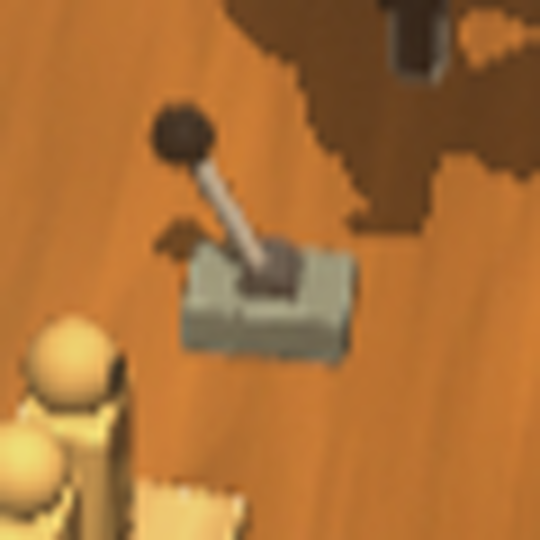

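```bash
python3 -m pendant '[[[-0.1,0,-0.25,0,0,0],[-0.1,0.1,-0.25,0,0,0],[-0.1,0.15,-0.1,0,0,0],[-0.1,0.15,0,0,0,0],[0,0,0,0,0,0]]]' 1
python3 - <<'E'
from kin import *
st(); t=cam("top"); s=cam("side"); cv2.imwrite("pics/t40.png",cv2.resize(t["pixels"][120:280,80:430],None,fx=2.2,fy=2.2,interpolation=cv2.INTER_CUBIC)); crop(s,150,100,190,260,2.3,"s40.png")
def ray(c,u,v):
    C=-c["R"].T@c["t"]; d=pix2w(c,u,v,0.)-C; return C,d/np.linalg.norm(d)
def tri(rs):
    A=sum(np.eye(3)-np.outer(d,d) for C,d in rs); b=sum((np.eye(3)-np.outer(d,d))@C for C,d in rs); return np.linalg.solve(A,b)
sp=(240+183/9,115+134/9); crop(t,330,165,60,50,9,"t41.png"); print(pix2w(s,*sp,.093))
E
```

```text
time_s: 63.98
eef_pos: [0.4388, -0.4378, 0.2503]
eef_rot: [-0.005, 1.0, -0.014, -0.026]
wrist_force: [0.9, 0.2, -0.4]
opening: 0.005
t 63.98 p [ 0.4388 -0.4378  0.2503] yaw(jaw) -91.57 z [-0.052  0.01  -0.999] q [-0.956  0.296  1.43  -0.037  1.454  0.647] F [ 0.9  0.2 -0.4] op 0.005
[ 0.60572795 -0.35442753  0.093     ]
```

View pics/t40.png

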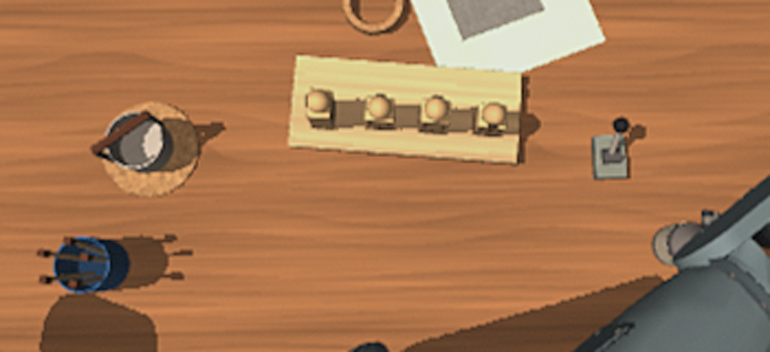

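View pics/s40.png

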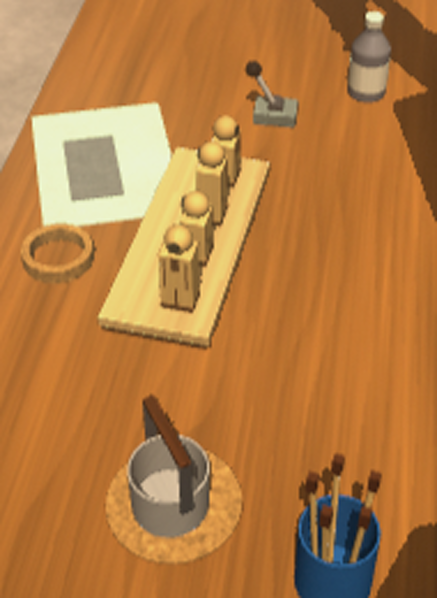

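```bash
python3 -m pendant '[[[0,0,-0.1,0,0,0],[0,0,-0.1,0,0,0],[0,0,0,0,0,0],[0,0,0,0,0,0],[0,0,0,0,0,0],[0,0,0,0,0,0],[0,0,0,0,0,0],[0,0,0,0,0,0],[0,0,0,0,0,0],[0,0,0,0,0,0],[0,0,0,0,0,0],[0,0,0,0,0,0]]]' 1
python3 - <<'E'
from kin import *
st(); t=cam("top"); s=cam("side"); cv2.imwrite("pics/t50.png",cv2.resize(t["pixels"][120:280,80:430],None,fx=2.2,fy=2.2,interpolation=cv2.INTER_CUBIC)); crop(s,150,100,190,260,2.3,"s50.png")
T=lambda u,v,z:pix2w(t,80+u/2.2,120+v/2.2,z)
C=np.array([.650,-.031])
for n,p,z in(("f3",(319,100),.142),("f4",(379,106),.122),("f1",(434,107),.142),("f2",(493,113),.122)):
    X=T(*p,z)[:2]-C; print(n,"stand x",(X@[.996,-.087]).round(3),"y",(X@[.087,.996]).round(3))
print("pot rim",T(138,139,.075),"mat",T(152,148,.005), "pot floor S base", [pix2w(s,150+170/2.3,100+(y)/2.3,z) .round(3) for y,z in((467,.075),)])
E
```

```text
time_s: 65.58
eef_pos: [0.4448, -0.4318, 0.2894]
eef_rot: [-0.008, 1.0, -0.01, -0.027]
wrist_force: [0.9, -1.0, 0.6]
opening: 0.0
t 65.58 p [ 0.4448 -0.4318  0.2894] yaw(jaw) -91.13 z [-0.054  0.016 -0.998] q [-0.944  0.275  1.377 -0.035  1.534  0.649] F [ 0.9 -1.   0.6] op 0.0
f3 stand x -0.019 y 0.131
f4 stand x -0.018 y 0.042
f1 stand x -0.017 y -0.039
f2 stand x -0.016 y -0.129
pot rim [0.59969072 0.38647175 0.075     ] mat [0.59639829 0.38458524 0.005     ] pot floor S base [array([0.596, 0.395, 0.075])]
```

View pics/s50.png

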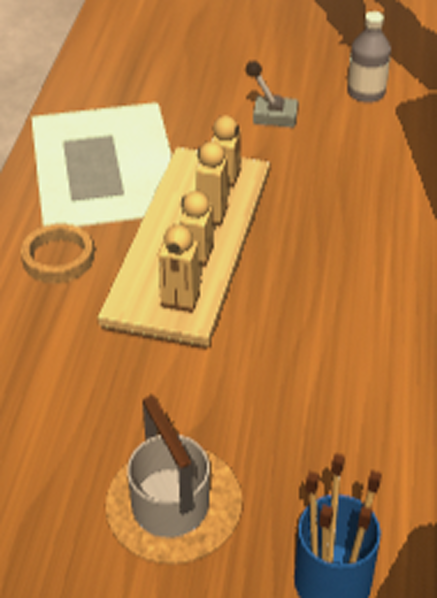

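View pics/t50.png

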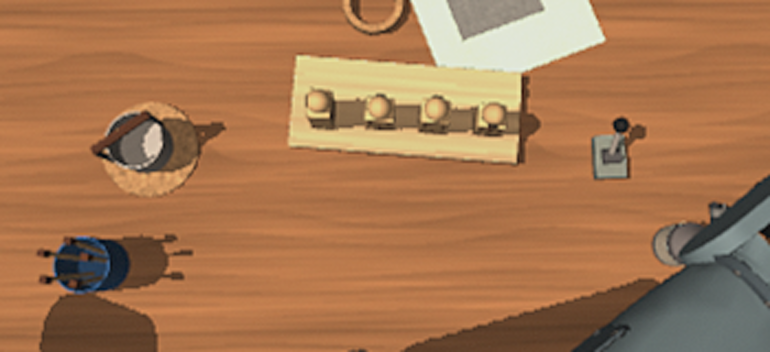

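```bash
python3 -c "
from bench import ctrl; print(ctrl.hand_in())"
```

```text
the job is handed in; nothing more can be done
None
```

I lifted the pot by its handle onto the cork mat, stood all four toppled figures on the stand, then pushed the lamp lever over to on. I handed in at about 66 s.

**Last checks:**
- **Pot:** it is upright, and the images put it within about 10 mm of the mat centre. The whole base is on the cork, with over 20 mm to spare.
- **Figures:** all four stand at about ±40 and ±130 mm along the stand, 16–19 mm to the near side of its centre line. Each clears the stand's edges by more than 30 mm.
- **Lever:** its tip moved from x ≈ 0.54 to 0.606 m and stayed there after I backed off.
- **Tin and bottle:** the bottle sits at the same place in the side picture. I compared the tin only by eye, and it looks unmoved. The arm hid most of the bottle in the last top picture.

**Worth knowing:**
- **Peak forces:** the push against the lever's stop reached about 70 N at the wrist. One figure was pressed onto the stand with about 28 N before I noticed contact.
- **Joint limits:** while I was finding a grasp for the first figure, two wrist joints came to within about 0.01 rad of their limits. During each of the four withdrawals after placing, the elbow reached its lower limit of 0.30 rad. The readings were 0.299 to 0.302, so one read a hair past the limit.
- **Disturbances:** I saw no slackened grip and no knocked figure.

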